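# Pull-test conduit glands in a cranked vise

## Task

Stand all the gland blocks on the bed of the vise side by side, thickness across the jaws, and crank the vise until it holds every one of them firmly; then, from the shortest block to the longest, draw each conduit stub straight up with slowly rising force to about 14 N, hold it there for a second and let go, never pulling past 20 N. After the last one wind the jaw well back, by at least half a turn, and stand all the blocks upright in the grey tray. Do not disturb the other things on the bench.

Things in the scene. Friction and masses are not known exactly. Their poses are not given: they have to be found in the camera images.
- small_mid (a point): small gland block (may be absent): aluminium block, 40 mm thick along its x, 48 mm long along y (shortest of the blocks), 40 mm high; a round steel conduit stub, 18 mm diameter, stands up from its top centre in a rubber bush: 100 mm high in all, 0.4 kg, loose. Point on the stub's axis 50 mm above the underside, z up the stub, whose free length runs 50 mm up from it and can carry the block.
- block_small: the same small block: origin at the centre of its underside, axes as for its point
- stub_small (a joint): how far the small block's stub has been drawn up out of its rubber bush, m; 0 seated. The bush springs: 2500 N/m (0.4 mm per newton of pull), back to 0 when let go
- medium_mid (a point): medium gland block (may be absent): aluminium block, 40 mm thick along its x, 60 mm long along y (middle of the blocks), 40 mm high; a round steel conduit stub, 22 mm diameter, stands up from its top centre in a rubber bush: 100 mm high in all, 0.4 kg, loose. Point on the stub's axis 50 mm above the underside, z up the stub, whose free length runs 50 mm up from it and can carry the block.
- block_medium: the same medium block: origin at the centre of its underside, axes as for its point
- stub_medium (a joint): how far the medium block's stub has been drawn up out of its rubber bush, m; 0 seated. The bush springs: 2500 N/m (0.4 mm per newton of pull), back to 0 when let go
- large_mid (a point): large gland block (may be absent): aluminium block, 40 mm thick along its x, 72 mm long along y (longest of the blocks), 40 mm high; a round steel conduit stub, 26 mm diameter, stands up from its top centre in a rubber bush: 100 mm high in all, 0.4 kg, loose. Point on the stub's axis 50 mm above the underside, z up the stub, whose free length runs 50 mm up from it and can carry the block.
- block_large: the same large block: origin at the centre of its underside, axes as for its point
- stub_large (a joint): how far the large block's stub has been drawn up out of its rubber bush, m; 0 seated. The bush springs: 2500 N/m (0.4 mm per newton of pull), back to 0 when let go
- vise_bed (a point): grey vise fixed to the table, bed 300 x 200 mm. Point: centre of the bed's flat top (25 mm above the table), where blocks stand; x runs from the crank and moving jaw to the fixed jaw, y along the jaws (200 mm long), z up. The fixed jaw's face is at x = +85 mm; both jaws rise 45 mm above the bed. Crank spindle at x = -105 mm, y = 0
- jaw_face (a point): centre of the moving jaw's face, 23 mm above the bed (between the jaws lies the gap to load); axes as the vise's
- jaw (a joint): travel of the moving jaw towards the fixed jaw, m; 0 = fully open, 85 mm gap; 0.045 = 40 mm gap
- crank (a joint): crank angle, rad, grows clockwise seen from above, closing the jaw by 20 mm a turn; 0 to 18.8; at 0 the knob lies on the spindle's +y side in the vise's axes. Turning it freely takes about 4 N at the knob; it stays where it is left and the screw is self-locking
- crank_knob (a point): upright black knob on the crank arm, 24 mm diameter, 35 mm high, spinning freely on its own axis; it circles the vertical spindle at 55 mm radius. Point half-way up the knob, 17.5 mm above the arm, about 100 mm above the table
- tray: open grey tray, 260 mm along its x, 170 mm along its y, walls 4 mm thick and 40 mm high, floor 4 mm thick; loose, about 0.9 kg. Origin at the centre of its underside
- carton_a: bystander: brown carton 70 x 100 x 60 mm; origin at its underside
- carton_b: bystander: white carton 60 x 110 x 50 mm; origin at its underside
- jar: bystander: jar, 70 mm wide, 90 mm high; origin at its underside
- tape: bystander: roll of black tape, 100 mm wide, 25 mm high; origin at its underside
- driver: bystander: screwdriver; origin at its underside
- device_box: bystander: open steel device box 100 x 55 x 45 mm; origin at its underside
- coupling: bystander: aluminium conduit coupling, 48 mm wide, 50 mm high, standing; origin at its underside

How it is judged:
By the outcome, as a careful person would: the job done as asked, in the order asked, and still so for the second after the job is handed in, with the robot touching nothing.
Of block_small, block_medium, block_large only 2 to 3 are there at a start; the rules pass over those that are not, and their reading is None.
At some moment in a run one of block_small, block_medium, block_large may be knocked a few centimetres aside while the robot is not near it.
Once in a run the grip may slacken for a moment while it holds something.
It also fails if it takes over 210 s, if anything falls off the work surface, if the arm or the gripper's body presses on something with over 40 N, if the wrist force passes 120 N, or if a joint passes its speed limit or range.

## Robot

A 6-joint arm with a two-finger parallel gripper is mounted at the origin on the work surface. World frame = base frame: x ahead of the robot, y to its left, z up, the work surface at z = 0. Lengths are in m, angles in rad, forces in N, time in s.
With the tool pointing down it reaches from about 0.325 to 0.9 m from the base axis. Payload 3.5 kg.
Tool frame: the origin (TCP) lies at the very end of the fingers, on their centre line; the grasp point (between the pads) lies robot.tcp_to_grasp behind it (robot.tcp_to_grasp is the distance from the TCP to the grasp point, in m); z points along the fingers, y is the line along which they close (so a half turn about z gives the same grasp; the last joint's range is limited). The gripper opens to 85 mm and grips with 20 to 120 N. Pads are 22 mm wide; open, the fingers measure 114 mm over their backs; the gripper's body (76 mm by 85 mm) begins 54 mm behind the grasp point. The pads swing forward as they close: fully open they stand 13 mm farther back than shut.
Start: joints at [1.106, 0.276, -0.026, 1.268, 0, 1.467], TCP at [0.221, 0.585, 0.231] pointing down, gripper open.
Joint ranges: [-3.12, 3.12], [-0.85, 1.88], [-1.08, 1.24], [-1.95, 2.15], [-1.57, 1.53], [-3.14, 3.14]. Speed limits (rad/s): [2.57, 2.57, 3.14, 3.14, 3.14, 3.14].

## Interface

Orientations are given as a unit quaternion [x, y, z, w].
In Python, from rig import robot gives the robot as it stands.
- The arm moves only by the tool play_rows, never from a script. Its arguments are lists of equal length, an entry for each row: "hand": the opening, from 0 (shut) to 1 (fully open); "travel": the shift along the tool's x, y, z in mm, a list of three; "twist": the turn, a rotation vector about the tool's x, y, z in rad, a list of three. A call has 1 to 5 rows; each row shifts and turns the commanded pose from where the row before left it, along the tool's axes as they then stand; what a row does not reach is not made up. A row lasts 1/12 s, in which the tool goes at most 41.7 mm and 7.16 degrees, less where a joint would pass 70% of its speed; a pose out of reach is approached as far as the arm can. A call is refused whole if a number of a shift passes 41.7 or a number of a turn 0.125, either way. A call with a gripper value outside its range is refused whole. The fingers move at their own pace and stop on an object; "grip_force" is the grip in N (left out, the last holds). Time passes only in rows, so rows that do not move let the fingers close. It gives the time, the measured TCP pose, the force, the opening and the grip force at its end, in the units of the state.
- robot.get_state(): the state, without advancing time (a new reading comes with each control period).
- robot.get_image(name): name is "scene" or "top" or "wrist"; returns a dict with "image" (400x640x3 uint8, red, green, blue), "range_z" (400x640 float32, m along the optical axis (not along the pixel's ray), 0 where there is no reading), "fx", "fy", "cx", "cy" (pixels), "dist" ([k1, k2, p1, p2, k3] as OpenCV has them; the pictures are not rectified), "xyz" and "rotation" of the camera in the world. Camera axes: x right, y down, z forward; pixel columns grow to the right and rows downward; lengths in m; the calibration is good to about 2 mm. A picture is of the moment at which its call begins.
- robot.finish_job(): hands the job in; it is judged then, once.
The state is a dict: "t": time; "joints": joint angles; "joint_vel": joint speeds; "tau": joint torques, N m; "position": TCP position; "orientation": TCP orientation; "ft_force": force on the tool from outside, world axes, zero at the start; "torque": the same for the moment, N m; "gripper_width": opening from 0.0 (shut) to 1.0 (fully open); "finger_force": force on a finger pad.
Only numpy, scipy, OpenCV 4.12 (cv2) and the standard library are available. Lean on these libraries where they do the work, as an engineer would, in place of code of your own. Each camera call takes 0.05 s, during which the arm holds its last target. There are 200 camera calls.

## Working session

There is one attempt and no reset: what is moved stays moved. The work goes in short steps, Python scripts to look and compute and a tool call to move; the robot and the scene stay as the last step left them, time stands still between calls to the robot, and variables do not carry over. Pictures are saved under pics/ and viewed, at most 14 in all, crops included, and the job is handed in when it is done.

Besides the shell and the picture viewer there is one more tool, called by a JSON object that holds its "op" and its "data". play_rows: Moves the arm, as the interface text tells. Its arguments: {"type":"object","properties":{"hand":{"type":"array","items":{"type":"number"}},"travel":{"type":"array","items":{"type":"array","items":{"type":"number"}}},"twist":{"type":"array","items":{"type":"array","items":{"type":"number"}}},"grip_force":{"type":"number"}},"required":["hand","travel","twist"]}

```bash
ls; mkdir -p pics
python3 - <<'E'
from rig import robot
import cv2,numpy as np
print(robot.tcp_to_grasp, robot.get_state())
for n in("scene","top"):
    d=robot.get_image(n); cv2.imwrite(f"pics/{n}0.png",d["image"][...,::-1]); np.savez(f"{n}0.npz",**d)
    print(n,{k:v for k,v in d.items() if k not in("image","range_z")})
E
```

```text
pics
0.0187 {'t': 0.0, 'joints': array([ 1.10559257e+00,  2.77123858e-01, -2.79032109e-02,  1.26801258e+00,
        5.02927419e-05,  1.46741924e+00]), 'joint_vel': array([-0.00032103, -0.001705  ,  0.00132906,  0.0011825 ,  0.00166046,
       -0.00017731]), 'tau': array([-1.00894627e-03, -4.45509982e+01,  2.95202422e+01,  1.66705070e-02,
       -1.14873887e-04,  1.29522130e-05]), 'position': array([0.22086459, 0.58382773, 0.23015487]), 'orientation': array([ 1.79927992e-01,  9.83679144e-01, -1.06958532e-03, -3.38736395e-04]), 'ft_force': array([0.54469141, 0.03628072, 0.30876635]), 'torque': array([-0.0421177 ,  0.05795446, -0.03638574]), 'finger_force': 0.0, 'gripper_width': 1.000398497503341}
scene {'fx': 402.92483732655535, 'fy': 402.92483732655535, 'cx': 318.97584882756615, 'cy': 197.03927225559843, 'dist': array([0.01286647, 0.        , 0.        , 0.        , 0.        ]), 'xyz': array([ 1.3578411 , -0.12970456,  0.82029831]), 'rotation': array([ 0.69130474,  0.59044834, -0.27509525, -0.31271572])}
top {'fx': 391.462472109453, 'fy': 391.462472109453, 'cx': 316.49538296147307, 'cy': 198.87678000769736, 'dist': array([-0.06802938,  0.        ,  0.        ,  0.        ,  0.        ]), 'xyz': array([0.21848377, 0.01818434, 1.51750578]), 'rotation': array([ 0.71141774, -0.6959579 ,  0.07063172, -0.06736881])}
```

View pics/top0.png

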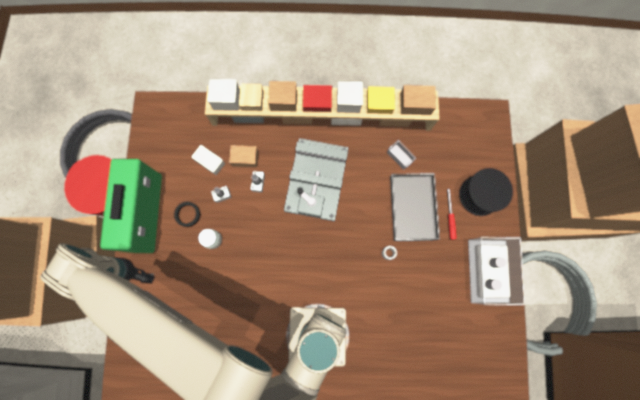

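View pics/scene0.png

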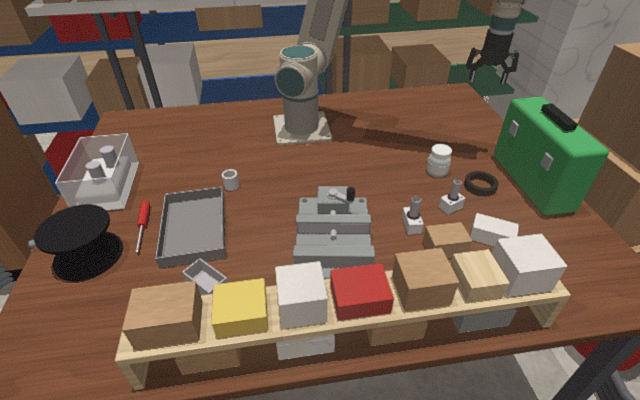

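```bash
cat > h.py <<'E'
import cv2,numpy as np
from scipy.spatial.transform import Rotation as R
def cloud(d):
    K=np.array([[d["fx"],0,d["cx"]],[0,d["fy"],d["cy"]],[0,0,1]],float)
    v,u=np.mgrid[0:400,0:640]
    p=cv2.undistortPoints(np.stack([u,v],-1).reshape(-1,1,2).astype(np.float64),K,np.asarray(d["dist"],float)).reshape(400,640,2)
    z=np.asarray(d["range_z"],float)
    c=np.dstack([p*z[...,None],z])
    w=c@R.from_quat(d["rotation"]).as_matrix().T+d["xyz"]
    w[z==0]=np.nan
    return w
def px(d,P):
    K=np.array([[d["fx"],0,d["cx"]],[0,d["fy"],d["cy"]],[0,0,1]],float)
    Rm=R.from_quat(d["rotation"]).as_matrix()
    c=(np.atleast_2d(P)-d["xyz"])@Rm
    return cv2.projectPoints(c,np.zeros(3),np.zeros(3),K,np.asarray(d["dist"],float))[0][:,0]
def rect(pts):
    r=cv2.minAreaRect((pts[:,:2]*1000).astype(np.float32)); return np.round(r[0],1),np.round(r[1],1),round(r[2],1)
E
python3 - <<'E'
from h import *
t=dict(np.load("top0.npz")); s=dict(np.load("scene0.npz"))
for n,d in(("top",t),("scene",s)):
    w=cloud(d); 
    m=(w[...,0]>.3)&(w[...,0]<.85)&(abs(w[...,1])<.62)&(w[...,2]>.012)&(w[...,2]<.2)
    k,l,st,_=cv2.connectedComponentsWithStats(m.astype(np.uint8))
    for i in range(1,k):
        if st[i,4]>25:
            p=w[l==i]; print(n,st[i],rect(p),"z",np.percentile(p[:,2],[5,50,98]).round(3))
im=t["image"][...,::-1]
cv2.imwrite("pics/c1.png",np.vstack([cv2.resize(im[135:225,180:380],(800,360),interpolation=3)]))
im=s["image"][...,::-1]
cv2.imwrite("pics/c2.png",cv2.resize(im[140:280,280:510],(800,487),interpolation=3))
E
```

```text
top [ 205   97  234   33 4337] (array([832.4,   1.6]), array([ 35.2, 899.6]), 0.0) z [0.029 0.12  0.197]
top [ 284  138   64   82 3795] (array([598.6,  17.7]), array([200.2, 302.4]), 80.2) z [0.02  0.029 0.083]
top [388 141  27  27 205] (array([ 700. , -319.5]), array([100.4,  59.1]), 43.1) z [0.014 0.034 0.049]
top [192 146  32  28 465] (array([661.6, 448.4]), array([111.7,  61. ]), 56.5) z [0.026 0.049 0.055]
top [229 146  29  20 531] (array([676.3, 308. ]), array([101.3,  73.6]), 89.6) z [0.023 0.058 0.065]
top [465 169  23  42 631] (array([ 548.7, -585.4]), array([ 68.7, 158.5]), 89.9) z [0.024 0.109 0.115]
top [251 171  13  20 219] (array([579.5, 248. ]), array([41. , 72.5]), 84.4) z [0.022 0.042 0.102]
top [391 173  49  68 529] (array([ 494.3, -367. ]), array([263. , 171.6]), 2.4) z [0.014 0.033 0.043]
top [212 186  18  16 199] (array([525.7, 389.9]), array([41. , 61.8]), 21.9) z [0.021 0.041 0.104]
top [173 201  27  26 290] (array([446.3, 520.2]), array([100.6,  98.2]), 65.0) z [0.016 0.024 0.032]
top [448 210   9  30 177] (array([ 426.3, -515.2]), array([114.3,  26.7]), 3.2) 
[... 771 characters left out ...]
9, 386.8]), array([41.8, 64.5]), 21.7) z [0.015 0.039 0.1  ]
scene [ 131  187  147  121 2808] (array([ 610.4, -312.8]), array([518. , 271.6]), 7.5) z [0.015 0.037 0.188]
scene [ 275  187  109  104 6133] (array([659.5,  -1.5]), array([217.4, 425.6]), 79.7) z [0.022 0.058 0.197]
scene [403 197  21  35 499] (array([583.6, 247. ]), array([40.3, 73.9]), 86.0) z [0.017 0.041 0.1  ]
scene [137 201  13  47 263] (array([ 465.6, -516.7]), array([ 25.6, 185.2]), 89.9) z [0.013 0.021 0.026]
scene [  71  205   39   61 1524] (array([ 553.3, -586.8]), array([ 66.3, 162. ]), 89.9) z [0.022 0.108 0.112]
scene [ 386  214  159   68 2963] (array([732.1, 299.2]), array([235.8, 416.9]), 0.0) z [0.023 0.057 0.198]
```

View pics/c1.png

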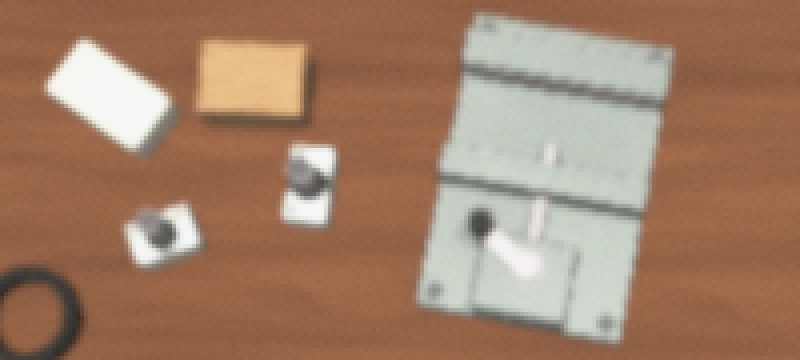

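View pics/c2.png

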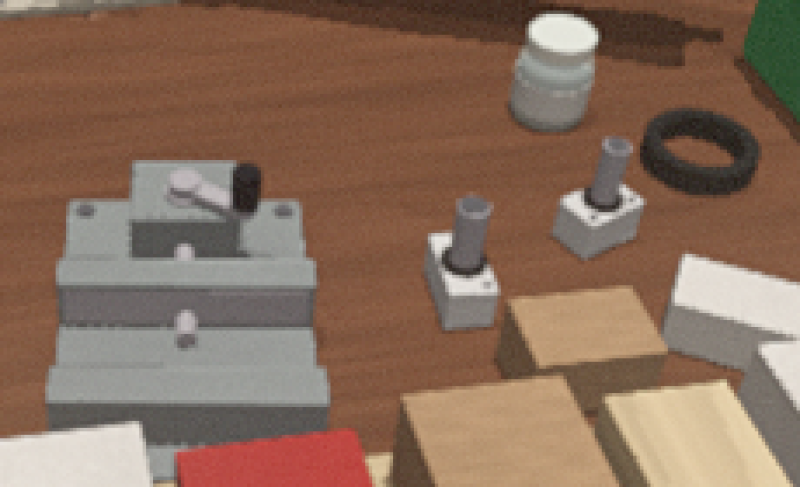

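Run:
```python
from h import *
for n in("top","scene"):
    d=dict(np.load(n+"0.npz")); w=cloud(d); p=w.reshape(-1,3); p=p[~np.isnan(p[:,0])]
    q=p[(np.hypot(p[:,0]-.598,p[:,1]-.018)<.19)&(p[:,0]<.765)&(p[:,2]>.012)&(p[:,2]<.14)]
    b=q[q[:,2]<.09]; r=cv2.minAreaRect((b[:,:2]*1000).astype(np.float32)); print(n,r)
    a=np.deg2rad(-9.8); c=np.array([.5986,.0177])
    v=(q[:,:2]-c)@np.array([[np.cos(a),-np.sin(a)],[np.sin(a),np.cos(a)]]); v=np.c_[v,q[:,2]]*1000
    J=v[(v[:,2]>60)&(v[:,2]<75)&(abs(v[:,1])>50)]
    h,e=np.histogram(J[:,0],np.arange(-150,160,5)); print([(int(x),int(y)) for x,y in zip(e,h) if y])
    print("y ext jaws",np.percentile(J[:,1],[0,1,99,100]).round(1))
    K=v[v[:,2]>92]; print("knob",len(K),np.median(K,0).round(1),K.min(0).round(1),K.max(0).round(1))
    F=p[(p[:,0]>.37)&(p[:,0]<.62)&(p[:,1]<-.28)&(p[:,1]>-.46)&(p[:,2]<.06)&(p[:,2]>.02)]
    print("tray",rect(F))
```

```text
top ((601.5709838867188, 35.49420166015625), (272.1177062988281, 302.17388916015625), 80.0607681274414)
[(-30, 32), (-25, 31), (-20, 34), (-15, 30), (-10, 30), (-5, 32), (0, 11), (80, 10), (85, 44), (90, 32), (95, 32), (100, 28), (105, 29), (110, 29), (115, 24), (120, 7)]
y ext jaws [-100.   -98.7   98.5  100.2]
knob 37 [-80.5  47.3 116.2] [-89.6  36.8  97.1] [-68.1  57.1 125.2]
tray (array([ 494.4, -367.2]), array([254.8, 171.3]), 2.4)
scene ((600.79052734375, 14.6890869140625), (202.39952087402344, 300.72314453125), 81.01668548583984)
[(-75, 1), (-30, 5), (-25, 46), (-20, 46), (-15, 46), (-10, 44), (-5, 53), (0, 112), (5, 11), (85, 24), (90, 57), (95, 63), (100, 62), (105, 66), (110, 57), (115, 71), (120, 112)]
y ext jaws [-102.4 -101.3   97.4   99.9]
knob 95 [-68.1  44.5 113.1] [-87.1  33.8  92.5] [-61.4  56.7 119.7]
tray (array([ 495.3, -368.9]), array([255. , 170.7]), 1.9)
```

```bash
cat >> h.py <<'E'
import json
def plan(P,yaw,hand,n=None,step=32,start=None):
    """rows from the measured (or given) pose to TCP P (mm), tool-y yaw (deg), pointing down"""
    from rig import robot
    if start is None:
        s=robot.get_state(); p=s["position"]*1000; M=R.from_quat(s["orientation"])
    else: p=np.array(start[0],float); M=down(start[1])
    P=np.array(P,float); d=(down(yaw)*M.inv()).as_rotvec()
    n=n or int(max(np.ceil(np.linalg.norm(P-p)/step),np.ceil(np.linalg.norm(d)/.118),1))
    rows=[];tw=[];q=p.copy();C=M
    for i in range(1,n+1):
        g=np.round(C.inv().apply(p+(P-p)*i/n-q)*2)/2; t=np.round(C.inv().apply(d/n),3)
        q=q+C.apply(g); C=C*R.from_rotvec(t); rows.append(g.tolist()); tw.append(t.tolist())
    for i in range(0,n,5): print(json.dumps({"hand":[hand]*len(rows[i:i+5]),"travel":rows[i:i+5],"twist":tw[i:i+5]}).replace(".0,",",").replace(".0]","]"))
    return P,yaw
def down(yaw):
    a=np.deg2rad(yaw); y=np.array([np.cos(a),np.sin(a),0]); z=np.array([0,0,-1.]); return R.from_matrix(np.c_[np.cross(y,z),y,z])
def wrist_stub(P,zmin=.085,r=.04,save=None):
    """centre of the stub seen near P (m, xy) from the wrist camera"""
    from rig import robot
    d=robot.get_image("wrist"); w=cloud(d); p=w.reshape(-1,3)
    if save: cv2.imwrite(save,d["image"][...,::-1])
    s=p[(np.hypot(p[:,0]-P[0],p[:,1]-P[1])<r)&(p[:,2]>zmin)&(p[:,2]<.14)]
    if len(s)<20: print("few",len(s)); return d,w
    (cx,cy),rr=cv2.minEnclosingCircle((s[:,:2]*1000).astype(np.float32)); print("stub",round(cx,1),round(cy,1),"r",round(rr,1),"top",np.percentile(s[:,2],[50,98]).round(4),len(s))
    return d,w
E
python3 - <<'E'
from h import *
plan([528,388,190],22,1)
E
```

```text
{"hand": [1, 1, 1, 1, 1], "travel": [[-29.5, -6, 3.5], [-30.5, -4.5, 3], [-30, -2, 3.5], [-30.5, 0, 3.5], [-30, 2.5, 3.5]], "twist": [[-0, 0, 0.069], [-0, 0, 0.069], [-0, 0, 0.069], [-0, 0, 0.069], [-0, 0, 0.069]]}
{"hand": [1, 1, 1, 1, 1], "travel": [[-30.5, 4, 3], [-29.5, 6, 3.5], [-29, 8.5, 3.5], [-28.5, 10.5, 3.5], [-28, 12, 3]], "twist": [[-0, 0, 0.069], [-0, 0, 0.069], [-0, 0, 0.069], [-0, 0, 0.069], [-0, 0, 0.069]]}
{"hand": [1, 1], "travel": [[-27, 14, 3.5], [-25.5, 16, 3.5]], "twist": [[-0, 0, 0.069], [-0, 0, 0.069]]}
```

{"op": "play_rows", "data": {"hand": [1, 1, 1, 1, 1], "travel": [[-29.5, -6, 3.5], [-30.5, -4.5, 3], [-30, -2, 3.5], [-30.5, 0, 3.5], [-30, 2.5, 3.5]], "twist": [[0, 0, 0.069], [0, 0, 0.069], [0, 0, 0.069], [0, 0, 0.069], [0, 0, 0.069]]}}

```text
t: 0.52
position: [0.3498, 0.5021, 0.2136]
orientation: [0.348, 0.938, -0.001, -0.0]
ft_force: [0.1, 0.7, 0.1]
gripper_width: 0.998
finger_force: 0.0
```

{"op": "play_rows", "data": {"hand": [1, 1, 1, 1, 1], "travel": [[-30.5, 4, 3], [-29.5, 6, 3.5], [-29, 8.5, 3.5], [-28.5, 10.5, 3.5], [-28, 12, 3]], "twist": [[0, 0, 0.069], [0, 0, 0.069], [0, 0, 0.069], [0, 0, 0.069], [0, 0, 0.069]]}}

```text
t: 0.93
position: [0.4778, 0.42, 0.197]
orientation: [0.503, 0.864, -0.001, -0.0]
ft_force: [0.3, 0.6, 0.6]
gripper_width: 0.997
finger_force: 0.0
```

{"op": "play_rows", "data": {"hand": [1, 1, 1, 1], "travel": [[-27, 14, 3.5], [-25.5, 16, 3.5], [0, 0, 0], [0, 0, 0]], "twist": [[0, 0, 0.069], [0, 0, 0.069], [0, 0, 0], [0, 0, 0]]}}

```text
t: 1.27
position: [0.5288, 0.3874, 0.1897]
orientation: [0.561, 0.828, -0.001, -0.001]
ft_force: [0.1, 0.5, -0.9]
gripper_width: 1.002
finger_force: 0.0
```

Run:
```python
from h import *
d,w=wrist_stub((.528,.388),save="pics/w1.png")
p=w.reshape(-1,3); b=p[(np.hypot(p[:,0]-.528,p[:,1]-.388)<.06)&(p[:,2]>.03)&(p[:,2]<.05)]; print("block",rect(b),len(b))
plan([528,388,62],22,1)
```

```text
stub 525.2 387.4 r 10.9 top [0.0994 0.1008] 568
block (array([525.1, 386.9]), array([39.6, 59.2]), 22.3) 1377
{"hand": [1, 1, 1, 1, 1], "travel": [[-0, 0, 25.5], [-0, 0, 25.5], [-0, 0, 26], [-0, 0, 25.5], [-0.5, 0.5, 25.5]], "twist": [[-0, -0, -0.001], [-0, -0, -0.001], [-0, -0, -0.001], [-0, -0, -0.001], [-0, -0, -0.001]]}
```

View pics/w1.png

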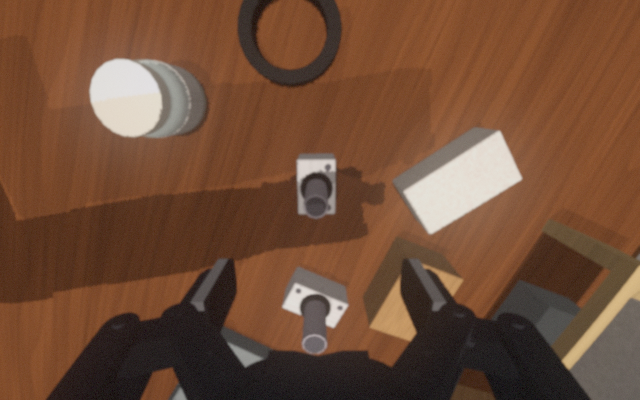

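{"op": "play_rows", "data": {"hand": [1, 1, 1, 1, 1], "travel": [[1, -3, 26], [0, 0, 26], [0, 0, 26], [0, 0, 26], [0, 0, 26]], "twist": [[0, 0, 0], [0, 0, 0], [0, 0, 0], [0, 0, 0], [0, 0, 0]]}}

```text
t: 1.73
position: [0.5234, 0.3897, 0.06]
orientation: [0.559, 0.829, 0.0, -0.0]
ft_force: [0.2, 0.1, 0.0]
gripper_width: 0.999
finger_force: 0.0
```

{"op": "play_rows", "data": {"hand": [1, 0, 0, 0, 0], "travel": [[0, 0, 0], [0, 0, 0], [0, 0, 0], [0, 0, 0], [0, 0, 0]], "twist": [[0, 0, 0], [0, 0, 0], [0, 0, 0], [0, 0, 0], [0, 0, 0]], "grip_force": 80}}

```text
t: 2.15
position: [0.5264, 0.3898, 0.0633]
orientation: [0.56, 0.828, 0.002, 0.001]
ft_force: [0.5, -0.5, 0.3]
gripper_width: 0.453
finger_force: 0.0
```

{"op": "play_rows", "data": {"hand": [0, 0, 0, 0, 0], "travel": [[0, 0, 0], [0, 0, 0], [0, 0, 0], [0, 0, 0], [0, 0, 0]], "twist": [[0, 0, 0], [0, 0, 0], [0, 0, 0], [0, 0, 0], [0, 0, 0]]}}

```text
t: 2.57
position: [0.5259, 0.3892, 0.0627]
orientation: [0.56, 0.828, 0.001, 0.0]
ft_force: [-2.2, 0.1, 6.2]
gripper_width: 0.235
finger_force: 77.9
```

Run:
```python
from h import *
a=plan([526,389,200],22,0)
print();a=plan([651,-31,200],-9.7,0,start=a)
print();a=plan([651,-31,105],-9.7,0,start=a)
```

```text
{"hand": [0, 0, 0, 0, 0], "travel": [[-0, 0, -27.5], [-0, 0, -27.5], [-0, 0, -27.5], [-0, 0.5, -27.5], [-0, -0, -27.5]], "twist": [[0, -0, -0.001], [0, -0, -0.001], [0, -0, -0.001], [0, -0, -0.001], [0, -0, -0.001]]}

{"hand": [0, 0, 0, 0, 0], "travel": [[-31, -3, 0], [-31.5, -1.5, 0], [-31, -0.5, 0], [-31.5, 0.5, 0], [-31, 2, 0]], "twist": [[0, 0, 0.04], [0, 0, 0.04], [0, 0, 0.04], [0, 0, 0.04], [0, 0, 0.04]]}
{"hand": [0, 0, 0, 0, 0], "travel": [[-31.5, 3.5, 0], [-31, 4.5, 0], [-30.5, 6, 0], [-30.5, 7, 0], [-30.5, 8, 0]], "twist": [[0, 0, 0.04], [0, 0, 0.04], [0, 0, 0.04], [0, 0, 0.04], [0, 0, 0.04]]}
{"hand": [0, 0, 0, 0], "travel": [[-29.5, 9.5, 0], [-29.5, 10.5, 0], [-29, 12, 0], [-28.5, 12.5, 0]], "twist": [[0, 0, 0.04], [0, 0, 0.04], [0, 0, 0.04], [0, 0, 0.04]]}

{"hand": [0, 0, 0], "travel": [[0, 0, 31.5], [0, 0, 32], [0, 0, 31.5]], "twist": [[0, 0, 0], [0, 0, 0], [0, 0, 0]]}
```

{"op": "play_rows", "data": {"hand": [0, 0, 0, 0, 0], "travel": [[0, 0, -10], [0, 0, -20], [0, 0, -25], [0, 0, -28], [0, 0, -28]], "twist": [[0, 0, 0], [0, 0, 0], [0, 0, 0], [0, 0, 0], [0, 0, 0]]}}

```text
t: 2.98
position: [0.5235, 0.3876, 0.1715]
orientation: [0.56, 0.828, -0.002, -0.001]
ft_force: [-0.2, 0.4, -4.1]
gripper_width: 0.24
finger_force: 78.4
```

{"op": "play_rows", "data": {"hand": [0, 0, 0, 0, 0], "travel": [[0, 0, -26], [-15, -1, 0], [-30, -2, 0], [-31, -1, 0], [-31, 0, 0]], "twist": [[0, 0, 0], [0, 0, 0.02], [0, 0, 0.04], [0, 0, 0.04], [0, 0, 0.04]]}}

```text
t: 3.4
position: [0.5547, 0.284, 0.1962]
orientation: [0.618, 0.787, -0.002, -0.0]
ft_force: [0.1, -0.4, -4.8]
gripper_width: 0.236
finger_force: 78.7
```

{"op": "play_rows", "data": {"hand": [0, 0, 0, 0, 0], "travel": [[-31.5, 0.5, 0], [-31, 2, 0], [-31.5, 3.5, 0], [-31, 4.5, 0], [-30.5, 6, 0]], "twist": [[0, 0, 0.04], [0, 0, 0.04], [0, 0, 0.04], [0, 0, 0.04], [0, 0, 0.04]]}}

```text
t: 3.82
position: [0.5957, 0.1324, 0.1959]
orientation: [0.694, 0.72, -0.002, -0.001]
ft_force: [0.2, 0.1, -5.5]
gripper_width: 0.235
finger_force: 78.7
```

{"op": "play_rows", "data": {"hand": [0, 0, 0, 0, 0], "travel": [[-30.5, 7, 0], [-30.5, 8, 0], [-29.5, 9.5, 0], [-29.5, 10.5, 0], [-29, 12, 0]], "twist": [[0, 0, 0.04], [0, 0, 0.04], [0, 0, 0.04], [0, 0, 0.04], [0, 0, 0.04]]}}

```text
t: 4.23
position: [0.6367, -0.0182, 0.1959]
orientation: [0.762, 0.648, -0.001, -0.001]
ft_force: [0.2, 0.3, -3.8]
gripper_width: 0.234
finger_force: 78.7
```

{"op": "play_rows", "data": {"hand": [0, 0, 0, 0, 0], "travel": [[-25, 11, 0], [-15, 6, 0], [0, 0, 0], [0, 0, 0], [0, 0, 0]], "twist": [[0, 0, 0.04], [0, 0, 0.02], [0, 0, 0], [0, 0, 0], [0, 0, 0]]}}

```text
t: 4.65
position: [0.6469, -0.0578, 0.1968]
orientation: [0.78, 0.626, -0.001, -0.001]
ft_force: [-0.6, -0.1, -4.3]
gripper_width: 0.235
finger_force: 78.7
```

Run:
```python
from h import *
from rig import robot
d=robot.get_image("wrist"); cv2.imwrite("pics/w2.png",d["image"][...,::-1]); w=cloud(d); p=w.reshape(-1,3)
s=robot.get_state(); print(s["position"],s["gripper_width"],s["ft_force"])
# vise check in vise frame
a=np.deg2rad(-9.7); c=np.array([.599,.017])
q=p[~np.isnan(p[:,0])]; v=np.c_[(q[:,:2]-c)@np.array([[np.cos(a),-np.sin(a)],[np.sin(a),np.cos(a)]]),q[:,2]]*1000
J=v[(v[:,2]>66)&(v[:,2]<74)&(abs(v[:,0])<125)&(abs(v[:,1])<110)]; print("jaw tops",len(J))
for lo,hi in((40,125),(-60,40)):
    j=J[(J[:,0]>lo)&(J[:,0]<hi)]
    if len(j)>20: print(np.percentile(j,[1,99],axis=0).round(1), rect(j/1000))
plan([651,-31,105],-9.7,0)
```

```text
[ 0.64712066 -0.05741932  0.1970171 ] 0.23545106123331977 [-0.8226887  -0.3985546  -4.96128268]
jaw tops 18928
[[ 84.1 -97.1  67.6]
 [118.3  96.3  71.3]] (array([101.4,  -1.1]), array([199.4,  35.5]), 89.8)
[[-28.6 -97.3  67.2]
 [  0.8  96.4  71.3]] (array([-14.2,  -1.1]), array([199.2,  31.1]), 90.0)
{"hand": [0, 0, 0], "travel": [[9, -0.5, 30.5], [8.5, -0.5, 31], [9, -0.5, 30.5]], "twist": [[-0.001, -0, -0.016], [-0.001, -0, -0.016], [-0.001, -0, -0.016]]}
```

View pics/w2.png

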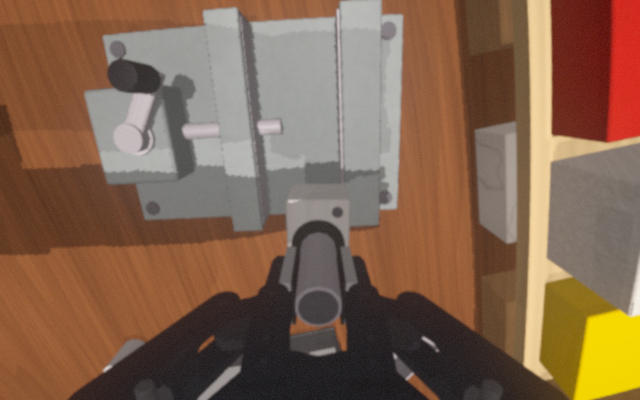

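{"op": "play_rows", "data": {"hand": [0, 0, 0, 0, 0], "travel": [[12, -1.5, 0], [12, -1, 0], [0, 0, 0], [0, 0, 25], [0, 0, 30]], "twist": [[0, 0, -0.025], [0, 0, -0.025], [0, 0, 0], [0, 0, 0], [0, 0, 0]]}}

```text
t: 5.12
position: [0.6541, -0.0331, 0.1463]
orientation: [0.763, 0.646, 0.003, 0.003]
ft_force: [0.9, 0.6, -4.5]
gripper_width: 0.234
finger_force: 78.9
```

{"op": "play_rows", "data": {"hand": [0, 0, 0, 0], "travel": [[0, 0, 25], [0, 0, 12], [0, 0, 0], [0, 0, 0]], "twist": [[0, 0, 0], [0, 0, 0], [0, 0, 0], [0, 0, 0]]}}

```text
t: 5.45
position: [0.6503, -0.0337, 0.1056]
orientation: [0.764, 0.645, -0.0, -0.0]
ft_force: [-0.8, -0.5, -3.4]
gripper_width: 0.24
finger_force: 78.9
```

{"op": "play_rows", "data": {"hand": [0, 0, 0, 0, 0], "travel": [[0, 0, 8], [0, 0, 6], [0, 0, 2], [0, 0, 1], [0, 0, 0]], "twist": [[0, 0, 0], [0, 0, 0], [0, 0, 0], [0, 0, 0], [0, 0, 0]]}}

```text
t: 5.87
position: [0.6508, -0.0345, 0.0892]
orientation: [0.764, 0.645, 0.0, 0.0]
ft_force: [-0.7, -0.9, -2.9]
gripper_width: 0.24
finger_force: 79.0
```

{"op": "play_rows", "data": {"hand": [0, 0, 0], "travel": [[0, 0, 1], [0, 0, 0], [0, 0, 0]], "twist": [[0, 0, 0], [0, 0, 0], [0, 0, 0]]}}

```text
t: 6.12
position: [0.6509, -0.0345, 0.0885]
orientation: [0.764, 0.645, 0.0, 0.0]
ft_force: [-0.5, -0.4, -1.3]
gripper_width: 0.24
finger_force: 79.0
```

{"op": "play_rows", "data": {"hand": [0, 0, 1, 1, 1], "travel": [[0, 0, 1], [0, 0, 0], [0, 0, 0], [0, 0, 0], [0, 0, 0]], "twist": [[0, 0, 0], [0, 0, 0], [0, 0, 0], [0, 0, 0], [0, 0, 0]]}}

```text
t: 6.53
position: [0.6514, -0.0345, 0.0872]
orientation: [0.764, 0.645, 0.001, 0.001]
ft_force: [0.3, 0.7, 0.1]
gripper_width: 0.653
finger_force: 0.0
```

{"op": "play_rows", "data": {"hand": [1, 1, 1, 1, 1], "travel": [[0, 0, 0], [0, 0, -20], [0, 0, -30], [0, 0, -30], [0, 0, -25]], "twist": [[0, 0, 0], [0, 0, 0], [0, 0, 0], [0, 0, 0], [0, 0, 0]]}}

```text
t: 6.95
position: [0.6511, -0.0345, 0.1937]
orientation: [0.764, 0.645, 0.0, 0.0]
ft_force: [0.6, -0.1, 0.3]
gripper_width: 0.998
finger_force: 0.0
```

Run:
```python
from h import *
d,w=wrist_stub((.65,-.034),zmin=.105)
p=w.reshape(-1,3); b=p[(np.hypot(p[:,0]-.65,p[:,1]+.034)<.05)&(p[:,2]>.055)&(p[:,2]<.0675)]; print("block",rect(b),len(b))
plan([582,248,190],85,1)
```

```text
stub 649.5 -36.2 r 11.1 top [0.1244 0.126 ] 723
block (array([655.7, -35.1]), array([87.4, 52. ]), 80.9) 1381
{"hand": [1, 1, 1, 1, 1], "travel": [[18, -8, 0.5], [18.5, -6, 0.5], [19, -4, 1], [19.5, -1.5, 0.5], [19, 0.5, 0.5]], "twist": [[0.001, 0.001, -0.11], [0.001, 0.001, -0.11], [0.001, 0.001, -0.11], [0.001, 0, -0.11], [0.001, 0, -0.11]]}
{"hand": [1, 1, 1, 1, 1], "travel": [[19.5, 2.5, 0.5], [19, 4.5, 1], [18.5, 6.5, 0.5], [17, 9, 0.5], [16.5, 10.5, 0.5]], "twist": [[0.001, 0, -0.11], [0.001, 0, -0.11], [0.001, 0, -0.11], [0.001, 0, -0.11], [0, 0, -0.11]]}
{"hand": [1, 1, 1, 1, 1], "travel": [[15.5, 12, 1], [13.5, 14, 0.5], [12, 15, 0.5], [10.5, 16.5, 0.5], [8.5, 17.5, 1]], "twist": [[0, 0, -0.11], [0, 0, -0.11], [0, 0, -0.11], [0, 0, -0.11], [0, 0, -0.11]]}
```

{"op": "play_rows", "data": {"hand": [1, 1, 1, 1, 1], "travel": [[18, -8, 0.5], [18.5, -6, 0.5], [19, -4, 1], [19.5, -1.5, 0.5], [19, 0.5, 0.5]], "twist": [[0, 0, -0.11], [0, 0, -0.11], [0, 0, -0.11], [0, 0, -0.11], [0, 0, -0.11]]}}

```text
t: 7.42
position: [0.6265, 0.0605, 0.1887]
orientation: [0.558, 0.83, 0.0, 0.0]
ft_force: [0.3, 0.3, -0.5]
gripper_width: 0.998
finger_force: 0.0
```

{"op": "play_rows", "data": {"hand": [1, 1, 1, 1, 1], "travel": [[19.5, 2.5, 0.5], [19, 4.5, 1], [18.5, 6.5, 0.5], [17, 9, 0.5], [16.5, 10.5, 0.5]], "twist": [[0, 0, -0.11], [0, 0, -0.11], [0, 0, -0.11], [0, 0, -0.11], [0, 0, -0.11]]}}

```text
t: 7.83
position: [0.6024, 0.1551, 0.1856]
orientation: [0.312, 0.95, 0.0, 0.0]
ft_force: [-0.2, -0.3, 0.2]
gripper_width: 0.999
finger_force: 0.0
```

{"op": "play_rows", "data": {"hand": [1, 1, 1, 1, 1], "travel": [[15.5, 12, 1], [13.5, 14, 0.5], [12, 15, 0.5], [10.5, 16.5, 0.5], [8.5, 17.5, 1]], "twist": [[0, 0, -0.11], [0, 0, -0.11], [0, 0, -0.11], [0, 0, -0.11], [0, 0, -0.11]]}}

```text
t: 8.25
position: [0.5778, 0.2493, 0.1822]
orientation: [0.042, 0.999, 0.0, 0.0]
ft_force: [-0.2, 0.1, 0.0]
gripper_width: 0.997
finger_force: 0.0
```

{"op": "play_rows", "data": {"hand": [1, 1, 1], "travel": [[0, 0, 0], [0, 0, 0], [0, 0, 0]], "twist": [[0, 0, 0], [0, 0, 0], [0, 0, 0]]}}

```text
t: 8.5
position: [0.5781, 0.2479, 0.1822]
orientation: [0.046, 0.999, -0.0, 0.0]
ft_force: [0.2, 0.4, -0.7]
gripper_width: 0.999
finger_force: 0.0
```

Run:
```python
from h import *
d,w=wrist_stub((.581,.248),r=.07)
p=w.reshape(-1,3); b=p[(np.hypot(p[:,0]-.581,p[:,1]-.248)<.06)&(p[:,2]>.03)&(p[:,2]<.05)]; print("block",rect(b),len(b))
plan([581,247,61],85,1)
```

```text
stub 578.9 246.9 r 13.2 top [0.0996 0.101 ] 825
block (array([579.1, 246.2]), array([39.5, 70.9]), 86.0) 1547
{"hand": [1, 1, 1, 1], "travel": [[-0.5, -0, 30.5], [-1, -0, 30], [-0.5, -0.5, 30.5], [-1, 0, 30.5]], "twist": [[-0, 0, -0.001], [-0, 0, -0.001], [-0, 0, -0.001], [-0, 0, -0.001]]}
```

{"op": "play_rows", "data": {"hand": [1, 1, 1, 1, 1], "travel": [[-1, -1, 26], [0, 0, 30], [0, 0, 30], [0, 0, 25], [0, 0, 10]], "twist": [[0, 0, 0], [0, 0, 0], [0, 0, 0], [0, 0, 0], [0, 0, 0]]}}

```text
t: 8.97
position: [0.5763, 0.2451, 0.0572]
orientation: [0.046, 0.999, -0.001, -0.003]
ft_force: [-1.4, 0.5, -0.3]
gripper_width: 0.998
finger_force: 0.0
```

{"op": "play_rows", "data": {"hand": [0, 0, 0, 0, 0], "travel": [[0, 0, 0], [0, 0, 0], [0, 0, 0], [0, 0, 0], [0, 0, 0]], "twist": [[0, 0, 0], [0, 0, 0], [0, 0, 0], [0, 0, 0], [0, 0, 0]]}}

```text
t: 9.38
position: [0.5805, 0.2476, 0.0634]
orientation: [0.045, 0.999, 0.001, 0.002]
ft_force: [0.0, -4.0, 5.0]
gripper_width: 0.301
finger_force: 8.7
```

{"op": "play_rows", "data": {"hand": [0, 0, 0, 0, 0], "travel": [[0, 0, 0], [0, 0, 0], [0, 0, 0], [0, 0, 0], [0, 0, 0]], "twist": [[0, 0, 0], [0, 0, 0], [0, 0, 0], [0, 0, 0], [0, 0, 0]]}}

```text
t: 9.8
position: [0.5805, 0.2475, 0.0636]
orientation: [0.045, 0.999, 0.0, 0.002]
ft_force: [-0.8, -2.1, 5.2]
gripper_width: 0.289
finger_force: 78.2
```

{"op": "play_rows", "data": {"hand": [0, 0, 0, 0, 0], "travel": [[0, 0, -10], [0, 0, -25], [0, 0, -35], [0, 0, -35], [0, 0, -30]], "twist": [[0, 0, 0], [0, 0, 0], [0, 0, 0], [0, 0, 0], [0, 0, 0]]}}

```text
t: 10.22
position: [0.578, 0.2472, 0.1977]
orientation: [0.045, 0.999, -0.0, -0.001]
ft_force: [1.2, -0.1, -3.7]
gripper_width: 0.283
finger_force: 78.8
```

{"op": "play_rows", "data": {"hand": [0, 0], "travel": [[0, 0, 0], [0, 0, 0]], "twist": [[0, 0, 0], [0, 0, 0]]}}

```text
t: 10.38
position: [0.58, 0.2478, 0.1985]
orientation: [0.045, 0.999, 0.001, 0.002]
ft_force: [-0.4, -0.4, -5.0]
gripper_width: 0.284
finger_force: 79.3
```

Run:
```python
from h import *
plan([664,51,197],169,0)
```

```text
{"hand": [0, 0, 0, 0, 0], "travel": [[-8, -14.5, 0], [-6, -15.5, 0], [-4.5, -15.5, 0.5], [-2.5, -16.5, -0], [-0.5, -16.5, 0]], "twist": [[-0, 0, -0.113], [-0, 0, -0.113], [-0, 0, -0.113], [-0, 0, -0.113], [-0, 0, -0.113]]}
{"hand": [0, 0, 0, 0, 0], "travel": [[1, -16, 0], [3, -16.5, 0.5], [5, -15.5, -0], [6.5, -15, 0], [8.5, -14.5, 0]], "twist": [[-0, 0, -0.113], [-0, 0, -0.113], [-0, 0, -0.113], [-0, 0, -0.113], [-0, 0, -0.113]]}
{"hand": [0, 0, 0], "travel": [[9.5, -13, 0.5], [11.5, -12, -0], [12.5, -11, 0]], "twist": [[-0, 0, -0.113], [-0, 0, -0.113], [-0, -0, -0.113]]}
```

{"op": "play_rows", "data": {"hand": [0, 0, 0, 0, 0], "travel": [[-8, -14.5, 0], [-6, -15.5, 0], [-4.5, -15.5, 0.5], [-2.5, -16.5, 0], [-0.5, -16.5, 0]], "twist": [[0, 0, -0.113], [0, 0, -0.113], [0, 0, -0.113], [0, 0, -0.113], [0, 0, -0.113]]}}

```text
t: 10.8
position: [0.6088, 0.1704, 0.192]
orientation: [-0.238, 0.971, 0.0, -0.003]
ft_force: [0.7, -0.0, -3.8]
gripper_width: 0.283
finger_force: 79.0
```

{"op": "play_rows", "data": {"hand": [0, 0, 0, 0, 0], "travel": [[1, -16, 0], [3, -16.5, 0.5], [5, -15.5, 0], [6.5, -15, 0], [8.5, -14.5, 0]], "twist": [[0, 0, -0.113], [0, 0, -0.113], [0, 0, -0.113], [0, 0, -0.113], [0, 0, -0.113]]}}

```text
t: 11.22
position: [0.6411, 0.095, 0.1914]
orientation: [-0.499, 0.866, 0.002, -0.003]
ft_force: [0.0, -0.3, -3.7]
gripper_width: 0.285
finger_force: 79.0
```

{"op": "play_rows", "data": {"hand": [0, 0, 0, 0, 0], "travel": [[9.5, -13, 0.5], [11.5, -12, 0], [12.5, -11, 0], [0, 0, 0], [0, 0, 0]], "twist": [[0, 0, -0.113], [0, 0, -0.113], [0, 0, -0.113], [0, 0, 0], [0, 0, 0]]}}

```text
t: 11.63
position: [0.6609, 0.0497, 0.1913]
orientation: [-0.635, 0.772, 0.002, -0.002]
ft_force: [-0.9, 0.9, -4.3]
gripper_width: 0.284
finger_force: 79.0
```

Run:
```python
from h import *
d,w=wrist_stub((.65,-.036),zmin=.105)
cv2.imwrite("pics/w3.png",d["image"][...,::-1])
plan([664,51,105],169,0)
```

```text
stub 649.8 -36.7 r 10.8 top [0.1248 0.1262] 777
{"hand": [0, 0, 0], "travel": [[-0.5, -1, 29], [-0.5, -1.5, 29], [-0, -1, 29]], "twist": [[0.002, -0, -0], [0.002, -0, -0], [0.002, -0, -0]]}
```

View pics/w3.png

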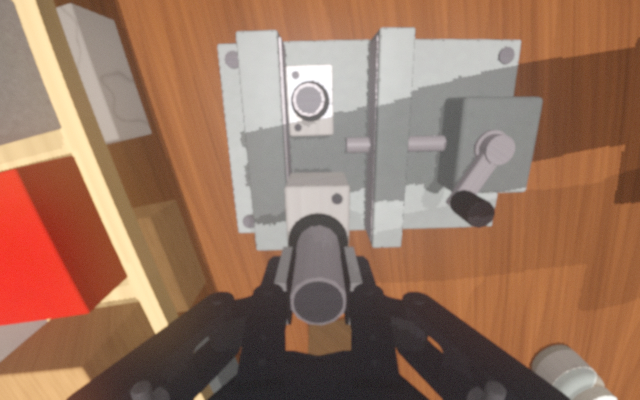

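{"op": "play_rows", "data": {"hand": [0, 0, 0, 0, 0], "travel": [[-1, -3, 20], [0, 0, 30], [0, 0, 26], [0, 0, 10], [0, 0, 0]], "twist": [[0.004, 0, 0], [0, 0, 0], [0, 0, 0], [0, 0, 0], [0, 0, 0]]}}

```text
t: 12.1
position: [0.6617, 0.0516, 0.1038]
orientation: [-0.636, 0.771, 0.002, -0.003]
ft_force: [-0.9, -0.3, -4.6]
gripper_width: 0.284
finger_force: 79.2
```

{"op": "play_rows", "data": {"hand": [0, 0, 0, 0, 0], "travel": [[0, 0, 0], [0, 0, 8], [0, 0, 3], [0, 0, 1], [0, 0, 0]], "twist": [[0, 0, 0], [0, 0, 0], [0, 0, 0], [0, 0, 0], [0, 0, 0]]}}

```text
t: 12.52
position: [0.6667, 0.0507, 0.0973]
orientation: [-0.636, 0.772, -0.002, 0.002]
ft_force: [-0.8, 0.5, -4.1]
gripper_width: 0.285
finger_force: 79.3
```

{"op": "play_rows", "data": {"hand": [0, 0, 0, 0, 0], "travel": [[0, 0, 4], [0, 0, 1], [0, 0, 1], [0, 0, 0], [0, 0, 0]], "twist": [[0, 0, 0], [0, 0, 0], [0, 0, 0], [0, 0, 0], [0, 0, 0]]}}

```text
t: 12.93
position: [0.6663, 0.0507, 0.0908]
orientation: [-0.636, 0.772, -0.001, 0.001]
ft_force: [0.2, 0.9, -4.4]
gripper_width: 0.281
finger_force: 79.3
```

{"op": "play_rows", "data": {"hand": [0, 0, 0], "travel": [[0, 0, 1], [0, 0, 0], [0, 0, 0]], "twist": [[0, 0, 0], [0, 0, 0], [0, 0, 0]]}}

```text
t: 13.18
position: [0.6666, 0.0506, 0.0901]
orientation: [-0.636, 0.772, -0.002, 0.001]
ft_force: [-0.6, 0.5, -3.0]
gripper_width: 0.281
finger_force: 79.3
```

Another 1.5 mm, release, rise, and check both blocks.

{"op": "play_rows", "data": {"hand": [0, 0, 0, 0, 0], "travel": [[0, 0, 1], [0, 0, 0.5], [0, 0, 0.5], [0, 0, 0], [0, 0, 0]], "twist": [[0, 0, 0], [0, 0, 0], [0, 0, 0], [0, 0, 0], [0, 0, 0]]}}

```text
t: 13.6
position: [0.6667, 0.0505, 0.0887]
orientation: [-0.636, 0.772, -0.002, 0.002]
ft_force: [-2.1, -0.9, 3.2]
gripper_width: 0.286
finger_force: 80.3
```

{"op": "play_rows", "data": {"hand": [1, 1, 1, 1, 1], "travel": [[0, 0, 0], [0, 0, 0], [0, 0, 0], [0, 0, 0], [0, 0, -15]], "twist": [[0, 0, 0], [0, 0, 0], [0, 0, 0], [0, 0, 0], [0, 0, 0]]}}

```text
t: 14.02
position: [0.6638, 0.0508, 0.0995]
orientation: [-0.636, 0.772, 0.0, -0.001]
ft_force: [0.2, 0.3, -1.0]
gripper_width: 0.97
finger_force: 0.0
```

{"op": "play_rows", "data": {"hand": [1, 1, 1, 1, 1], "travel": [[0, 0, -30], [0, 0, -30], [0, 0, -30], [0, 0, 0], [0, 0, 0]], "twist": [[0, 0, 0], [0, 0, 0], [0, 0, 0], [0, 0, 0], [0, 0, 0]]}}

```text
t: 14.43
position: [0.6682, 0.0508, 0.1959]
orientation: [-0.636, 0.771, -0.004, 0.004]
ft_force: [-0.4, -0.1, -1.0]
gripper_width: 1.0
finger_force: 0.0
```

Run:
```python
from h import *
d,w=wrist_stub((.666,.050),zmin=.105); p=w.reshape(-1,3); p=p[~np.isnan(p[:,0])]
a=np.deg2rad(-9.7); c=np.array([.5982,.016])
v=np.c_[(p[:,:2]-c)@np.array([[np.cos(a),-np.sin(a)],[np.sin(a),np.cos(a)]]),p[:,2]]*1000
# top faces 65 mm: between jaws
for lo,hi in((-85,-5),(2,95)):
    b=v[(v[:,0]>30)&(v[:,0]<83)&(v[:,1]>lo)&(v[:,1]<hi)&(v[:,2]>58)&(v[:,2]<68)]; print(len(b),rect(b/1000) if len(b)>20 else 0)
K=v[(v[:,2]>108)&(v[:,0]<-20)&(abs(v[:,1])<90)]; print("knob",len(K),np.median(K,0).round(1) if len(K) else 0,rect(K/1000) if len(K)>5 else 0)
```

```text
stub 666.6 48.9 r 13.1 top [0.1246 0.1261] 955
2049 (array([ 61.6, -49.1]), array([42.8, 71.7]), 0.0)
1293 (array([61.9, 44.2]), array([40.2, 71. ]), 0.1)
knob 722 [-75.2  45.6 117.2] (array([-77.2,  47. ]), array([22.6, 23.3]), 74.3)
```

Run:
```python
from h import *
a=plan([530,75.3,180],170.3,1)
plan([530,75.3,93],170.3,1,start=a)
th=np.deg2rad(np.arange(30,391,12)); V=55*np.c_[np.sin(th),np.cos(th)]; D=np.diff(V,axis=0)
T=np.round(np.c_[-D[:,1],-D[:,0],0*D[:,0]],1)
for i in range(0,30,5): print(30+12*i,json.dumps(T[i:i+5].tolist()))
```

```text
{"hand": [1, 1, 1, 1, 1], "travel": [[0.5, 28, 2.5], [0, 27.5, 2.5], [0.5, 28, 3], [-0, 27.5, 2.5], [-0, 28, 2.5]], "twist": [[-0.001, 0, -0.004], [-0.001, 0, -0.004], [-0.001, 0, -0.004], [-0.001, 0, -0.004], [-0.001, 0, -0.004]]}
{"hand": [1, 1, 1], "travel": [[0, 0, 29], [0, 0, 29], [0, 0, 29]], "twist": [[0, 0, 0], [0, 0, 0], [0, 0, 0]]}
30 [[6.8, -9.3, 0.0], [8.5, -7.7, 0.0], [10.0, -5.7, 0.0], [10.9, -3.6, 0.0], [11.4, -1.2, 0.0]]
90 [[11.4, 1.2, -0.0], [10.9, 3.6, -0.0], [10.0, 5.7, -0.0], [8.5, 7.7, -0.0], [6.8, 9.3, -0.0]]
150 [[4.7, 10.5, -0.0], [2.4, 11.2, -0.0], [-0.0, 11.5, -0.0], [-2.4, 11.2, -0.0], [-4.7, 10.5, -0.0]]
210 [[-6.8, 9.3, -0.0], [-8.5, 7.7, -0.0], [-10.0, 5.7, -0.0], [-10.9, 3.6, -0.0], [-11.4, 1.2, -0.0]]
270 [[-11.4, -1.2, 0.0], [-10.9, -3.6, 0.0], [-10.0, -5.7, 0.0], [-8.5, -7.7, 0.0], [-6.8, -9.3, 0.0]]
330 [[-4.7, -10.5, 0.0], [-2.4, -11.2, 0.0], [-0.0, -11.5, 0.0], [2.4, -11.2, 0.0], [4.7, -10.5, 0.0]]
```

{"op": "play_rows", "data": {"hand": [1, 1, 1, 1, 1], "travel": [[0.5, 28, 2.5], [0, 27.5, 2.5], [0.5, 28, 3], [0, 27.5, 2.5], [0, 28, 2.5]], "twist": [[0, 0, -0.004], [0, 0, -0.004], [0, 0, -0.004], [0, 0, -0.004], [0, 0, -0.004]]}}

```text
t: 14.9
position: [0.5263, 0.0753, 0.1768]
orientation: [-0.644, 0.765, -0.0, -0.0]
ft_force: [-0.5, 0.0, 0.3]
gripper_width: 0.998
finger_force: 0.0
```

{"op": "play_rows", "data": {"hand": [1, 1, 1], "travel": [[0, 0, 0], [0, 0, 0], [0, 0, 0]], "twist": [[0, 0, 0], [0, 0, 0], [0, 0, 0]]}}

```text
t: 15.15
position: [0.5289, 0.0751, 0.1783]
orientation: [-0.644, 0.765, -0.001, 0.001]
ft_force: [-0.4, 0.2, -1.0]
gripper_width: 1.002
finger_force: 0.0
```

Run:
```python
from h import *
wrist_stub((.530,.075),zmin=.108,r=.03)
plan([530,75.3,93],170.3,1)
```

```text
stub 529.6 74.8 r 12.0 top [0.1172 0.1186] 781
{"hand": [1, 1, 1], "travel": [[-0, 0, 28.5], [-0, 0, 28.5], [-0.5, 0, 28.5]], "twist": [[-0.001, -0, -0.001], [-0.001, -0, -0.001], [-0.001, -0, -0.001]]}
```

Knob found at (529.6, 74.8); go down, grip, and turn a first 60°.

{"op": "play_rows", "data": {"hand": [1, 1, 1, 1, 1], "travel": [[0, -0.5, 28], [0, 0, 28], [0, 0, 22], [0, 0, 7], [0, 0, 0]], "twist": [[0, 0, 0], [0, 0, 0], [0, 0, 0], [0, 0, 0], [0, 0, 0]]}}

```text
t: 15.62
position: [0.5289, 0.0747, 0.0919]
orientation: [-0.644, 0.765, -0.0, -0.001]
ft_force: [-0.1, -0.2, 0.1]
gripper_width: 1.001
finger_force: 0.0
```

{"op": "play_rows", "data": {"hand": [0, 0, 0, 0, 0], "travel": [[0, 0, 0], [0, 0, 0], [0, 0, 0], [0, 0, 0], [0, 0, 0]], "twist": [[0, 0, 0], [0, 0, 0], [0, 0, 0], [0, 0, 0], [0, 0, 0]], "grip_force": 60}}

```text
t: 16.03
position: [0.5309, 0.075, 0.0954]
orientation: [-0.644, 0.765, -0.002, 0.002]
ft_force: [0.2, -0.0, 1.2]
gripper_width: 0.298
finger_force: 0.8
```

{"op": "play_rows", "data": {"hand": [0, 0, 0, 0], "travel": [[0, 0, 0], [0, 0, 0], [0, 0, 0], [0, 0, 0]], "twist": [[0, 0, 0], [0, 0, 0], [0, 0, 0], [0, 0, 0]]}}

```text
t: 16.37
position: [0.5306, 0.075, 0.0956]
orientation: [-0.644, 0.765, -0.002, 0.002]
ft_force: [-2.3, -0.5, 5.6]
gripper_width: 0.26
finger_force: 58.6
```

{"op": "play_rows", "data": {"hand": [0, 0, 0, 0, 0], "travel": [[6.8, -9.3, 0], [8.5, -7.7, 0], [10, -5.7, 0], [10.9, -3.6, 0], [11.4, -1.2, 0]], "twist": [[0, 0, 0], [0, 0, 0], [0, 0, 0], [0, 0, 0], [0, 0, 0]]}}

```text
t: 16.78
position: [0.5493, 0.0245, 0.0956]
orientation: [-0.644, 0.765, -0.0, 0.003]
ft_force: [-2.9, 4.9, 7.2]
gripper_width: 0.256
finger_force: 58.8
```

{"op": "play_rows", "data": {"hand": [0, 0], "travel": [[0, 0, 0], [0, 0, 0]], "twist": [[0, 0, 0], [0, 0, 0]]}}

```text
t: 16.95
position: [0.5489, 0.0227, 0.0956]
orientation: [-0.644, 0.765, -0.002, 0.001]
ft_force: [-2.9, 0.2, 6.7]
gripper_width: 0.258
finger_force: 58.7
```

{"op": "play_rows", "data": {"hand": [0, 0, 0, 0, 0], "travel": [[11.4, 1.2, 0], [10.9, 3.6, 0], [10, 5.7, 0], [8.5, 7.7, 0], [6.8, 9.3, 0]], "twist": [[0, 0, 0], [0, 0, 0], [0, 0, 0], [0, 0, 0], [0, 0, 0]]}}

```text
t: 17.37
position: [0.5155, -0.0179, 0.0956]
orientation: [-0.644, 0.765, -0.002, 0.004]
ft_force: [1.3, 5.5, 3.8]
gripper_width: 0.26
finger_force: 58.8
```

{"op": "play_rows", "data": {"hand": [0, 0, 0, 0, 0], "travel": [[4.7, 10.5, 0], [2.4, 11.2, 0], [0, 11.5, 0], [-2.4, 11.2, 0], [-4.7, 10.5, 0]], "twist": [[0, 0, 0], [0, 0, 0], [0, 0, 0], [0, 0, 0], [0, 0, 0]]}}

```text
t: 17.78
position: [0.4612, -0.0105, 0.0956]
orientation: [-0.644, 0.765, -0.004, 0.002]
ft_force: [4.8, -0.3, 5.9]
gripper_width: 0.259
finger_force: 59.0
```

{"op": "play_rows", "data": {"hand": [0, 0, 0, 0, 0], "travel": [[-6.8, 9.3, 0], [-8.5, 7.7, 0], [-10, 5.7, 0], [-10.9, 3.6, 0], [-11.4, 1.2, 0]], "twist": [[0, 0, 0], [0, 0, 0], [0, 0, 0], [0, 0, 0], [0, 0, 0]]}}

```text
t: 18.2
position: [0.4403, 0.0408, 0.0955]
orientation: [-0.644, 0.765, -0.004, -0.0]
ft_force: [-1.0, -3.5, 11.8]
gripper_width: 0.258
finger_force: 59.6
```

{"op": "play_rows", "data": {"hand": [0, 0, 0, 0, 0], "travel": [[-11.4, -1.2, 0], [-10.9, -3.6, 0], [-10, -5.7, 0], [-8.5, -7.7, 0], [-6.8, -9.3, 0]], "twist": [[0, 0, 0], [0, 0, 0], [0, 0, 0], [0, 0, 0], [0, 0, 0]]}}

```text
t: 18.62
position: [0.4745, 0.0843, 0.0955]
orientation: [-0.644, 0.765, -0.002, -0.0]
ft_force: [-4.2, -1.9, 13.7]
gripper_width: 0.262
finger_force: 59.8
```

{"op": "play_rows", "data": {"hand": [0, 0, 0, 0, 0], "travel": [[-4.7, -10.5, 0], [-2.4, -11.2, 0], [0, -11.5, 0], [2.4, -11.2, 0], [4.7, -10.5, 0]], "twist": [[0, 0, 0], [0, 0, 0], [0, 0, 0], [0, 0, 0], [0, 0, 0]]}}

```text
t: 19.03
position: [0.5293, 0.076, 0.0955]
orientation: [-0.644, 0.765, -0.001, 0.001]
ft_force: [-3.1, 2.7, 12.1]
gripper_width: 0.259
finger_force: 59.5
```

{"op": "play_rows", "data": {"hand": [0, 0, 0, 0, 0], "travel": [[6.8, -9.3, 0], [8.5, -7.7, 0], [10, -5.7, 0], [10.9, -3.6, 0], [11.4, -1.2, 0]], "twist": [[0, 0, 0], [0, 0, 0], [0, 0, 0], [0, 0, 0], [0, 0, 0]]}}

```text
t: 19.45
position: [0.5491, 0.0241, 0.0955]
orientation: [-0.644, 0.765, -0.001, 0.002]
ft_force: [-0.4, 5.0, 9.1]
gripper_width: 0.258
finger_force: 59.3
```

{"op": "play_rows", "data": {"hand": [0, 0], "travel": [[0, 0, 0], [0, 0, 0]], "twist": [[0, 0, 0], [0, 0, 0]]}}

```text
t: 19.62
position: [0.5487, 0.0223, 0.0956]
orientation: [-0.644, 0.765, -0.003, 0.001]
ft_force: [0.6, -1.4, 8.3]
gripper_width: 0.26
finger_force: 59.2
```

{"op": "play_rows", "data": {"hand": [0, 0, 0, 0, 0], "travel": [[11.4, 1.2, 0], [10.9, 3.6, 0], [10, 5.7, 0], [8.5, 7.7, 0], [6.8, 9.3, 0]], "twist": [[0, 0, 0], [0, 0, 0], [0, 0, 0], [0, 0, 0], [0, 0, 0]]}}

```text
t: 20.03
position: [0.5145, -0.0183, 0.0955]
orientation: [-0.644, 0.765, -0.002, 0.003]
ft_force: [2.7, 4.3, 8.1]
gripper_width: 0.259
finger_force: 59.2
```

{"op": "play_rows", "data": {"hand": [0, 0, 0, 0, 0], "travel": [[4.7, 10.5, 0], [2.4, 11.2, 0], [0, 11.5, 0], [-2.4, 11.2, 0], [-4.7, 10.5, 0]], "twist": [[0, 0, 0], [0, 0, 0], [0, 0, 0], [0, 0, 0], [0, 0, 0]]}}

```text
t: 20.45
position: [0.461, -0.0104, 0.0956]
orientation: [-0.644, 0.765, -0.004, 0.002]
ft_force: [4.9, -0.2, 5.7]
gripper_width: 0.264
finger_force: 59.1
```

{"op": "play_rows", "data": {"hand": [0, 0, 0, 0, 0], "travel": [[-6.8, 9.3, 0], [-8.5, 7.7, 0], [-10, 5.7, 0], [-10.9, 3.6, 0], [-11.4, 1.2, 0]], "twist": [[0, 0, 0], [0, 0, 0], [0, 0, 0], [0, 0, 0], [0, 0, 0]]}}

```text
t: 20.87
position: [0.4403, 0.0408, 0.0955]
orientation: [-0.644, 0.765, -0.004, -0.0]
ft_force: [-1.2, -3.2, 12.0]
gripper_width: 0.256
finger_force: 59.6
```

{"op": "play_rows", "data": {"hand": [0, 0, 0, 0, 0], "travel": [[-11.4, -1.2, 0], [-10.9, -3.6, 0], [-10, -5.7, 0], [-8.5, -7.7, 0], [-6.8, -9.3, 0]], "twist": [[0, 0, 0], [0, 0, 0], [0, 0, 0], [0, 0, 0], [0, 0, 0]]}}

```text
t: 21.28
position: [0.4746, 0.0843, 0.0955]
orientation: [-0.644, 0.765, -0.002, -0.0]
ft_force: [-2.5, -1.5, 14.6]
gripper_width: 0.254
finger_force: 59.8
```

{"op": "play_rows", "data": {"hand": [0, 0], "travel": [[0, 0, 0], [0, 0, 0]], "twist": [[0, 0, 0], [0, 0, 0]]}}

```text
t: 21.45
position: [0.477, 0.0852, 0.0955]
orientation: [-0.644, 0.765, -0.002, 0.002]
ft_force: [1.4, 3.3, 9.4]
gripper_width: 0.256
finger_force: 60.0
```

Run:
```python
from h import *
from rig import robot
d=robot.get_image("scene"); cv2.imwrite("pics/s2.png",cv2.resize(d["image"][150:280,240:420,::-1],(800,578),interpolation=3))
th=np.deg2rad(np.arange(330,471,6)); V=55*np.c_[np.sin(th),np.cos(th)]; D=np.diff(V,axis=0)
T=np.round(np.c_[-D[:,1],-D[:,0],0*D[:,0]],1)
for i in range(0,23,5): print(330+6*i,json.dumps(T[i:i+5].tolist()))
```

```text
330 [[-2.6, -5.1, 0.0], [-2.1, -5.4, 0.0], [-1.5, -5.6, 0.0], [-0.9, -5.7, 0.0], [-0.3, -5.7, 0.0]]
360 [[0.3, -5.7, 0.0], [0.9, -5.7, 0.0], [1.5, -5.6, 0.0], [2.1, -5.4, 0.0], [2.6, -5.1, 0.0]]
390 [[3.1, -4.8, 0.0], [3.6, -4.5, 0.0], [4.1, -4.1, 0.0], [4.5, -3.6, 0.0], [4.8, -3.1, 0.0]]
420 [[5.1, -2.6, 0.0], [5.4, -2.1, 0.0], [5.6, -1.5, 0.0], [5.7, -0.9, 0.0], [5.7, -0.3, 0.0]]
450 [[5.7, 0.3, -0.0], [5.7, 0.9, -0.0], [5.6, 1.5, -0.0]]
```

View pics/s2.png

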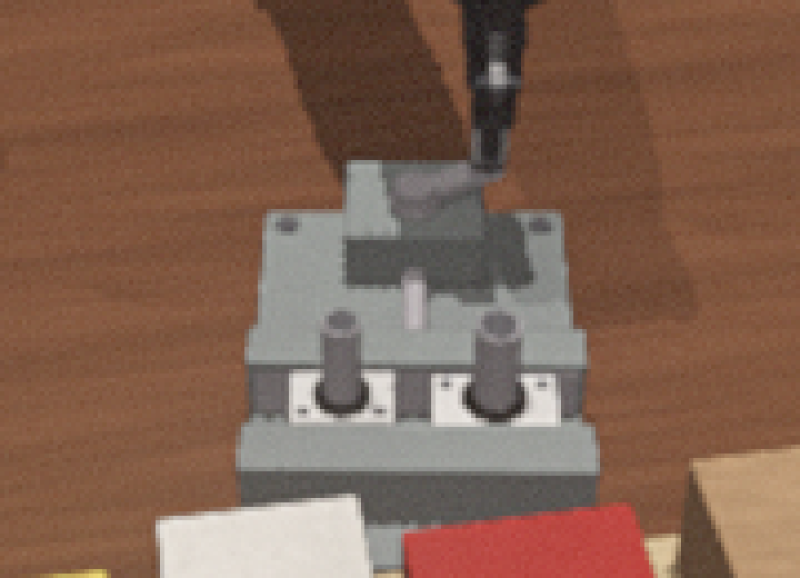

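{"op": "play_rows", "data": {"hand": [0, 0, 0, 0, 0], "travel": [[-2.6, -5.1, 0], [-2.1, -5.4, 0], [-1.5, -5.6, 0], [-0.9, -5.7, 0], [-0.3, -5.7, 0]], "twist": [[0, 0, 0], [0, 0, 0], [0, 0, 0], [0, 0, 0], [0, 0, 0]]}}

```text
t: 21.92
position: [0.5031, 0.0875, 0.0955]
orientation: [-0.644, 0.765, -0.001, 0.001]
ft_force: [-3.6, 1.8, 13.0]
gripper_width: 0.259
finger_force: 60.4
```

{"op": "play_rows", "data": {"hand": [0, 0, 0, 0, 0], "travel": [[0.3, -5.7, 0], [0.9, -5.7, 0], [1.5, -5.6, 0], [2.1, -5.4, 0], [2.6, -5.1, 0]], "twist": [[0, 0, 0], [0, 0, 0], [0, 0, 0], [0, 0, 0], [0, 0, 0]]}}

```text
t: 22.33
position: [0.5293, 0.076, 0.0955]
orientation: [-0.644, 0.765, -0.001, 0.001]
ft_force: [-2.2, 4.1, 12.0]
gripper_width: 0.258
finger_force: 60.2
```

{"op": "play_rows", "data": {"hand": [0, 0, 0, 0, 0], "travel": [[3.1, -4.8, 0], [3.6, -4.5, 0], [4.1, -4.1, 0], [4.5, -3.6, 0], [4.8, -3.1, 0]], "twist": [[0, 0, 0], [0, 0, 0], [0, 0, 0], [0, 0, 0], [0, 0, 0]]}}

```text
t: 22.75
position: [0.5461, 0.0529, 0.0956]
orientation: [-0.644, 0.765, -0.001, 0.002]
ft_force: [-0.4, 4.1, 9.2]
gripper_width: 0.262
finger_force: 60.0
```

{"op": "play_rows", "data": {"hand": [0, 0, 0], "travel": [[5.1, -2.6, 0], [5.4, -2.1, 0], [0, 0, 0]], "twist": [[0, 0, 0], [0, 0, 0], [0, 0, 0]]}}

```text
t: 23.0
position: [0.5493, 0.0407, 0.0956]
orientation: [-0.644, 0.765, -0.002, 0.002]
ft_force: [0.4, 2.0, 8.4]
gripper_width: 0.259
finger_force: 59.9
```

{"op": "play_rows", "data": {"hand": [0, 0, 0], "travel": [[5.6, -1.5, 0], [0, 0, 0], [0, 0, 0]], "twist": [[0, 0, 0], [0, 0, 0], [0, 0, 0]]}}

```text
t: 23.25
position: [0.5497, 0.0351, 0.0956]
orientation: [-0.644, 0.765, -0.002, 0.002]
ft_force: [-0.4, 2.1, 8.5]
gripper_width: 0.256
finger_force: 59.9
```

{"op": "play_rows", "data": {"hand": [0, 0, 0], "travel": [[2.9, -0.4, 0], [2.9, -0.4, 0], [0, 0, 0]], "twist": [[0, 0, 0], [0, 0, 0], [0, 0, 0]]}}

```text
t: 23.5
position: [0.5497, 0.0296, 0.0956]
orientation: [-0.644, 0.765, -0.002, 0.002]
ft_force: [1.2, 2.8, 8.1]
gripper_width: 0.259
finger_force: 59.9
```

{"op": "play_rows", "data": {"hand": [0, 0, 0], "travel": [[2.9, -0.2, 0], [2.9, 0, 0], [0, 0, 0]], "twist": [[0, 0, 0], [0, 0, 0], [0, 0, 0]]}}

```text
t: 23.75
position: [0.549, 0.0238, 0.0956]
orientation: [-0.644, 0.765, -0.002, 0.002]
ft_force: [0.8, 2.5, 7.3]
gripper_width: 0.258
finger_force: 59.9
```

{"op": "play_rows", "data": {"hand": [0, 0, 0], "travel": [[2.9, 0.1, 0], [2.9, 0.2, 0], [0, 0, 0]], "twist": [[0, 0, 0], [0, 0, 0], [0, 0, 0]]}}

```text
t: 24.0
position: [0.5483, 0.0207, 0.0956]
orientation: [-0.645, 0.765, 0.0, 0.005]
ft_force: [2.6, 10.2, 5.4]
gripper_width: 0.252
finger_force: 59.7
```

{"op": "play_rows", "data": {"hand": [0, 0, 0], "travel": [[2.9, 0.4, 0], [0, 0, 0], [0, 0, 0]], "twist": [[0, 0, 0], [0, 0, 0], [0, 0, 0]]}}

```text
t: 24.25
position: [0.548, 0.0195, 0.0956]
orientation: [-0.645, 0.764, 0.001, 0.006]
ft_force: [4.5, 13.4, 5.0]
gripper_width: 0.259
finger_force: 59.6
```

{"op": "play_rows", "data": {"hand": [0, 0, 0], "travel": [[2.9, 0.5, 0], [0, 0, 0], [0, 0, 0]], "twist": [[0, 0, 0], [0, 0, 0], [0, 0, 0]]}}

```text
t: 24.5
position: [0.5477, 0.0182, 0.0956]
orientation: [-0.645, 0.764, 0.002, 0.008]
ft_force: [5.3, 17.0, 4.0]
gripper_width: 0.257
finger_force: 59.5
```

{"op": "play_rows", "data": {"hand": [0, 0, 0], "travel": [[2.9, 0.3, 0], [0, 0, 0], [0, 0, 0]], "twist": [[0, 0, 0], [0, 0, 0], [0, 0, 0]]}}

```text
t: 24.75
position: [0.5473, 0.0169, 0.0957]
orientation: [-0.646, 0.764, 0.003, 0.01]
ft_force: [6.4, 21.4, 3.4]
gripper_width: 0.257
finger_force: 59.4
```

{"op": "play_rows", "data": {"hand": [0, 0, 0], "travel": [[2.9, 0.3, 0], [0, 0, 0], [0, 0, 0]], "twist": [[0, 0, 0], [0, 0, 0], [0, 0, 0]]}}

```text
t: 25.0
position: [0.5469, 0.0157, 0.0956]
orientation: [-0.646, 0.763, 0.004, 0.011]
ft_force: [8.7, 25.3, 1.4]
gripper_width: 0.255
finger_force: 59.4
```

{"op": "play_rows", "data": {"hand": [0, 0, 0], "travel": [[2.9, 0.3, 0], [0, 0, 0], [0, 0, 0]], "twist": [[0, 0, 0], [0, 0, 0], [0, 0, 0]]}}

```text
t: 25.25
position: [0.5465, 0.0144, 0.0956]
orientation: [-0.646, 0.763, 0.005, 0.013]
ft_force: [9.3, 30.5, 2.7]
gripper_width: 0.258
finger_force: 59.3
```

{"op": "play_rows", "data": {"hand": [0, 0, 0, 0], "travel": [[-4, -0.5, 0], [-4, -0.5, 0], [0, 0, 0], [0, 0, 0]], "twist": [[0, 0, 0], [0, 0, 0], [0, 0, 0], [0, 0, 0]]}}

```text
t: 25.58
position: [0.5477, 0.0182, 0.0956]
orientation: [-0.646, 0.764, 0.002, 0.008]
ft_force: [6.5, 18.4, 4.3]
gripper_width: 0.259
finger_force: 59.6
```

{"op": "play_rows", "data": {"hand": [1, 1, 1, 1, 1], "travel": [[0, 0, 0], [0, 0, 0], [0, 0, 0], [0, 0, 0], [0, 0, -10]], "twist": [[0, 0, 0], [0, 0, 0], [0, 0, 0], [0, 0, 0], [0, 0, 0]]}}

```text
t: 26.0
position: [0.5427, 0.0111, 0.1022]
orientation: [-0.644, 0.765, 0.0, -0.001]
ft_force: [0.1, 0.3, -0.1]
gripper_width: 0.949
finger_force: 0.0
```

{"op": "play_rows", "data": {"hand": [1, 1, 1, 1, 1], "travel": [[0, 0, -30], [0, 0, -30], [0, 0, -25], [0, 0, 0], [0, 0, 0]], "twist": [[0, 0, 0], [0, 0, 0], [0, 0, 0], [0, 0, 0], [0, 0, 0]]}}

```text
t: 26.42
position: [0.5468, 0.0107, 0.192]
orientation: [-0.644, 0.765, -0.003, 0.003]
ft_force: [0.6, -0.5, -0.2]
gripper_width: 0.998
finger_force: 0.0
```

Run:
```python
from h import *
a=plan([653,-35,185],170.3,1)
```

```text
{"hand": [1, 1, 1, 1], "travel": [[6.5, -28, 2], [7, -28, 2], [6.5, -28.5, 2], [7, -28, 1.5]], "twist": [[-0.002, -0, -0.001], [-0.002, -0, -0.001], [-0.002, -0, -0.001], [-0.002, -0, -0.001]]}
```

Run:
```python
from h import *
d,w=wrist_stub((.547,.014),zmin=.108,r=.03); p=w.reshape(-1,3); p=p[~np.isnan(p[:,0])]
a=np.deg2rad(-9.7); c=np.array([.5982,.016])
v=np.c_[(p[:,:2]-c)@np.array([[np.cos(a),-np.sin(a)],[np.sin(a),np.cos(a)]]),p[:,2]]*1000
K=v[(v[:,2]>108)&(v[:,0]<-20)&(v[:,0]>-130)&(abs(v[:,1])<90)]; k=np.array(rect(K/1000)[0]); print("knob",k,"angle",np.degrees(np.arctan2(k[0]+105,k[1])))
for lo,hi in((-95,-5),(2,95)):
    b=v[(v[:,0]>30)&(v[:,0]<83.5)&(v[:,1]>lo)&(v[:,1]<hi)&(v[:,2]>58)&(v[:,2]<67)]; print(len(b),rect(b/1000) if len(b)>20 else 0)
```

```text
stub 548.5 24.5 r 12.2 top [0.1173 0.1186] 673
knob [-72.6 -12. ] angle 110.32313682966294
1424 (array([ 64. , -50.2]), array([88.8, 39.1]), 89.9)
847 (array([64.3, 29.3]), array([53.1, 38.7]), 88.8)
```

{"op": "play_rows", "data": {"hand": [1, 1, 1, 1, 1], "travel": [[6.5, -28, 2], [7, -28, 2], [6.5, -28.5, 2], [7, -28, 1.5], [0, 0, 0]], "twist": [[-0.004, 0, 0], [-0.004, 0, 0], [0, 0, 0], [0, 0, 0], [0, 0, 0]]}}

```text
t: 26.88
position: [0.6546, -0.0368, 0.1788]
orientation: [-0.643, 0.766, 0.001, -0.002]
ft_force: [1.5, -0.3, -0.5]
gripper_width: 0.997
finger_force: 0.0
```

{"op": "play_rows", "data": {"hand": [1, 1, 1], "travel": [[0, 0, 0], [0, 0, 0], [0, 0, 0]], "twist": [[0, 0, 0], [0, 0, 0], [0, 0, 0]]}}

```text
t: 27.13
position: [0.6498, -0.034, 0.1808]
orientation: [-0.644, 0.765, 0.003, -0.002]
ft_force: [0.1, -0.3, 0.1]
gripper_width: 1.0
finger_force: 0.0
```

Run:
```python
from h import *
wrist_stub((.653,-.036),zmin=.105)
plan([653,-36,88],170.3,1)
```

```text
stub 654.5 -38.5 r 11.1 top [0.1245 0.126 ] 812
{"hand": [1, 1, 1], "travel": [[0.5, -1.5, 31], [0.5, -1, 31], [0.5, -1, 31]], "twist": [[0.002, -0, -0.001], [0.002, -0, -0.001], [0.002, -0, -0.001]]}
```

{"op": "play_rows", "data": {"hand": [1, 1, 1, 1, 1], "travel": [[3, -4, 25], [0, 0, 30], [0, 0, 26], [0, 0, 10], [0, 0, 0]], "twist": [[0.005, 0, 0], [0, 0, 0], [0, 0, 0], [0, 0, 0], [0, 0, 0]]}}

```text
t: 27.6
position: [0.6513, -0.0372, 0.0876]
orientation: [-0.644, 0.765, 0.002, -0.002]
ft_force: [0.2, 0.5, 0.5]
gripper_width: 0.998
finger_force: 0.0
```

{"op": "play_rows", "data": {"hand": [0, 0, 0, 0, 0], "travel": [[0, 0, 0], [0, 0, 0], [0, 0, 0], [0, 0, 0], [0, 0, 0]], "twist": [[0, 0, 0], [0, 0, 0], [0, 0, 0], [0, 0, 0], [0, 0, 0]], "grip_force": 80}}

```text
t: 28.02
position: [0.6559, -0.0382, 0.0922]
orientation: [-0.644, 0.765, -0.001, 0.001]
ft_force: [-0.3, 1.1, -0.4]
gripper_width: 0.307
finger_force: 0.0
```

{"op": "play_rows", "data": {"hand": [0, 0, 0, 0, 0], "travel": [[0, 0, 0], [0, 0, 0], [0, 0, 0], [0, 0, 0], [0, 0, 0]], "twist": [[0, 0, 0], [0, 0, 0], [0, 0, 0], [0, 0, 0], [0, 0, 0]]}}

```text
t: 28.43
position: [0.6552, -0.0381, 0.0923]
orientation: [-0.644, 0.765, -0.001, 0.001]
ft_force: [-2.8, 0.4, 5.0]
gripper_width: 0.235
finger_force: 78.0
```

{"op": "play_rows", "data": {"hand": [0, 0, 0, 0, 0], "travel": [[0, 0, 0], [0, 0, 0], [0, 0, 0], [0, 0, -0.5], [0, 0, 0]], "twist": [[0, 0, 0], [0, 0, 0], [0, 0, 0], [0, 0, 0], [0, 0, 0]]}}

```text
t: 28.85
position: [0.6552, -0.0381, 0.0923]
orientation: [-0.644, 0.765, -0.001, 0.001]
ft_force: [-1.3, 0.2, 5.2]
gripper_width: 0.234
finger_force: 78.1
```

{"op": "play_rows", "data": {"hand": [0, 0, 0, 0, 0], "travel": [[0, 0, -0.5], [0, 0, -0.5], [0, 0, -0.5], [0, 0, 0], [0, 0, 0]], "twist": [[0, 0, 0], [0, 0, 0], [0, 0, 0], [0, 0, 0], [0, 0, 0]]}}

```text
t: 29.27
position: [0.6551, -0.0381, 0.0924]
orientation: [-0.644, 0.765, -0.001, 0.0]
ft_force: [0.5, -1.1, -0.8]
gripper_width: 0.236
finger_force: 78.1
```

{"op": "play_rows", "data": {"hand": [0, 0, 0, 0, 0], "travel": [[0, 0, -0.3], [0, 0, -0.3], [0, 0, -0.3], [0, 0, 0], [0, 0, 0]], "twist": [[0, 0, 0], [0, 0, 0], [0, 0, 0], [0, 0, 0], [0, 0, 0]]}}

```text
t: 29.68
position: [0.655, -0.0381, 0.0934]
orientation: [-0.644, 0.765, -0.0, 0.0]
ft_force: [2.2, -0.4, -3.0]
gripper_width: 0.232
finger_force: 78.2
```

{"op": "play_rows", "data": {"hand": [0, 0, 0, 0, 0], "travel": [[0, 0, -0.2], [0, 0, -0.2], [0, 0, -0.2], [0, 0, -0.2], [0, 0, -0.2]], "twist": [[0, 0, 0], [0, 0, 0], [0, 0, 0], [0, 0, 0], [0, 0, 0]]}}

```text
t: 30.1
position: [0.655, -0.0381, 0.0944]
orientation: [-0.644, 0.765, -0.0, 0.0]
ft_force: [2.8, -1.2, -4.7]
gripper_width: 0.236
finger_force: 78.2
```

{"op": "play_rows", "data": {"hand": [0, 0, 0, 0, 0], "travel": [[0, 0, -0.2], [0, 0, -0.2], [0, 0, -0.2], [0, 0, -0.2], [0, 0, -0.2]], "twist": [[0, 0, 0], [0, 0, 0], [0, 0, 0], [0, 0, 0], [0, 0, 0]]}}

```text
t: 30.52
position: [0.6549, -0.0382, 0.0955]
orientation: [-0.644, 0.765, -0.0, 0.0]
ft_force: [4.1, -0.4, -7.0]
gripper_width: 0.234
finger_force: 78.3
```

{"op": "play_rows", "data": {"hand": [0, 0, 0, 0, 0], "travel": [[0, 0, -0.2], [0, 0, -0.2], [0, 0, -0.2], [0, 0, -0.2], [0, 0, -0.2]], "twist": [[0, 0, 0], [0, 0, 0], [0, 0, 0], [0, 0, 0], [0, 0, 0]]}}

```text
t: 30.93
position: [0.6549, -0.0381, 0.0967]
orientation: [-0.644, 0.765, -0.0, 0.0]
ft_force: [2.7, -0.8, -5.3]
gripper_width: 0.24
finger_force: 78.3
```

Run:
```python
from h import *
from rig import robot
d=robot.get_image("wrist"); w=cloud(d); p=w.reshape(-1,3); p=p[~np.isnan(p[:,0])]
a=np.deg2rad(-9.7); c=np.array([.5982,.016])
v=np.c_[(p[:,:2]-c)@np.array([[np.cos(a),-np.sin(a)],[np.sin(a),np.cos(a)]]),p[:,2]]*1000
for lo,hi in((-69,-52),(-28,-12),(12,28),(60,78)):
    for n,xl,xh in(("block",52,78),("fixed",90,112),("mov",20,40)):
        b=v[(v[:,0]>xl)&(v[:,0]<xh)&(v[:,1]>lo)&(v[:,1]<hi)&(v[:,2]>50)&(v[:,2]<80)]
        if len(b)>15: print(lo,n,len(b),np.median(b[:,2]).round(2))
cv2.imwrite("pics/w4.png",d["image"][...,::-1]); np.savez("w4.npz",**d)
```

```text
-69 block 1200 67.43
-69 fixed 874 69.5
-69 mov 790 69.54
-28 fixed 429 69.6
-28 mov 338 69.58
12 block 418 65.01
```

View pics/w4.png

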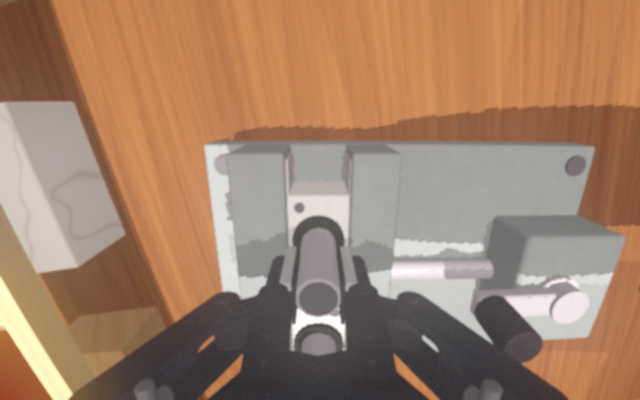

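{"op": "play_rows", "data": {"hand": [0, 0, 0, 0, 0], "travel": [[0, 0, 1], [0, 0, 1], [0, 0, 1], [0, 0, 1], [0, 0, 1]], "twist": [[0, 0, 0], [0, 0, 0], [0, 0, 0], [0, 0, 0], [0, 0, 0]]}}

```text
t: 31.4
position: [0.655, -0.0381, 0.0923]
orientation: [-0.644, 0.765, -0.001, 0.0]
ft_force: [-1.3, -0.0, 4.9]
gripper_width: 0.234
finger_force: 79.4
```

{"op": "play_rows", "data": {"hand": [0, 0, 0, 0], "travel": [[0, 0, 1], [0, 0, 1], [0, 0, 0], [0, 0, 0]], "twist": [[0, 0, 0], [0, 0, 0], [0, 0, 0], [0, 0, 0]]}}

```text
t: 31.73
position: [0.6551, -0.0381, 0.0923]
orientation: [-0.644, 0.765, -0.001, 0.001]
ft_force: [-2.7, -0.3, 9.4]
gripper_width: 0.234
finger_force: 80.2
```

```bash
cat >> h.py <<'E'
def tops():
    from rig import robot
    d=robot.get_image("wrist"); w=cloud(d); p=w.reshape(-1,3); p=p[~np.isnan(p[:,0])]
    a=np.deg2rad(-9.7); c=np.array([.5982,.016])
    v=np.c_[(p[:,:2]-c)@np.array([[np.cos(a),-np.sin(a)],[np.sin(a),np.cos(a)]]),p[:,2]]*1000
    for lo,hi in((-69,-55),(-28,-14),(12,28),(63,78)):
        for n,xl,xh in(("block",52,78),("fixed",90,112),("mov",20,40)):
            b=v[(v[:,0]>xl)&(v[:,0]<xh)&(v[:,1]>lo)&(v[:,1]<hi)&(v[:,2]>50)&(v[:,2]<80)]
            if len(b)>15: print(lo,n,len(b),np.median(b[:,2]).round(2))
E
python3 -c "
from h import *
tops()"
```

```text
-69 block 964 64.94
-69 fixed 763 69.48
-69 mov 686 69.54
-28 fixed 400 69.59
-28 mov 320 69.61
12 block 571 64.88
```

{"op": "play_rows", "data": {"hand": [1, 1, 1, 1, 1], "travel": [[0, 0, -1], [0, 0, -1], [0, 0, 0], [0, 0, 0], [0, 0, -10]], "twist": [[0, 0, 0], [0, 0, 0], [0, 0, 0], [0, 0, 0], [0, 0, 0]]}}

```text
t: 32.2
position: [0.6527, -0.0378, 0.0993]
orientation: [-0.644, 0.765, 0.002, -0.001]
ft_force: [-0.2, 0.3, -0.7]
gripper_width: 0.922
finger_force: 0.0
```

{"op": "play_rows", "data": {"hand": [1, 1, 1, 1, 1], "travel": [[0, 0, -25], [0, 0, -30], [0, 0, -25], [0, 0, 0], [0, 0, 0]], "twist": [[0, 0, 0], [0, 0, 0], [0, 0, 0], [0, 0, 0], [0, 0, 0]]}}

```text
t: 32.62
position: [0.6566, -0.0383, 0.1847]
orientation: [-0.644, 0.765, -0.002, 0.002]
ft_force: [-0.2, 1.0, -0.8]
gripper_width: 1.001
finger_force: 0.0
```

Run:
```python
from h import *
tops()
plan([548.5,24.4,180],80.3,1)
```

```text
-69 block 432 65.24
-69 fixed 359 69.78
-69 mov 322 69.64
-28 fixed 310 69.46
-28 mov 282 69.48
12 block 381 64.7
12 fixed 309 69.47
12 mov 279 69.52
63 fixed 248 69.67
63 mov 217 69.62
{"hand": [1, 1, 1, 1, 1], "travel": [[-3, 8.5, 0], [-2.5, 8.5, 0.5], [-1, 8.5, 0], [-0, 9, 0], [0.5, 8.5, 0.5]], "twist": [[-0, 0, 0.112], [-0, 0, 0.112], [-0, 0, 0.112], [-0, 0, 0.112], [-0, 0, 0.112]]}
{"hand": [1, 1, 1, 1, 1], "travel": [[2, 9, 0], [2.5, 8.5, 0], [3.5, 8, 0.5], [4.5, 7.5, 0], [5.5, 7, 0]], "twist": [[-0, 0, 0.112], [-0, 0, 0.112], [-0, 0, 0.112], [0, 0, 0.112], [0, 0, 0.112]]}
{"hand": [1, 1, 1, 1], "travel": [[6, 6.5, 0.5], [7, 5.5, 0], [7.5, 5, 0], [7.5, 4, 0.5]], "twist": [[0, 0, 0.112], [0, 0, 0.112], [0, 0, 0.112], [0, 0, 0.112]]}
```

{"op": "play_rows", "data": {"hand": [1, 1, 1, 1, 1], "travel": [[-3, 8.5, 0], [-2.5, 8.5, 0.5], [-1, 8.5, 0], [0, 9, 0], [0.5, 8.5, 0.5]], "twist": [[0, 0, 0.112], [0, 0, 0.112], [0, 0, 0.112], [0, 0, 0.112], [0, 0, 0.112]]}}

```text
t: 33.08
position: [0.6151, -0.0155, 0.1786]
orientation: [-0.405, 0.914, 0.001, -0.001]
ft_force: [-0.1, -0.3, 0.3]
gripper_width: 1.002
finger_force: 0.0
```

{"op": "play_rows", "data": {"hand": [1, 1, 1, 1, 1], "travel": [[2, 9, 0], [2.5, 8.5, 0], [3.5, 8, 0.5], [4.5, 7.5, 0], [5.5, 7, 0]], "twist": [[0, 0, 0.112], [0, 0, 0.112], [0, 0, 0.112], [0, 0, 0.112], [0, 0, 0.112]]}}

```text
t: 33.5
position: [0.5767, 0.0071, 0.1781]
orientation: [-0.136, 0.991, 0.0, -0.001]
ft_force: [-0.2, 0.1, -0.5]
gripper_width: 0.998
finger_force: 0.0
```

{"op": "play_rows", "data": {"hand": [1, 1, 1, 1, 1], "travel": [[6, 6.5, 0.5], [7, 5.5, 0], [7.5, 5, 0], [7.5, 4, 0.5], [0, 0, 0]], "twist": [[0, 0, 0.112], [0, 0, 0.112], [0, 0, 0.112], [0, 0, 0.112], [0, 0, 0]]}}

```text
t: 33.92
position: [0.5452, 0.0253, 0.1771]
orientation: [0.085, 0.996, 0.0, -0.002]
ft_force: [-0.0, -0.4, 0.3]
gripper_width: 1.002
finger_force: 0.0
```

{"op": "play_rows", "data": {"hand": [1, 1, 1], "travel": [[0, 0, 0], [0, 0, 0], [0, 0, 0]], "twist": [[0, 0, 0], [0, 0, 0], [0, 0, 0]]}}

```text
t: 34.17
position: [0.5485, 0.0243, 0.1786]
orientation: [0.084, 0.996, -0.0, 0.0]
ft_force: [0.2, -0.4, 0.4]
gripper_width: 0.997
finger_force: 0.0
```

Run:
```python
from h import *
wrist_stub((.548,.022),zmin=.110,r=.03)
plan([548.5,24.4,93],80.3,1)
```

```text
stub 547.7 25.2 r 11.9 top [0.1173 0.1187] 757
{"hand": [1, 1, 1], "travel": [[0, 0, 28.5], [0, 0, 28.5], [0, 0, 29]], "twist": [[-0, 0, 0], [-0, 0, 0], [-0, 0, 0]]}
```

{"op": "play_rows", "data": {"hand": [1, 1, 1, 1, 1], "travel": [[1, 1, 28], [0, 0, 28], [0, 0, 22], [0, 0, 6], [0, 0, 0]], "twist": [[0, 0, 0], [0, 0, 0], [0, 0, 0], [0, 0, 0], [0, 0, 0]]}}

```text
t: 34.63
position: [0.5457, 0.0256, 0.0929]
orientation: [0.084, 0.996, -0.0, -0.002]
ft_force: [-0.6, 0.3, -0.3]
gripper_width: 0.995
finger_force: 0.0
```

{"op": "play_rows", "data": {"hand": [0, 0, 0, 0, 0], "travel": [[0, 0, 0], [0, 0, 0], [0, 0, 0], [0, 0, 0], [0, 0, 0]], "twist": [[0, 0, 0], [0, 0, 0], [0, 0, 0], [0, 0, 0], [0, 0, 0]], "grip_force": 100}}

```text
t: 35.05
position: [0.5484, 0.0256, 0.0962]
orientation: [0.084, 0.996, -0.0, 0.002]
ft_force: [-0.4, -0.2, 0.6]
gripper_width: 0.298
finger_force: 0.0
```

{"op": "play_rows", "data": {"hand": [0, 0, 0, 0, 0], "travel": [[0, 0, 0], [0, 0, 0], [0, 0, 0], [0, 0, 0], [0, 0, 0]], "twist": [[0, 0, 0], [0, 0, 0], [0, 0, 0], [0, 0, 0], [0, 0, 0]]}}

```text
t: 35.47
position: [0.5484, 0.0258, 0.0965]
orientation: [0.084, 0.996, 0.0, 0.002]
ft_force: [-1.3, 0.5, 6.4]
gripper_width: 0.243
finger_force: 97.7
```

{"op": "play_rows", "data": {"hand": [0, 0, 0, 0, 0], "travel": [[0, -2, 0], [0, -2, 0], [0, -2, 0], [0, 0, 0], [0, 0, 0]], "twist": [[0, 0, 0], [0, 0, 0], [0, 0, 0], [0, 0, 0], [0, 0, 0]]}}

```text
t: 35.88
position: [0.5478, 0.0225, 0.0965]
orientation: [0.083, 0.997, 0.003, 0.002]
ft_force: [0.2, 7.5, 4.9]
gripper_width: 0.245
finger_force: 97.7
```

{"op": "play_rows", "data": {"hand": [0, 0, 0, 0, 0], "travel": [[0, -2, 0], [0, -2, 0], [0, -2, 0], [0, 0, 0], [0, 0, 0]], "twist": [[0, 0, 0], [0, 0, 0], [0, 0, 0], [0, 0, 0], [0, 0, 0]]}}

```text
t: 36.3
position: [0.5472, 0.0198, 0.0965]
orientation: [0.082, 0.997, 0.007, 0.002]
ft_force: [1.9, 16.4, 4.1]
gripper_width: 0.244
finger_force: 97.9
```

Run:
```python
from h import *
wrist_stub((.548,.022),zmin=.110,r=.02)
```

```text
stub 546.4 22.5 r 19.2 top [0.1179 0.1382] 3234
```

{"op": "play_rows", "data": {"hand": [0, 0, 0, 0, 0], "travel": [[0.3, -2, 0], [0.3, -2, 0], [0.3, -2, 0], [0, 0, 0], [0, 0, 0]], "twist": [[0, 0, 0], [0, 0, 0], [0, 0, 0], [0, 0, 0], [0, 0, 0]]}}

```text
t: 36.77
position: [0.5464, 0.0171, 0.0965]
orientation: [0.081, 0.997, 0.011, 0.003]
ft_force: [4.0, 25.4, 1.9]
gripper_width: 0.244
finger_force: 97.9
```

{"op": "play_rows", "data": {"hand": [0, 0, 0, 0, 0], "travel": [[0.3, -2, 0], [0.3, -2, 0], [0.3, -2, 0], [0, 0, 0], [0, 0, 0]], "twist": [[0, 0, 0], [0, 0, 0], [0, 0, 0], [0, 0, 0], [0, 0, 0]]}}

```text
t: 37.18
position: [0.5455, 0.0144, 0.0966]
orientation: [0.081, 0.997, 0.014, 0.004]
ft_force: [7.7, 34.3, 0.5]
gripper_width: 0.245
finger_force: 98.1
```

{"op": "play_rows", "data": {"hand": [0, 0, 0, 0, 0], "travel": [[0.3, -2, 0], [0.3, -2, 0], [0.3, -2, 0], [0, 0, 0], [0, 0, 0]], "twist": [[0, 0, 0], [0, 0, 0], [0, 0, 0], [0, 0, 0], [0, 0, 0]]}}

```text
t: 37.6
position: [0.5446, 0.0117, 0.0966]
orientation: [0.08, 0.997, 0.018, 0.005]
ft_force: [10.0, 42.3, -1.5]
gripper_width: 0.244
finger_force: 98.3
```

Run:
```python
from h import *
from rig import robot
d=robot.get_image("wrist"); cv2.imwrite("pics/w5.png",d["image"][...,::-1])
print(robot.get_state()["position"],px(d,[[.5477,.0252,.1175],[.5465,.0144,.1175]]))
```

```text
[0.54456739 0.0116812  0.09658308] [[348.61825284 285.0683123 ]
 [326.64285732 286.4909099 ]]
```

View pics/w5.png

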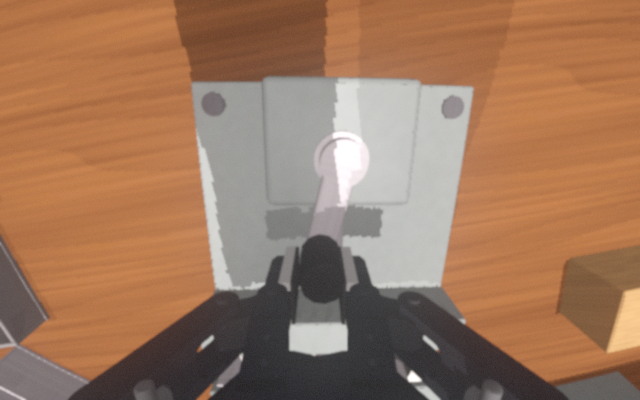

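{"op": "play_rows", "data": {"hand": [1, 1, 1, 1, 1], "travel": [[0, 0, 0], [0, 0, 0], [0, 0, 0], [0, 0, 0], [0, 0, 0]], "twist": [[0, 0, 0], [0, 0, 0], [0, 0, 0], [0, 0, 0], [0, 0, 0]]}}

```text
t: 38.07
position: [0.5388, -0.0017, 0.0941]
orientation: [0.083, 0.997, 0.001, -0.001]
ft_force: [-0.0, -0.7, -0.5]
gripper_width: 0.934
finger_force: 0.0
```

{"op": "play_rows", "data": {"hand": [1, 1, 1, 1, 1], "travel": [[0, 0, -10], [0, 0, -25], [0, 0, -30], [0, 0, -20], [0, 0, 0]], "twist": [[0, 0, 0], [0, 0, 0], [0, 0, 0], [0, 0, 0], [0, 0, 0]]}}

```text
t: 38.48
position: [0.544, -0.0045, 0.1867]
orientation: [0.085, 0.996, -0.001, 0.006]
ft_force: [0.2, -0.0, 1.4]
gripper_width: 0.997
finger_force: 0.0
```

Run:
```python
from h import *
wrist_stub((.546,.014),zmin=.110,r=.03)
plan([654,-38,185],170.3,1)
```

```text
stub 547.2 23.2 r 12.1 top [0.1173 0.1187] 719
{"hand": [1, 1, 1, 1, 1], "travel": [[-8, -1, 0], [-8.5, -2, 0], [-7.5, -3, 0], [-7.5, -3.5, 0], [-7, -4.5, 0]], "twist": [[-0.001, 0.001, -0.112], [-0, 0.001, -0.112], [-0, 0.001, -0.112], [-0, 0, -0.112], [-0, 0, -0.112]]}
{"hand": [1, 1, 1, 1, 1], "travel": [[-6.5, -5.5, 0], [-6, -5.5, 0], [-5, -7, 0], [-4.5, -7, 0], [-3.5, -7.5, 0]], "twist": [[-0, 0, -0.112], [-0.001, 0, -0.112], [-0.001, 0, -0.112], [-0.001, 0, -0.112], [-0.001, 0, -0.112]]}
{"hand": [1, 1, 1, 1], "travel": [[-2.5, -7.5, 0], [-2, -8.5, 0], [-0.5, -8, -0], [-0, -8.5, -0]], "twist": [[-0.001, 0, -0.112], [-0.001, 0.001, -0.112], [-0.001, 0.001, -0.112], [-0.001, 0.001, -0.112]]}
```

{"op": "play_rows", "data": {"hand": [1, 1, 1, 1, 1], "travel": [[1, 14, 0], [0.7, 14, 0], [0, 0, 0], [0, 0, 30], [0, 0, 30]], "twist": [[-0.005, 0, 0], [-0.005, 0, 0], [0, 0, 0], [0, 0, 0], [0, 0, 0]]}}

```text
t: 38.95
position: [0.5446, 0.0257, 0.1206]
orientation: [0.084, 0.996, 0.005, 0.003]
ft_force: [-0.1, -0.2, -1.2]
gripper_width: 0.997
finger_force: 0.0
```

{"op": "play_rows", "data": {"hand": [1, 1, 0, 0, 0], "travel": [[0, 0, 25], [0, 0, 5], [0, 0, 0], [0, 0, 0], [0, 0, 0]], "twist": [[0, 0, 0], [0, 0, 0], [0, 0, 0], [0, 0, 0], [0, 0, 0]]}}

```text
t: 39.37
position: [0.5444, 0.0254, 0.0916]
orientation: [0.084, 0.996, 0.005, 0.002]
ft_force: [0.6, 0.1, -0.3]
gripper_width: 0.601
finger_force: 0.0
```

{"op": "play_rows", "data": {"hand": [0, 0, 0, 0, 0], "travel": [[0, 0, 0], [0, 0, 0], [0, 0, 0], [0, 0, 0], [0, 0, 0]], "twist": [[0, 0, 0], [0, 0, 0], [0, 0, 0], [0, 0, 0], [0, 0, 0]]}}

```text
t: 39.78
position: [0.5444, 0.0251, 0.092]
orientation: [0.084, 0.996, 0.005, 0.003]
ft_force: [0.0, 0.6, 6.3]
gripper_width: 0.25
finger_force: 97.7
```

{"op": "play_rows", "data": {"hand": [0, 0, 0, 0, 0], "travel": [[0, -3, 0], [0, 0, 0], [0, 0, 0], [0, 0, 0], [0, 0, 0]], "twist": [[0, 0, 0], [0, 0, 0], [0, 0, 0], [0, 0, 0], [0, 0, 0]]}}

```text
t: 40.2
position: [0.5442, 0.0239, 0.0921]
orientation: [0.084, 0.996, 0.007, 0.003]
ft_force: [-0.1, 5.0, 5.5]
gripper_width: 0.246
finger_force: 97.6
```

{"op": "play_rows", "data": {"hand": [0, 0, 0, 0, 0], "travel": [[0, -3, 0], [0, -3, 0], [0, 0, 0], [0, 0, 0], [0, 0, 0]], "twist": [[0, 0, 0], [0, 0, 0], [0, 0, 0], [0, 0, 0], [0, 0, 0]]}}

```text
t: 40.62
position: [0.5435, 0.021, 0.0921]
orientation: [0.083, 0.997, 0.01, 0.003]
ft_force: [0.8, 14.2, 4.4]
gripper_width: 0.252
finger_force: 97.9
```

{"op": "play_rows", "data": {"hand": [0, 0, 0, 0, 0], "travel": [[0, 3, 0], [0, 0, 0], [0, 0, 0], [0, 0, 0], [0, 0, 0]], "twist": [[0, 0, 0], [0, 0, 0], [0, 0, 0], [0, 0, 0], [0, 0, 0]]}}

```text
t: 41.03
position: [0.5439, 0.0226, 0.0921]
orientation: [0.083, 0.996, 0.009, 0.003]
ft_force: [0.3, 9.7, 5.7]
gripper_width: 0.248
finger_force: 98.3
```

{"op": "play_rows", "data": {"hand": [0, 0, 0, 0, 0], "travel": [[0, 3, 0], [0, 0, 0], [0, 0, 0], [0, 0, 0], [0, 0, 0]], "twist": [[0, 0, 0], [0, 0, 0], [0, 0, 0], [0, 0, 0], [0, 0, 0]]}}

```text
t: 41.45
position: [0.5442, 0.024, 0.0921]
orientation: [0.084, 0.996, 0.007, 0.003]
ft_force: [-0.3, 5.7, 6.4]
gripper_width: 0.25
finger_force: 98.3
```

{"op": "play_rows", "data": {"hand": [0, 0, 0, 0, 0], "travel": [[0.3, -4, 0], [0.3, -4, 0], [0.3, -4, 0], [0.3, -4, 0], [0.3, -4, 0]], "twist": [[0, 0, 0], [0, 0, 0], [0, 0, 0], [0, 0, 0], [0, 0, 0]]}}

```text
t: 41.87
position: [0.5415, 0.0144, 0.0921]
orientation: [0.081, 0.997, 0.019, 0.005]
ft_force: [7.4, 39.8, 1.8]
gripper_width: 0.25
finger_force: 99.7
```

{"op": "play_rows", "data": {"hand": [0, 0, 0, 0, 0], "travel": [[0.3, -4, 0], [0, 0, 0], [0, 0, 0], [0, 0, 0], [0, 0, 0]], "twist": [[0, 0, 0], [0, 0, 0], [0, 0, 0], [0, 0, 0], [0, 0, 0]]}}

```text
t: 42.28
position: [0.5409, 0.0126, 0.0921]
orientation: [0.08, 0.997, 0.021, 0.005]
ft_force: [7.3, 40.0, 2.2]
gripper_width: 0.245
finger_force: 99.8
```

{"op": "play_rows", "data": {"hand": [0, 0, 0, 0, 0], "travel": [[0, 0, 0], [0, 0, 0], [0, 0, 0], [0, 0, 0], [0, 0, 0]], "twist": [[0, 0, 0], [0, 0, 0], [0, 0, 0], [0, 0, 0], [0, 0, 0]]}}

```text
t: 42.7
position: [0.5409, 0.0126, 0.0921]
orientation: [0.08, 0.997, 0.021, 0.005]
ft_force: [8.1, 38.8, 2.6]
gripper_width: 0.252
finger_force: 99.8
```

{"op": "play_rows", "data": {"hand": [0, 0, 0, 0, 0], "travel": [[0, 0, 0], [0, 0, 0], [0, 0, 0], [0, 0, 0], [0, 0, 0]], "twist": [[0, 0, 0], [0, 0, 0], [0, 0, 0], [0, 0, 0], [0, 0, 0]]}}

```text
t: 43.12
position: [0.5409, 0.0126, 0.0921]
orientation: [0.08, 0.997, 0.021, 0.005]
ft_force: [7.4, 40.0, 1.9]
gripper_width: 0.247
finger_force: 99.8
```

{"op": "play_rows", "data": {"hand": [0, 0, 0, 0, 0], "travel": [[0, 4, 0], [0, 4, 0], [0, 4, 0], [0, 4, 0], [0, 0, 0]], "twist": [[0, 0, 0], [0, 0, 0], [0, 0, 0], [0, 0, 0], [0, 0, 0]]}}

```text
t: 43.53
position: [0.5433, 0.0206, 0.0921]
orientation: [0.082, 0.997, 0.011, 0.005]
ft_force: [6.8, 16.1, 1.6]
gripper_width: 0.249
finger_force: 98.7
```

{"op": "play_rows", "data": {"hand": [0, 0, 0, 0, 0], "travel": [[0, 4, 0], [0, 0, 0], [0, 0, 0], [0, 0, 0], [0, 0, 0]], "twist": [[0, 0, 0], [0, 0, 0], [0, 0, 0], [0, 0, 0], [0, 0, 0]]}}

```text
t: 43.95
position: [0.5437, 0.0224, 0.0921]
orientation: [0.083, 0.997, 0.009, 0.005]
ft_force: [5.1, 12.2, 1.4]
gripper_width: 0.249
finger_force: 98.6
```

{"op": "play_rows", "data": {"hand": [0, 0, 0, 0, 0], "travel": [[0, 4, 0], [0, 3, 0], [0, 0, 0], [0, 0, 0], [0, 0, 0]], "twist": [[0, 0, 0], [0, 0, 0], [0, 0, 0], [0, 0, 0], [0, 0, 0]]}}

```text
t: 44.37
position: [0.5443, 0.0254, 0.0921]
orientation: [0.084, 0.996, 0.005, 0.004]
ft_force: [4.4, 0.7, 5.8]
gripper_width: 0.247
finger_force: 98.9
```

{"op": "play_rows", "data": {"hand": [1, 1, 1, 1, 1], "travel": [[0, 0, 0], [0, 0, 0], [0, 0, 0], [0, 0, 0], [0, 0, 0]], "twist": [[0, 0, 0], [0, 0, 0], [0, 0, 0], [0, 0, 0], [0, 0, 0]]}}

```text
t: 44.78
position: [0.5401, 0.0256, 0.0894]
orientation: [0.084, 0.996, 0.005, -0.0]
ft_force: [0.7, -0.1, 0.2]
gripper_width: 0.934
finger_force: 0.0
```

{"op": "play_rows", "data": {"hand": [1, 1, 1, 1, 1], "travel": [[0, 0, -10], [0, 0, -25], [0, 0, -30], [0, 0, -20], [0, 0, 0]], "twist": [[0, 0, 0], [0, 0, 0], [0, 0, 0], [0, 0, 0], [0, 0, 0]]}}

```text
t: 45.2
position: [0.5446, 0.0245, 0.1809]
orientation: [0.084, 0.996, 0.005, 0.006]
ft_force: [1.1, -0.3, 0.8]
gripper_width: 0.998
finger_force: 0.0
```

Run:
```python
from h import *
wrist_stub((.547,.024),zmin=.110,r=.03)
plan([654,-38,180],170.3,1)
```

```text
stub 547.7 23.9 r 12.0 top [0.1173 0.1186] 742
{"hand": [1, 1, 1, 1, 1], "travel": [[-8.5, -3, -0], [-8, -4, -0], [-8, -5, -0], [-7, -5.5, -0.5], [-6, -6.5, 0]], "twist": [[0, 0.001, -0.112], [0, 0.001, -0.112], [0, 0.001, -0.112], [0, 0.001, -0.112], [0, 0.001, -0.112]]}
{"hand": [1, 1, 1, 1, 1], "travel": [[-6, -7.5, 0], [-4.5, -7.5, -0], [-4, -8.5, -0], [-3, -8.5, -0.5], [-2, -8.5, 0]], "twist": [[0, 0.001, -0.112], [0, 0.001, -0.112], [0, 0.001, -0.112], [0, 0.001, -0.112], [0, 0.001, -0.112]]}
{"hand": [1, 1, 1, 1], "travel": [[-0.5, -9, -0], [-0, -9.5, -0], [1, -9, -0.5], [2, -8.5, 0]], "twist": [[0, 0.001, -0.112], [0, 0.001, -0.112], [0, 0.001, -0.112], [0, 0.001, -0.112]]}
```

{"op": "play_rows", "data": {"hand": [1, 1, 1, 1, 1], "travel": [[-30, -11, 0], [-30, -11, 0], [-30, -11, 0], [-29, -10, 0], [0, 0, 0]], "twist": [[0, 0.005, 0], [0, 0.005, 0], [0, 0.004, 0], [0, 0, 0], [0, 0, 0]]}}

```text
t: 45.67
position: [0.6552, -0.0404, 0.1723]
orientation: [0.085, 0.996, 0.005, -0.005]
ft_force: [0.2, -0.9, 0.6]
gripper_width: 1.0
finger_force: 0.0
```

{"op": "play_rows", "data": {"hand": [1, 1, 1, 1, 1], "travel": [[0, 0, 0], [0, 0, 30], [0, 0, 30], [0, 0, 24], [0, 0, 6]], "twist": [[0, 0, 0], [0, 0, 0], [0, 0, 0], [0, 0, 0], [0, 0, 0]]}}

```text
t: 46.08
position: [0.6443, -0.035, 0.0786]
orientation: [0.084, 0.996, 0.006, -0.011]
ft_force: [-1.4, -0.8, -0.3]
gripper_width: 1.004
finger_force: 0.0
```

{"op": "play_rows", "data": {"hand": [0, 0, 0, 0, 0], "travel": [[0, 0, 0], [0, 0, 0], [0, 0, 0], [0, 0, 0], [0, 0, 0]], "twist": [[0, 0, 0], [0, 0, 0], [0, 0, 0], [0, 0, 0], [0, 0, 0]], "grip_force": 80}}

```text
t: 46.5
position: [0.6514, -0.0366, 0.086]
orientation: [0.084, 0.996, 0.005, -0.004]
ft_force: [-0.7, -0.6, -0.2]
gripper_width: 0.3
finger_force: 0.0
```

{"op": "play_rows", "data": {"hand": [0, 0, 0, 0, 0], "travel": [[0, 0, 0], [0, 0, 0], [0, 0, 0], [0, 0, 0], [0, 0, 0]], "twist": [[0, 0, 0], [0, 0, 0], [0, 0, 0], [0, 0, 0], [0, 0, 0]]}}

```text
t: 46.92
position: [0.6514, -0.0366, 0.086]
orientation: [0.084, 0.996, 0.005, -0.005]
ft_force: [-1.9, 0.4, 6.0]
gripper_width: 0.239
finger_force: 77.9
```

{"op": "play_rows", "data": {"hand": [0, 0, 0, 0, 0], "travel": [[0, 0, -0.5], [0, 0, -0.5], [0, 0, -0.5], [0, 0, -0.5], [0, 0, 0]], "twist": [[0, 0, 0], [0, 0, 0], [0, 0, 0], [0, 0, 0], [0, 0, 0]]}}

```text
t: 47.33
position: [0.6512, -0.0366, 0.0861]
orientation: [0.084, 0.996, 0.005, -0.005]
ft_force: [4.2, 0.0, 0.6]
gripper_width: 0.234
finger_force: 78.1
```

{"op": "play_rows", "data": {"hand": [0, 0, 0, 0, 0], "travel": [[0, 0, -0.2], [0, 0, -0.2], [0, 0, -0.2], [0, 0, -0.2], [0, 0, -0.2]], "twist": [[0, 0, 0], [0, 0, 0], [0, 0, 0], [0, 0, 0], [0, 0, 0]]}}

```text
t: 47.75
position: [0.6511, -0.0366, 0.0869]
orientation: [0.084, 0.996, 0.006, -0.005]
ft_force: [5.5, -0.2, -2.8]
gripper_width: 0.239
finger_force: 78.1
```

{"op": "play_rows", "data": {"hand": [0, 0, 0, 0, 0], "travel": [[0, 0, -0.2], [0, 0, -0.2], [0, 0, -0.2], [0, 0, -0.2], [0, 0, -0.2]], "twist": [[0, 0, 0], [0, 0, 0], [0, 0, 0], [0, 0, 0], [0, 0, 0]]}}

```text
t: 48.17
position: [0.6511, -0.0366, 0.0875]
orientation: [0.084, 0.996, 0.005, -0.005]
ft_force: [6.9, -0.2, -2.8]
gripper_width: 0.233
finger_force: 78.2
```

{"op": "play_rows", "data": {"hand": [0, 0, 0, 0, 0], "travel": [[0, 0, -0.2], [0, 0, -0.2], [0, 0, -0.2], [0, 0, -0.2], [0, 0, -0.2]], "twist": [[0, 0, 0], [0, 0, 0], [0, 0, 0], [0, 0, 0], [0, 0, 0]]}}

```text
t: 48.58
position: [0.6511, -0.0367, 0.0882]
orientation: [0.084, 0.996, 0.006, -0.005]
ft_force: [7.3, -0.8, -5.4]
gripper_width: 0.24
finger_force: 78.2
```

{"op": "play_rows", "data": {"hand": [0, 0, 0, 0, 0], "travel": [[0, 0, -0.2], [0, 0, -0.2], [0, 0, -0.2], [0, 0, -0.2], [0, 0, -0.2]], "twist": [[0, 0, 0], [0, 0, 0], [0, 0, 0], [0, 0, 0], [0, 0, 0]]}}

```text
t: 49.0
position: [0.651, -0.0366, 0.0888]
orientation: [0.084, 0.996, 0.006, -0.005]
ft_force: [7.4, 0.3, -7.1]
gripper_width: 0.239
finger_force: 78.3
```

```bash
python3 -c "
from h import *
tops()"
```

```text
-69 block 397 64.73
-69 mov 775 69.54
-28 block 454 64.58
-28 mov 767 69.53
12 block 943 64.75
12 fixed 155 69.68
12 mov 837 69.57
63 block 458 64.67
63 fixed 34 69.7
63 mov 726 69.63
```

{"op": "play_rows", "data": {"hand": [0, 0, 0, 0, 0], "travel": [[0, 0, -0.2], [0, 0, -0.2], [0, 0, -0.2], [0, 0, -0.2], [0, 0, -0.2]], "twist": [[0, 0, 0], [0, 0, 0], [0, 0, 0], [0, 0, 0], [0, 0, 0]]}}

```text
t: 49.47
position: [0.651, -0.0367, 0.0894]
orientation: [0.084, 0.996, 0.006, -0.005]
ft_force: [9.1, 0.8, -8.0]
gripper_width: 0.238
finger_force: 78.3
```

{"op": "play_rows", "data": {"hand": [0, 0, 0, 0, 0], "travel": [[0, 0, -0.2], [0, 0, -0.2], [0, 0, -0.2], [0, 0, -0.2], [0, 0, -0.2]], "twist": [[0, 0, 0], [0, 0, 0], [0, 0, 0], [0, 0, 0], [0, 0, 0]]}}

```text
t: 49.88
position: [0.651, -0.0366, 0.09]
orientation: [0.084, 0.996, 0.006, -0.006]
ft_force: [8.4, 0.0, -10.3]
gripper_width: 0.238
finger_force: 78.4
```

```bash
python3 -c "
from h import *
tops()"|grep block
```

```text
-69 block 415 64.79
-28 block 472 64.62
12 block 933 64.69
63 block 456 64.72
```

{"op": "play_rows", "data": {"hand": [0, 0, 0, 0, 0], "travel": [[-0.5, 0, -0.2], [-0.5, 0, -0.2], [-0.5, 0, -0.2], [-0.5, 0, -0.2], [0, 0, -0.1]], "twist": [[0, 0, 0], [0, 0, 0], [0, 0, 0], [0, 0, 0], [0, 0, 0]]}}

```text
t: 50.35
position: [0.6511, -0.0367, 0.0901]
orientation: [0.084, 0.996, 0.006, -0.008]
ft_force: [5.4, -1.3, -8.0]
gripper_width: 0.235
finger_force: 78.5
```

{"op": "play_rows", "data": {"hand": [0, 0, 0, 0, 0], "travel": [[0, 0, -0.2], [0, 0, -0.2], [0, 0, -0.2], [0, 0, -0.1], [0, 0, 0]], "twist": [[0, 0, 0], [0, 0, 0], [0, 0, 0], [0, 0, 0], [0, 0, 0]]}}

```text
t: 50.77
position: [0.6511, -0.0368, 0.0907]
orientation: [0.084, 0.996, 0.006, -0.007]
ft_force: [6.2, -0.2, -10.0]
gripper_width: 0.239
finger_force: 78.4
```

{"op": "play_rows", "data": {"hand": [0, 0, 0, 0, 0], "travel": [[0, 0, -0.2], [0, 0, -0.2], [0, 0, -0.2], [0, 0, -0.2], [0, 0, -0.2]], "twist": [[0, 0, 0], [0, 0, 0], [0, 0, 0], [0, 0, 0], [0, 0, 0]]}}

```text
t: 51.18
position: [0.651, -0.0368, 0.0913]
orientation: [0.084, 0.996, 0.006, -0.008]
ft_force: [6.2, -0.2, -12.3]
gripper_width: 0.24
finger_force: 78.5
```

{"op": "play_rows", "data": {"hand": [0, 0, 0, 0, 0], "travel": [[0, 0, -0.2], [0, 0, -0.2], [0, 0, -0.2], [0, 0, 0], [0, 0, 0]], "twist": [[0, 0, 0], [0, 0, 0], [0, 0, 0], [0, 0, 0], [0, 0, 0]]}}

```text
t: 51.6
position: [0.651, -0.0368, 0.0917]
orientation: [0.084, 0.996, 0.006, -0.008]
ft_force: [7.3, 0.1, -12.3]
gripper_width: 0.239
finger_force: 78.5
```

```bash
python3 -c "
from h import *
tops()
from rig import robot
print(robot.get_state()['ft_force'])"|grep -v -e mov -e fix
```

```text
-69 block 417 65.18
-28 block 474 65.09
12 block 925 64.71
63 block 449 64.66
[  7.50932785  -0.47571332 -12.53000219]
```

{"op": "play_rows", "data": {"hand": [0, 0, 0, 0, 0], "travel": [[0, 0, 1], [0, 0, 1], [0, 0, 1], [0, 0, 1], [0, 0, 1]], "twist": [[0, 0, 0], [0, 0, 0], [0, 0, 0], [0, 0, 0], [0, 0, 0]]}}

```text
t: 52.07
position: [0.6512, -0.0368, 0.0889]
orientation: [0.084, 0.996, 0.006, -0.007]
ft_force: [2.5, -0.9, -4.5]
gripper_width: 0.234
finger_force: 79.1
```

{"op": "play_rows", "data": {"hand": [0, 0, 0, 0, 0], "travel": [[0, 0, 1], [0, 0, 1], [0, 0, 1], [0, 0, 1], [0, 0, 0]], "twist": [[0, 0, 0], [0, 0, 0], [0, 0, 0], [0, 0, 0], [0, 0, 0]]}}

```text
t: 52.48
position: [0.6514, -0.0368, 0.0869]
orientation: [0.084, 0.996, 0.005, -0.007]
ft_force: [-2.3, 0.6, 2.8]
gripper_width: 0.238
finger_force: 79.8
```

{"op": "play_rows", "data": {"hand": [1, 1, 1, 1, 1], "travel": [[0, 0, -1], [0, 0, -1], [0, 0, 0], [0, 0, 0], [0, 0, -10]], "twist": [[0, 0, 0], [0, 0, 0], [0, 0, 0], [0, 0, 0], [0, 0, 0]]}}

```text
t: 52.9
position: [0.6504, -0.0366, 0.0962]
orientation: [0.084, 0.996, 0.006, -0.008]
ft_force: [0.8, 0.1, -0.9]
gripper_width: 0.928
finger_force: 0.0
```

{"op": "play_rows", "data": {"hand": [1, 1, 1, 1, 1], "travel": [[0, 0, -25], [0, 0, -30], [0, 0, -25], [0, 0, 0], [0, 0, 0]], "twist": [[0, 0, 0], [0, 0, 0], [0, 0, 0], [0, 0, 0], [0, 0, 0]]}}

```text
t: 53.32
position: [0.6551, -0.0382, 0.1814]
orientation: [0.084, 0.996, 0.005, -0.003]
ft_force: [-0.8, -0.7, -1.7]
gripper_width: 0.998
finger_force: 0.0
```

Run:
```python
from h import *
tops()
# knob (547.7,24.2); TCP 5 mm to -vy
plan([547.7-.84,24.2-4.9,180],80.3,0.5)
```

```text
-69 block 386 64.95
-69 fixed 296 69.49
-69 mov 355 69.71
-28 block 380 64.46
-28 fixed 310 69.43
-28 mov 350 69.79
12 block 460 64.79
12 fixed 345 69.53
12 mov 403 69.67
63 block 240 64.76
63 fixed 145 69.62
63 mov 348 69.66
{"hand": [0.5, 0.5, 0.5, 0.5], "travel": [[28.5, 9.5, 0], [29, 10, 0.5], [28.5, 9.5, -0], [29, 9.5, -0]], "twist": [[0.002, -0.003, 0], [0.002, -0.003, 0], [0.002, -0.003, 0], [0.002, -0.003, 0]]}
```

{"op": "play_rows", "data": {"hand": [0.5, 0.5, 0.5, 0.5, 0.5], "travel": [[28.5, 9.5, 0], [29, 10, 0], [28.5, 9.5, 0], [29, 9.5, 0], [0, 0, 0]], "twist": [[0, -0.003, 0], [0, -0.003, 0], [0, -0.003, 0], [0, -0.003, 0], [0, 0, 0]]}}

```text
t: 53.78
position: [0.5381, 0.0218, 0.1766]
orientation: [0.083, 0.996, 0.005, -0.006]
ft_force: [-1.1, 0.6, 0.0]
gripper_width: 0.502
finger_force: 0.0
```

{"op": "play_rows", "data": {"hand": [0.5, 0.5, 0.5, 0.5, 0.5], "travel": [[0, 0, 0], [0, 0, 0], [0, 0, 30], [0, 0, 30], [0, 0, 25]], "twist": [[0, 0, 0], [0, 0, 0], [0, 0, 0], [0, 0, 0], [0, 0, 0]], "grip_force": 100}}

```text
t: 54.2
position: [0.5476, 0.0196, 0.0931]
orientation: [0.085, 0.996, 0.005, 0.0]
ft_force: [-1.0, 0.8, -0.3]
gripper_width: 0.499
finger_force: 0.0
```

{"op": "play_rows", "data": {"hand": [0.5, 0.5, 0.5, 0.5, 0.5], "travel": [[0, 0, 0], [0, -3, 0], [0, -3, 0], [0, 0, 0], [0, 0, 0]], "twist": [[0, 0, 0], [0, 0, 0], [0, 0, 0], [0, 0, 0], [0, 0, 0]]}}

```text
t: 54.62
position: [0.5467, 0.0146, 0.0958]
orientation: [0.084, 0.996, 0.006, 0.001]
ft_force: [1.2, 4.6, -3.3]
gripper_width: 0.498
finger_force: 2.0
```

{"op": "play_rows", "data": {"hand": [0.5, 0.5, 0.5, 0.5, 0.5], "travel": [[0, -3, 0], [0, -3, 0], [0, -2, 0], [0, 0, 0], [0, 0, 0]], "twist": [[0, 0, 0], [0, 0, 0], [0, 0, 0], [0, 0, 0], [0, 0, 0]]}}

```text
t: 55.03
position: [0.5456, 0.011, 0.0957]
orientation: [0.083, 0.996, 0.011, 0.002]
ft_force: [2.3, 14.3, -2.0]
gripper_width: 0.501
finger_force: 7.6
```

{"op": "play_rows", "data": {"hand": [0.5, 0.5, 0.5, 0.5, 0.5], "travel": [[0.3, -3, 0], [0.3, -3, 0], [0, 0, 0], [0, 0, 0], [0, 0, 0]], "twist": [[0, 0, 0], [0, 0, 0], [0, 0, 0], [0, 0, 0], [0, 0, 0]]}}

```text
t: 55.45
position: [0.5443, 0.0082, 0.0955]
orientation: [0.082, 0.997, 0.014, 0.002]
ft_force: [4.3, 22.6, -4.3]
gripper_width: 0.5
finger_force: 11.6
```

{"op": "play_rows", "data": {"hand": [0.5, 0.5, 0.5, 0.5, 0.5], "travel": [[0, 0, -40], [0, 0, -30], [0, 0, -15], [0, 0, 0], [0, 0, 0]], "twist": [[0, 0, 0], [0, 0, 0], [0, 0, 0], [0, 0, 0], [0, 0, 0]]}}

```text
t: 55.87
position: [0.544, -0.001, 0.1819]
orientation: [0.084, 0.996, 0.004, 0.003]
ft_force: [0.1, -0.4, -0.2]
gripper_width: 0.499
finger_force: 0.0
```

Run:
```python
from h import *
wrist_stub((.547,.020),zmin=.110,r=.03)
```

```text
stub 548.1 28.2 r 11.9 top [0.1173 0.1186] 743
```

{"op": "play_rows", "data": {"hand": [1, 1, 1, 1, 1], "travel": [[0, 15, 0], [0, 15, 0], [0, 0, 0], [0, 0, 30], [0, 0, 30]], "twist": [[0, 0, 0], [0, 0, 0], [0, 0, 0], [0, 0, 0], [0, 0, 0]]}}

```text
t: 56.33
position: [0.5489, 0.0293, 0.12]
orientation: [0.084, 0.996, 0.004, 0.002]
ft_force: [0.4, -0.9, -0.9]
gripper_width: 0.999
finger_force: 0.0
```

{"op": "play_rows", "data": {"hand": [1, 1, 0, 0, 0], "travel": [[0, 0, 26], [0, 0, 0], [0, 0, 0], [0, 0, 0], [0, 0, 0]], "twist": [[0, 0, 0], [0, 0, 0], [0, 0, 0], [0, 0, 0], [0, 0, 0]]}}

```text
t: 56.75
position: [0.5489, 0.0298, 0.0954]
orientation: [0.084, 0.996, 0.005, 0.002]
ft_force: [-0.8, -0.2, 0.9]
gripper_width: 0.605
finger_force: 0.0
```

{"op": "play_rows", "data": {"hand": [0, 0, 0, 0, 0], "travel": [[0, 0, 0], [0, 0, 0], [0, 0, 0], [0, 0, 0], [0, 0, 0]], "twist": [[0, 0, 0], [0, 0, 0], [0, 0, 0], [0, 0, 0], [0, 0, 0]]}}

```text
t: 57.17
position: [0.5486, 0.0298, 0.0956]
orientation: [0.084, 0.996, 0.005, 0.001]
ft_force: [-1.1, -0.1, 6.0]
gripper_width: 0.244
finger_force: 97.7
```

{"op": "play_rows", "data": {"hand": [0, 0, 0, 0, 0], "travel": [[0, -1, 0], [0, -1, 0], [0, -1, 0], [0, 0, 0], [0, 0, 0]], "twist": [[0, 0, 0], [0, 0, 0], [0, 0, 0], [0, 0, 0], [0, 0, 0]]}}

```text
t: 57.58
position: [0.5484, 0.0279, 0.0956]
orientation: [0.084, 0.996, 0.006, 0.002]
ft_force: [-0.5, 3.3, 4.5]
gripper_width: 0.25
finger_force: 97.7
```

{"op": "play_rows", "data": {"hand": [0, 0, 0, 0, 0], "travel": [[0, -1, 0], [0, -1, 0], [0, -1, 0], [0, 0, 0], [0, 0, 0]], "twist": [[0, 0, 0], [0, 0, 0], [0, 0, 0], [0, 0, 0], [0, 0, 0]]}}

```text
t: 58.0
position: [0.548, 0.025, 0.0956]
orientation: [0.084, 0.996, 0.006, 0.002]
ft_force: [-0.4, 3.1, 5.4]
gripper_width: 0.246
finger_force: 97.8
```

{"op": "play_rows", "data": {"hand": [0, 0, 0, 0, 0], "travel": [[0, -1, 0], [0, -1, 0], [0, -1, 0], [0, 0, 0], [0, 0, 0]], "twist": [[0, 0, 0], [0, 0, 0], [0, 0, 0], [0, 0, 0], [0, 0, 0]]}}

```text
t: 58.42
position: [0.5477, 0.0234, 0.0956]
orientation: [0.084, 0.996, 0.008, 0.002]
ft_force: [0.5, 6.8, 5.3]
gripper_width: 0.242
finger_force: 97.8
```

{"op": "play_rows", "data": {"hand": [0, 0, 0, 0, 0], "travel": [[0.3, -4, 0], [0.3, -4, 0], [0.3, -4, 0], [0.3, -4, 0], [0.3, -4, 0]], "twist": [[0, 0, 0], [0, 0, 0], [0, 0, 0], [0, 0, 0], [0, 0, 0]]}}

```text
t: 58.83
position: [0.5451, 0.0136, 0.0956]
orientation: [0.081, 0.997, 0.02, 0.004]
ft_force: [8.0, 39.4, 1.8]
gripper_width: 0.247
finger_force: 99.0
```

{"op": "play_rows", "data": {"hand": [0, 0, 0, 0, 0], "travel": [[0.3, -3, 0], [0, 0, 0], [0, 0, 0], [0, 0, 0], [0, 0, 0]], "twist": [[0, 0, 0], [0, 0, 0], [0, 0, 0], [0, 0, 0], [0, 0, 0]]}}

```text
t: 59.25
position: [0.5446, 0.0125, 0.0956]
orientation: [0.08, 0.997, 0.021, 0.004]
ft_force: [7.9, 38.1, 1.5]
gripper_width: 0.246
finger_force: 98.9
```

{"op": "play_rows", "data": {"hand": [0, 0, 0, 0, 0], "travel": [[-0.1, 2, 0], [-0.1, 2, 0], [-0.1, 2, 0], [-0.1, 2, 0], [-0.1, 2, 0]], "twist": [[0, 0, 0], [0, 0, 0], [0, 0, 0], [0, 0, 0], [0, 0, 0]]}}

```text
t: 59.67
position: [0.5461, 0.0171, 0.0956]
orientation: [0.081, 0.997, 0.014, 0.003]
ft_force: [5.3, 21.8, 3.3]
gripper_width: 0.246
finger_force: 98.4
```

{"op": "play_rows", "data": {"hand": [0, 0, 0, 0, 0], "travel": [[-0.3, 2, 0], [-0.3, 2, 0], [-0.3, 2, 0], [-0.3, 2, 0], [0, 0, 0]], "twist": [[0, 0, 0], [0, 0, 0], [0, 0, 0], [0, 0, 0], [0, 0, 0]]}}

```text
t: 60.08
position: [0.5471, 0.0208, 0.0956]
orientation: [0.083, 0.997, 0.01, 0.002]
ft_force: [1.8, 12.2, 5.3]
gripper_width: 0.248
finger_force: 98.7
```

{"op": "play_rows", "data": {"hand": [0, 0, 0, 0, 0], "travel": [[0, 1, 0], [0, 1, 0], [0, 1, 0], [0, 0, 0], [0, 0, 0]], "twist": [[0, 0, 0], [0, 0, 0], [0, 0, 0], [0, 0, 0], [0, 0, 0]]}}

```text
t: 60.5
position: [0.5474, 0.0219, 0.0956]
orientation: [0.083, 0.996, 0.008, 0.002]
ft_force: [1.3, 7.9, 5.6]
gripper_width: 0.245
finger_force: 98.7
```

{"op": "play_rows", "data": {"hand": [0, 0, 0, 0, 0], "travel": [[0, 1, 0], [0, 1, 0], [0, 0.5, 0], [0, 0, 0], [0, 0, 0]], "twist": [[0, 0, 0], [0, 0, 0], [0, 0, 0], [0, 0, 0], [0, 0, 0]]}}

```text
t: 60.92
position: [0.5476, 0.023, 0.0956]
orientation: [0.084, 0.996, 0.006, 0.002]
ft_force: [0.4, 3.4, 5.7]
gripper_width: 0.245
finger_force: 98.7
```

{"op": "play_rows", "data": {"hand": [0, 0, 0, 0, 0], "travel": [[0, 0.5, 0], [0, 0.5, 0], [0, 0, 0], [0, 0, 0], [0, 0, 0]], "twist": [[0, 0, 0], [0, 0, 0], [0, 0, 0], [0, 0, 0], [0, 0, 0]]}}

```text
t: 61.33
position: [0.5477, 0.0234, 0.0956]
orientation: [0.084, 0.996, 0.006, 0.002]
ft_force: [-0.9, 2.8, 5.0]
gripper_width: 0.249
finger_force: 98.7
```

{"op": "play_rows", "data": {"hand": [0, 0, 1, 1, 1], "travel": [[0, 0.5, 0], [0, 0, 0], [0, 0, 0], [0, 0, 0], [0, 0, 0]], "twist": [[0, 0, 0], [0, 0, 0], [0, 0, 0], [0, 0, 0], [0, 0, 0]]}}

```text
t: 61.75
position: [0.546, 0.0231, 0.0936]
orientation: [0.084, 0.996, 0.005, -0.0]
ft_force: [-0.1, -0.3, -1.0]
gripper_width: 0.661
finger_force: 0.0
```

{"op": "play_rows", "data": {"hand": [1, 1, 1, 1, 1], "travel": [[0, 0, 0], [0, 0, -10], [0, 0, -25], [0, 0, -35], [0, 0, -20]], "twist": [[0, 0, 0], [0, 0, 0], [0, 0, 0], [0, 0, 0], [0, 0, 0]]}}

```text
t: 62.17
position: [0.5471, 0.0222, 0.1869]
orientation: [0.084, 0.996, 0.005, 0.001]
ft_force: [1.2, 0.7, 0.2]
gripper_width: 0.998
finger_force: 0.0
```

{"op": "play_rows", "data": {"hand": [1, 1], "travel": [[0, 0, 0], [0, 0, 0]], "twist": [[0, 0, 0], [0, 0, 0]]}}

```text
t: 62.33
position: [0.5475, 0.0222, 0.1857]
orientation: [0.084, 0.996, 0.005, 0.002]
ft_force: [-0.4, -0.5, -0.2]
gripper_width: 1.005
finger_force: 0.0
```

Run:
```python
from h import *
wrist_stub((.547,.024),zmin=.110,r=.03)
a=plan([654,-38,180],80.3,1)
```

```text
stub 547.5 23.2 r 11.9 top [0.1172 0.1187] 717
{"hand": [1, 1, 1, 1], "travel": [[-29, -10.5, 1], [-29, -10, 1], [-29.5, -10.5, 1], [-29, -10.5, 0.5]], "twist": [[0.002, -0, 0], [0.002, -0, 0], [0.002, -0, 0], [0.002, -0, 0]]}
```

{"op": "play_rows", "data": {"hand": [1, 1, 1, 1, 1], "travel": [[-29, -10.5, 1], [-29, -10, 1], [-29.5, -10.5, 1], [-29, -10.5, 0.5], [0, 0, 0]], "twist": [[0.003, 0, 0], [0.003, 0, 0], [0.003, 0, 0], [0, 0, 0], [0, 0, 0]]}}

```text
t: 62.8
position: [0.6574, -0.0408, 0.177]
orientation: [0.085, 0.996, -0.0, -0.0]
ft_force: [-0.0, -0.7, 0.0]
gripper_width: 1.006
finger_force: 0.0
```

{"op": "play_rows", "data": {"hand": [1, 1, 1], "travel": [[0, 0, 0], [0, 0, 0], [0, 0, 0]], "twist": [[0, 0, 0], [0, 0, 0], [0, 0, 0]]}}

```text
t: 63.05
position: [0.6522, -0.0374, 0.1785]
orientation: [0.084, 0.996, 0.001, -0.002]
ft_force: [-0.8, -0.4, -0.2]
gripper_width: 1.002
finger_force: 0.0
```

Run:
```python
from h import *
wrist_stub((.654,-.038),zmin=.105)
plan([654,-38,88],80.3,1)
```

```text
stub 653.8 -38.1 r 11.2 top [0.1244 0.126 ] 828
{"hand": [1, 1, 1], "travel": [[-0.5, -0, 30.5], [-1, -0.5, 30], [-0.5, 0, 30.5]], "twist": [[0, -0.001, 0], [0, -0.001, 0], [0, -0.001, 0]]}
```

{"op": "play_rows", "data": {"hand": [1, 1, 1, 1, 1], "travel": [[-1.5, -0.5, 25], [0, 0, 30], [0, 0, 25], [0, 0, 9], [0, 0, 0]], "twist": [[0, -0.003, 0], [0, 0, 0], [0, 0, 0], [0, 0, 0], [0, 0, 0]]}}

```text
t: 63.52
position: [0.6519, -0.0378, 0.0876]
orientation: [0.084, 0.996, 0.001, -0.002]
ft_force: [0.0, -0.5, -0.1]
gripper_width: 0.999
finger_force: 0.0
```

{"op": "play_rows", "data": {"hand": [0, 0, 0, 0, 0], "travel": [[0, 0, 0], [0, 0, 0], [0, 0, 0], [0, 0, 0], [0, 0, 0]], "twist": [[0, 0, 0], [0, 0, 0], [0, 0, 0], [0, 0, 0], [0, 0, 0]], "grip_force": 80}}

```text
t: 63.93
position: [0.6564, -0.0389, 0.0921]
orientation: [0.084, 0.996, 0.0, 0.002]
ft_force: [0.5, -0.1, 0.5]
gripper_width: 0.299
finger_force: 0.0
```

{"op": "play_rows", "data": {"hand": [0, 0, 0, 0, 0], "travel": [[0, 0, 0], [0, 0, 0], [0, 0, 0], [0, 0, 0], [0, 0, 0]], "twist": [[0, 0, 0], [0, 0, 0], [0, 0, 0], [0, 0, 0], [0, 0, 0]]}}

```text
t: 64.35
position: [0.6566, -0.0377, 0.0924]
orientation: [0.084, 0.996, 0.001, 0.002]
ft_force: [-1.0, 3.0, 5.5]
gripper_width: 0.236
finger_force: 78.2
```

{"op": "play_rows", "data": {"hand": [0, 0, 0, 0, 0], "travel": [[-0.2, 0, -0.5], [-0.2, 0, -0.5], [-0.2, 0, -0.5], [-0.2, 0, -0.5], [0, 0, 0]], "twist": [[0, 0, 0], [0, 0, 0], [0, 0, 0], [0, 0, 0], [0, 0, 0]]}}

```text
t: 64.77
position: [0.6565, -0.0378, 0.0924]
orientation: [0.084, 0.996, 0.002, 0.001]
ft_force: [1.3, 5.6, -0.1]
gripper_width: 0.232
finger_force: 78.2
```

{"op": "play_rows", "data": {"hand": [0, 0, 0, 0, 0], "travel": [[-0.1, 0, -0.2], [-0.1, 0, -0.2], [-0.1, 0, -0.2], [-0.1, 0, -0.2], [-0.1, 0, -0.2]], "twist": [[0, 0, 0], [0, 0, 0], [0, 0, 0], [0, 0, 0], [0, 0, 0]]}}

```text
t: 65.18
position: [0.6565, -0.0378, 0.0928]
orientation: [0.084, 0.996, 0.002, 0.001]
ft_force: [0.9, 5.9, -0.6]
gripper_width: 0.235
finger_force: 78.1
```

{"op": "play_rows", "data": {"hand": [0, 0, 0, 0, 0], "travel": [[-0.1, 0, -0.2], [-0.1, 0, -0.2], [-0.1, 0, -0.2], [-0.1, 0, -0.2], [-0.1, 0, -0.2]], "twist": [[0, 0, 0], [0, 0, 0], [0, 0, 0], [0, 0, 0], [0, 0, 0]]}}

```text
t: 65.6
position: [0.6565, -0.0378, 0.0932]
orientation: [0.084, 0.996, 0.002, 0.0]
ft_force: [1.2, 4.5, -2.8]
gripper_width: 0.234
finger_force: 78.2
```

```bash
python3 -c "
from h import *
tops()"|grep block
```

```text
-69 block 614 64.83
-28 block 675 64.52
12 block 926 64.68
63 block 447 64.72
```

{"op": "play_rows", "data": {"hand": [0, 0, 0, 0, 0], "travel": [[-0.1, 0.3, -0.3], [-0.1, 0.3, -0.3], [-0.1, 0.3, -0.3], [-0.1, 0.3, -0.3], [-0.1, 0.3, -0.3]], "twist": [[0, 0, 0], [0, 0, 0], [0, 0, 0], [0, 0, 0], [0, 0, 0]]}}

```text
t: 66.07
position: [0.6565, -0.0377, 0.0949]
orientation: [0.084, 0.996, 0.0, -0.0]
ft_force: [-1.3, 3.5, -6.8]
gripper_width: 0.234
finger_force: 78.3
```

{"op": "play_rows", "data": {"hand": [0, 0, 0, 0, 0], "travel": [[-0.1, 0.1, -0.3], [-0.1, 0.1, -0.3], [-0.1, 0.1, -0.3], [-0.1, 0.1, -0.3], [-0.1, 0.1, -0.3]], "twist": [[0, 0, 0], [0, 0, 0], [0, 0, 0], [0, 0, 0], [0, 0, 0]]}}

```text
t: 66.48
position: [0.6567, -0.0376, 0.0964]
orientation: [0.084, 0.996, -0.0, -0.001]
ft_force: [-4.9, 1.0, -10.1]
gripper_width: 0.234
finger_force: 78.4
```

{"op": "play_rows", "data": {"hand": [0, 0, 0, 0, 0], "travel": [[-0.1, 0, -0.3], [-0.1, 0, -0.3], [-0.1, 0, -0.3], [-0.1, 0, -0.3], [-0.1, 0, -0.3]], "twist": [[0, 0, 0], [0, 0, 0], [0, 0, 0], [0, 0, 0], [0, 0, 0]]}}

```text
t: 66.9
position: [0.6567, -0.0376, 0.0976]
orientation: [0.084, 0.996, -0.0, -0.001]
ft_force: [-5.4, 1.1, -12.8]
gripper_width: 0.232
finger_force: 78.5
```

```bash
python3 -c "
from h import *
tops()"|grep block
```

```text
-69 block 634 64.99
-28 block 683 64.56
12 block 899 64.68
63 block 426 64.75
```

{"op": "play_rows", "data": {"hand": [0, 0, 0, 0, 0], "travel": [[0.1, 0, -0.2], [0.1, 0, -0.2], [0.1, 0, -0.2], [0, 0, 0], [0, 0, 0]], "twist": [[0, 0, 0], [0, 0, 0], [0, 0, 0], [0, 0, 0], [0, 0, 0]]}}

```text
t: 67.37
position: [0.6567, -0.0376, 0.0982]
orientation: [0.084, 0.996, -0.0, -0.001]
ft_force: [-5.0, 0.2, -14.3]
gripper_width: 0.236
finger_force: 78.6
```

```bash
python3 -c "
from h import *
tops()
from rig import robot
s=robot.get_state();print(s['ft_force'],s['position'])"|grep -v -e mov -e fix
```

```text
-69 block 644 64.91
-28 block 677 64.56
12 block 904 64.68
63 block 425 64.69
[ -5.62313217  -0.21216534 -13.74165786] [ 0.65671028 -0.0375874   0.09820357]
```

Held at 14 N with no slip. Hold a second, then ease down and open.

{"op": "play_rows", "data": {"hand": [0, 0, 0, 0, 0], "travel": [[0, 0, 0], [0, 0, 0], [0, 0, 0], [0, 0, 0], [0, 0, 0]], "twist": [[0, 0, 0], [0, 0, 0], [0, 0, 0], [0, 0, 0], [0, 0, 0]]}}

```text
t: 67.83
position: [0.6567, -0.0376, 0.0982]
orientation: [0.084, 0.996, -0.0, -0.001]
ft_force: [-5.3, -0.2, -14.7]
gripper_width: 0.234
finger_force: 78.6
```

{"op": "play_rows", "data": {"hand": [0, 0, 0, 0, 0], "travel": [[0, 0, 0], [0, 0, 0], [0, 0, 0], [0, 0, 0], [0, 0, 0]], "twist": [[0, 0, 0], [0, 0, 0], [0, 0, 0], [0, 0, 0], [0, 0, 0]]}}

```text
t: 68.25
position: [0.6567, -0.0376, 0.0982]
orientation: [0.084, 0.996, -0.0, -0.001]
ft_force: [-5.2, 0.2, -14.8]
gripper_width: 0.232
finger_force: 78.6
```

{"op": "play_rows", "data": {"hand": [0, 0, 0, 0, 0], "travel": [[0, 0, 0], [0, 0, 0], [0, 0, 0], [0, 0, 0], [0, 0, 0]], "twist": [[0, 0, 0], [0, 0, 0], [0, 0, 0], [0, 0, 0], [0, 0, 0]]}}

```text
t: 68.67
position: [0.6567, -0.0376, 0.0982]
orientation: [0.084, 0.996, -0.0, -0.001]
ft_force: [-5.7, -0.7, -14.4]
gripper_width: 0.234
finger_force: 78.6
```

{"op": "play_rows", "data": {"hand": [0, 0, 0, 0, 0], "travel": [[0, 0, 1], [0, 0, 1.5], [0, 0, 1.5], [0, 0, 1.5], [0, 0, 0]], "twist": [[0, 0, 0], [0, 0, 0], [0, 0, 0], [0, 0, 0], [0, 0, 0]]}}

```text
t: 69.08
position: [0.6568, -0.0376, 0.0944]
orientation: [0.084, 0.996, -0.0, -0.001]
ft_force: [-9.4, -0.3, -5.4]
gripper_width: 0.238
finger_force: 78.9
```

{"op": "play_rows", "data": {"hand": [1, 1, 1, 1, 1], "travel": [[0, 0, 0], [0, 0, 0], [0, 0, 0], [0, 0, 0], [0, 0, -10]], "twist": [[0, 0, 0], [0, 0, 0], [0, 0, 0], [0, 0, 0], [0, 0, 0]]}}

```text
t: 69.5
position: [0.659, -0.0374, 0.1043]
orientation: [0.084, 0.996, 0.0, 0.001]
ft_force: [-0.2, -0.5, -1.5]
gripper_width: 0.925
finger_force: 0.0
```

{"op": "play_rows", "data": {"hand": [1, 1, 1, 1, 1], "travel": [[0, 0, -25], [0, 0, -30], [0, 0, -25], [0, 0, 0], [0, 0, 0]], "twist": [[0, 0, 0], [0, 0, 0], [0, 0, 0], [0, 0, 0], [0, 0, 0]]}}

```text
t: 69.92
position: [0.6612, -0.0378, 0.1884]
orientation: [0.084, 0.996, 0.0, 0.005]
ft_force: [-0.4, 0.4, -0.5]
gripper_width: 0.999
finger_force: 0.0
```

Run:
```python
from h import *
wrist_stub((.668,.048),zmin=.105)
tops()
plan([668.5,48.5,180],80.3,1)
```

```text
stub 669.0 48.9 r 12.9 top [0.1244 0.1261] 1098
-69 block 362 64.93
-69 fixed 298 69.48
-69 mov 349 69.74
-28 block 375 64.6
-28 fixed 296 69.41
-28 mov 344 69.67
12 block 456 64.85
12 fixed 334 69.49
12 mov 390 69.76
63 block 238 64.83
63 fixed 155 69.55
63 mov 354 69.6
{"hand": [1, 1, 1], "travel": [[1.5, 29, 1.5], [1.5, 28.5, 1.5], [1.5, 29, 1.5]], "twist": [[0, 0.001, 0], [0, 0.001, 0], [0, 0.001, 0]]}
```

{"op": "play_rows", "data": {"hand": [1, 1, 1, 1, 1], "travel": [[1.5, 29, 1.5], [1.5, 29, 1.5], [1.5, 29, 1.5], [0, 0, 0], [0, 0, 0]], "twist": [[0, 0.002, 0], [0, 0.002, 0], [0, 0, 0], [0, 0, 0], [0, 0, 0]]}}

```text
t: 70.43
position: [0.6675, 0.0506, 0.178]
orientation: [0.083, 0.997, 0.0, -0.003]
ft_force: [-0.4, -0.3, -1.0]
gripper_width: 1.0
finger_force: 0.0
```

{"op": "play_rows", "data": {"hand": [1, 1, 1, 1, 1], "travel": [[0, 0, 25], [0, 0, 25], [0, 0, 0], [0, 0, 0], [0, 0, 0]], "twist": [[0, 0, 0], [0, 0, 0], [0, 0, 0], [0, 0, 0], [0, 0, 0]]}}

```text
t: 70.85
position: [0.6687, 0.0484, 0.1303]
orientation: [0.085, 0.996, 0.0, -0.001]
ft_force: [0.5, -0.9, 0.8]
gripper_width: 0.993
finger_force: 0.0
```

Run:
```python
from h import *
wrist_stub((.668,.048),zmin=.105)
plan([669,48.9,90],80.3,1)
```

```text
stub 668.8 49.0 r 13.1 top [0.1245 0.126 ] 1859
{"hand": [1, 1], "travel": [[0.5, 0, 20.5], [0, 0, 20.5]], "twist": [[0.001, -0, -0], [0.001, -0, -0]]}
```

Aligned; descend, grip, and start the draw on the large stub.

{"op": "play_rows", "data": {"hand": [1, 1, 1, 1, 0], "travel": [[0, 0.5, 20], [0, 0, 20], [0, 0, 0], [0, 0, 0], [0, 0, 0]], "twist": [[0, 0, 0], [0, 0, 0], [0, 0, 0], [0, 0, 0], [0, 0, 0]]}}

```text
t: 71.32
position: [0.6698, 0.0496, 0.0917]
orientation: [0.084, 0.996, 0.001, 0.0]
ft_force: [-0.4, 0.1, 1.3]
gripper_width: 0.882
finger_force: 0.0
```

{"op": "play_rows", "data": {"hand": [0, 0, 0, 0, 0], "travel": [[0, 0, 0], [0, 0, 0], [0, 0, 0], [0, 0, 0], [0, 0, 0]], "twist": [[0, 0, 0], [0, 0, 0], [0, 0, 0], [0, 0, 0], [0, 0, 0]]}}

```text
t: 71.73
position: [0.6691, 0.0499, 0.0909]
orientation: [0.084, 0.996, 0.001, -0.0]
ft_force: [-0.7, 0.8, 4.6]
gripper_width: 0.285
finger_force: 78.4
```

{"op": "play_rows", "data": {"hand": [0, 0, 0, 0, 0], "travel": [[0, 0, 0], [0, 0, 0], [0, 0, 0], [0, 0, 0], [0, 0, 0]], "twist": [[0, 0, 0], [0, 0, 0], [0, 0, 0], [0, 0, 0], [0, 0, 0]]}}

```text
t: 72.15
position: [0.6692, 0.0499, 0.0909]
orientation: [0.084, 0.996, 0.001, -0.0]
ft_force: [-1.0, -0.6, 4.8]
gripper_width: 0.285
finger_force: 78.4
```

{"op": "play_rows", "data": {"hand": [0, 0, 0, 0, 0], "travel": [[0, 0, -0.5], [0, 0, -0.5], [0, 0, -0.5], [0, 0, -0.5], [0, 0, 0]], "twist": [[0, 0, 0], [0, 0, 0], [0, 0, 0], [0, 0, 0], [0, 0, 0]]}}

```text
t: 72.57
position: [0.669, 0.0498, 0.0915]
orientation: [0.084, 0.996, 0.001, -0.001]
ft_force: [2.9, 1.5, -1.7]
gripper_width: 0.283
finger_force: 78.4
```

{"op": "play_rows", "data": {"hand": [0, 0, 0, 0, 0], "travel": [[0, 0, -0.3], [0, 0, -0.3], [0, 0, -0.3], [0, 0, -0.3], [0, 0, -0.3]], "twist": [[0, 0, 0], [0, 0, 0], [0, 0, 0], [0, 0, 0], [0, 0, 0]]}}

```text
t: 72.98
position: [0.6689, 0.0498, 0.093]
orientation: [0.084, 0.996, 0.001, -0.001]
ft_force: [4.6, 0.4, -5.5]
gripper_width: 0.279
finger_force: 78.6
```

{"op": "play_rows", "data": {"hand": [0, 0, 0, 0, 0], "travel": [[-0.2, 0, -0.3], [-0.2, 0, -0.3], [-0.2, 0, -0.3], [-0.2, 0, -0.3], [-0.2, 0, -0.3]], "twist": [[0, 0, 0], [0, 0, 0], [0, 0, 0], [0, 0, 0], [0, 0, 0]]}}

```text
t: 73.4
position: [0.6689, 0.0498, 0.0941]
orientation: [0.084, 0.996, 0.001, -0.002]
ft_force: [4.4, 2.6, -7.7]
gripper_width: 0.278
finger_force: 78.7
```

{"op": "play_rows", "data": {"hand": [0, 0, 0, 0, 0], "travel": [[-0.1, 0, -0.2], [-0.1, 0, -0.2], [-0.1, 0, -0.2], [-0.1, 0, -0.2], [-0.1, 0, -0.2]], "twist": [[0, 0, 0], [0, 0, 0], [0, 0, 0], [0, 0, 0], [0, 0, 0]]}}

```text
t: 73.82
position: [0.669, 0.0498, 0.0951]
orientation: [0.084, 0.996, 0.001, -0.002]
ft_force: [2.7, 1.7, -10.5]
gripper_width: 0.281
finger_force: 78.8
```

```bash
python3 -c "
from h import *
tops()
from rig import robot
s=robot.get_state();print(s['ft_force'],s['position'])"|grep -v -e mov -e fix
```

```text
-69 block 340 64.81
-28 block 804 64.6
12 block 699 64.63
63 block 677 64.54
[  2.04216765   3.34951921 -10.56404203] [0.66898689 0.04978506 0.09507738]
```

{"op": "play_rows", "data": {"hand": [0, 0, 0, 0, 0], "travel": [[0, 0, -0.2], [0, 0, -0.2], [0, 0, -0.2], [0, 0, -0.2], [0, 0, -0.2]], "twist": [[0, 0, 0], [0, 0, 0], [0, 0, 0], [0, 0, 0], [0, 0, 0]]}}

```text
t: 74.28
position: [0.669, 0.0498, 0.0961]
orientation: [0.084, 0.996, 0.001, -0.002]
ft_force: [1.0, 2.9, -12.6]
gripper_width: 0.284
finger_force: 79.0
```

{"op": "play_rows", "data": {"hand": [0, 0, 0, 0], "travel": [[0, 0, -0.2], [0, 0, -0.1], [0, 0, 0], [0, 0, 0]], "twist": [[0, 0, 0], [0, 0, 0], [0, 0, 0], [0, 0, 0]]}}

```text
t: 74.62
position: [0.6691, 0.0497, 0.0965]
orientation: [0.084, 0.996, 0.001, -0.002]
ft_force: [0.0, 4.0, -14.3]
gripper_width: 0.283
finger_force: 79.0
```

```bash
python3 -c "
from h import *
tops()
from rig import robot
s=robot.get_state();print(s['ft_force'],s['position'])"|grep -v -e mov -e fix
```

```text
-69 block 333 64.9
-28 block 797 64.65
12 block 711 64.61
63 block 690 64.59
[ -0.23625918   3.63151153 -13.85917437] [0.66911052 0.04974099 0.09651532]
```

{"op": "play_rows", "data": {"hand": [0, 0, 0, 0, 0], "travel": [[0, 0, 0], [0, 0, 0], [0, 0, 0], [0, 0, 0], [0, 0, 0]], "twist": [[0, 0, 0], [0, 0, 0], [0, 0, 0], [0, 0, 0], [0, 0, 0]]}}

```text
t: 75.08
position: [0.6692, 0.0497, 0.0967]
orientation: [0.084, 0.996, 0.001, -0.002]
ft_force: [-2.1, 4.6, -14.3]
gripper_width: 0.279
finger_force: 79.1
```

{"op": "play_rows", "data": {"hand": [0, 0, 0, 0, 0], "travel": [[0, 0, 0], [0, 0, 0], [0, 0, 0], [0, 0, 0], [0, 0, 0]], "twist": [[0, 0, 0], [0, 0, 0], [0, 0, 0], [0, 0, 0], [0, 0, 0]]}}

```text
t: 75.5
position: [0.6691, 0.0497, 0.0967]
orientation: [0.084, 0.996, 0.001, -0.002]
ft_force: [-2.4, 4.4, -15.8]
gripper_width: 0.283
finger_force: 79.1
```

{"op": "play_rows", "data": {"hand": [0, 0, 0, 0, 0], "travel": [[0, 0, 0], [0, 0, 0], [0, 0, 0], [0, 0, 0], [0, 0, 0]], "twist": [[0, 0, 0], [0, 0, 0], [0, 0, 0], [0, 0, 0], [0, 0, 0]]}}

```text
t: 75.92
position: [0.6692, 0.0497, 0.0967]
orientation: [0.084, 0.996, 0.001, -0.002]
ft_force: [-2.9, 5.1, -14.3]
gripper_width: 0.281
finger_force: 79.1
```

{"op": "play_rows", "data": {"hand": [0, 0, 0, 0, 0], "travel": [[0, 0, 1], [0, 0, 1.5], [0, 0, 1.5], [0, 0, 1.5], [0, 0, 0]], "twist": [[0, 0, 0], [0, 0, 0], [0, 0, 0], [0, 0, 0], [0, 0, 0]]}}

```text
t: 76.33
position: [0.6693, 0.0497, 0.093]
orientation: [0.084, 0.996, 0.001, -0.002]
ft_force: [-5.7, 4.7, -4.0]
gripper_width: 0.284
finger_force: 79.3
```

{"op": "play_rows", "data": {"hand": [1, 1, 1, 1, 1], "travel": [[0, 0, 0], [0, 0, 0], [0, 0, 0], [0, 0, 0], [0, 0, -10]], "twist": [[0, 0, 0], [0, 0, 0], [0, 0, 0], [0, 0, 0], [0, 0, 0]]}}

```text
t: 76.75
position: [0.67, 0.0488, 0.1016]
orientation: [0.085, 0.996, 0.0, -0.001]
ft_force: [-0.3, -0.1, -1.4]
gripper_width: 0.967
finger_force: 0.0
```

{"op": "play_rows", "data": {"hand": [1, 1, 1, 1, 1], "travel": [[0, 0, -25], [0, 0, -30], [0, 0, -25], [0, 0, 0], [0, 0, 0]], "twist": [[0, 0, 0], [0, 0, 0], [0, 0, 0], [0, 0, 0], [0, 0, 0]]}}

```text
t: 77.17
position: [0.6727, 0.0491, 0.1857]
orientation: [0.084, 0.996, 0.0, 0.003]
ft_force: [0.1, -0.4, -0.6]
gripper_width: 1.002
finger_force: 0.0
```

Run:
```python
from h import *
plan([547.7,23.8,183],80.3,1)
# opening circle from 90 deg downwards, axes tx=-vx, ty=+vy
th=np.deg2rad(np.arange(90,90-361,-12)); V=55*np.c_[np.sin(th),np.cos(th)]; D=np.diff(V,axis=0)
T=np.round(np.c_[-D[:,0],D[:,1],0*D[:,0]],1)+0.
for i in range(0,30,5): print(90-12*i,json.dumps(T[i:i+5].tolist()))
```

```text
{"hand": [1, 1, 1, 1], "travel": [[30, -11.5, 0.5], [29.5, -11.5, 0.5], [30, -11.5, 0.5], [29.5, -11.5, 0.5]], "twist": [[0, 0.001, 0], [0, 0.001, 0], [0, 0.001, 0], [0, 0.001, 0]]}
90 [[1.2, 11.4, 0.0], [3.6, 10.9, 0.0], [5.7, 10.0, 0.0], [7.7, 8.5, 0.0], [9.3, 6.8, 0.0]]
30 [[10.5, 4.7, 0.0], [11.2, 2.4, 0.0], [11.5, 0.0, 0.0], [11.2, -2.4, 0.0], [10.5, -4.7, 0.0]]
-30 [[9.3, -6.8, 0.0], [7.7, -8.5, 0.0], [5.7, -10.0, 0.0], [3.6, -10.9, 0.0], [1.2, -11.4, 0.0]]
-90 [[-1.2, -11.4, 0.0], [-3.6, -10.9, 0.0], [-5.7, -10.0, 0.0], [-7.7, -8.5, 0.0], [-9.3, -6.8, 0.0]]
-150 [[-10.5, -4.7, 0.0], [-11.2, -2.4, 0.0], [-11.5, 0.0, 0.0], [-11.2, 2.4, 0.0], [-10.5, 4.7, 0.0]]
-210 [[-9.3, 6.8, 0.0], [-7.7, 8.5, 0.0], [-5.7, 10.0, 0.0], [-3.6, 10.9, 0.0], [-1.2, 11.4, 0.0]]
```

{"op": "play_rows", "data": {"hand": [1, 1, 1, 1, 1], "travel": [[30, -11.5, 0.5], [29.5, -11.5, 0.5], [30, -11.5, 0.5], [29.5, -11.5, 0.5], [0, 0, 0]], "twist": [[0, 0.001, 0], [0, 0.001, 0], [0, 0.001, 0], [0, 0.001, 0], [0, 0, 0]]}}

```text
t: 77.58
position: [0.5366, 0.0237, 0.1773]
orientation: [0.085, 0.996, 0.0, -0.008]
ft_force: [-0.9, 1.0, 0.0]
gripper_width: 1.001
finger_force: 0.0
```

{"op": "play_rows", "data": {"hand": [1, 1, 1, 1, 1], "travel": [[0, 0, 0], [0, 0, 0], [0, 0, 20], [0, 0, 20], [0, 0, 0]], "twist": [[0, 0, 0], [0, 0, 0], [0, 0, 0], [0, 0, 0], [0, 0, 0]]}}

```text
t: 78.0
position: [0.5437, 0.0244, 0.1366]
orientation: [0.084, 0.996, 0.001, -0.006]
ft_force: [-1.6, 0.1, -1.5]
gripper_width: 0.995
finger_force: 0.0
```

Run:
```python
from h import *
wrist_stub((.547,.024),zmin=.110,r=.03)
plan([547.7,23.8,95],80.3,1)
```

```text
stub 547.7 23.1 r 12.2 top [0.1174 0.1187] 1107
{"hand": [1, 1], "travel": [[-2, 0, 21.5], [-1.5, 0, 21.5]], "twist": [[0, -0.005, 0], [0, -0.005, 0]]}
```

{"op": "play_rows", "data": {"hand": [1, 1, 1, 0, 0], "travel": [[-2, -0.5, 21], [-1, 0, 21], [0, 0, 0], [0, 0, 0], [0, 0, 0]], "twist": [[0, -0.004, 0], [0, -0.004, 0], [0, 0, 0], [0, 0, 0], [0, 0, 0]], "grip_force": 60}}

```text
t: 78.47
position: [0.5491, 0.0232, 0.0994]
orientation: [0.084, 0.996, 0.0, 0.002]
ft_force: [-0.4, -0.1, -0.3]
gripper_width: 0.749
finger_force: 0.0
```

{"op": "play_rows", "data": {"hand": [0, 0, 0, 0, 0], "travel": [[0, 0, 0], [0, 0, 0], [0, 0, 0], [0, 0, 0], [0, 0, 0]], "twist": [[0, 0, 0], [0, 0, 0], [0, 0, 0], [0, 0, 0], [0, 0, 0]]}}

```text
t: 78.88
position: [0.5487, 0.0236, 0.0995]
orientation: [0.084, 0.996, 0.001, 0.002]
ft_force: [-0.5, 2.0, 5.4]
gripper_width: 0.259
finger_force: 58.6
```

{"op": "play_rows", "data": {"hand": [0, 0, 0, 0, 0], "travel": [[1.2, 11.4, 0], [3.6, 10.9, 0], [5.7, 10, 0], [7.7, 8.5, 0], [9.3, 6.8, 0]], "twist": [[0, 0, 0], [0, 0, 0], [0, 0, 0], [0, 0, 0], [0, 0, 0]]}}

```text
t: 79.3
position: [0.5311, 0.0754, 0.0995]
orientation: [0.084, 0.996, 0.0, 0.004]
ft_force: [3.4, -3.6, 6.7]
gripper_width: 0.253
finger_force: 58.8
```

{"op": "play_rows", "data": {"hand": [0, 0, 0, 0, 0], "travel": [[10.5, 4.7, 0], [11.2, 2.4, 0], [11.5, 0, 0], [11.2, -2.4, 0], [10.5, -4.7, 0]], "twist": [[0, 0, 0], [0, 0, 0], [0, 0, 0], [0, 0, 0], [0, 0, 0]]}}

```text
t: 79.72
position: [0.4765, 0.0861, 0.0995]
orientation: [0.083, 0.997, 0.002, 0.004]
ft_force: [4.7, 1.1, 6.3]
gripper_width: 0.258
finger_force: 58.9
```

{"op": "play_rows", "data": {"hand": [0, 0, 0, 0, 0], "travel": [[9.3, -6.8, 0], [7.7, -8.5, 0], [5.7, -10, 0], [3.6, -10.9, 0], [1.2, -11.4, 0]], "twist": [[0, 0, 0], [0, 0, 0], [0, 0, 0], [0, 0, 0], [0, 0, 0]]}}

```text
t: 80.13
position: [0.4404, 0.0438, 0.0994]
orientation: [0.083, 0.997, 0.003, 0.003]
ft_force: [2.9, 3.5, 8.4]
gripper_width: 0.254
finger_force: 59.2
```

{"op": "play_rows", "data": {"hand": [0, 0, 0, 0, 0], "travel": [[-1.2, -11.4, 0], [-3.6, -10.9, 0], [-5.7, -10, 0], [-7.7, -8.5, 0], [-9.3, -6.8, 0]], "twist": [[0, 0, 0], [0, 0, 0], [0, 0, 0], [0, 0, 0], [0, 0, 0]]}}

```text
t: 80.55
position: [0.4589, -0.008, 0.0994]
orientation: [0.084, 0.996, 0.003, 0.002]
ft_force: [-1.6, 5.1, 12.8]
gripper_width: 0.255
finger_force: 59.5
```

{"op": "play_rows", "data": {"hand": [0, 0, 0, 0, 0], "travel": [[-10.5, -4.7, 0], [-11.2, -2.4, 0], [-11.5, 0, 0], [-11.2, 2.4, 0], [-10.5, 4.7, 0]], "twist": [[0, 0, 0], [0, 0, 0], [0, 0, 0], [0, 0, 0], [0, 0, 0]]}}

```text
t: 80.97
position: [0.5124, -0.0181, 0.0994]
orientation: [0.084, 0.996, 0.001, 0.001]
ft_force: [-5.4, 1.0, 15.1]
gripper_width: 0.256
finger_force: 59.7
```

{"op": "play_rows", "data": {"hand": [0, 0, 0, 0, 0], "travel": [[-9.3, 6.8, 0], [-7.7, 8.5, 0], [-5.7, 10, 0], [-3.6, 10.9, 0], [0, 0, 0]], "twist": [[0, 0, 0], [0, 0, 0], [0, 0, 0], [0, 0, 0], [0, 0, 0]]}}

```text
t: 81.38
position: [0.5459, 0.0141, 0.0995]
orientation: [0.083, 0.997, 0.001, 0.002]
ft_force: [0.4, 0.5, 9.3]
gripper_width: 0.256
finger_force: 59.1
```

{"op": "play_rows", "data": {"hand": [0, 1, 1, 1, 1], "travel": [[0, 0, 0], [0, 0, 0], [0, 0, 0], [0, 0, 0], [0, 0, 0]], "twist": [[0, 0, 0], [0, 0, 0], [0, 0, 0], [0, 0, 0], [0, 0, 0]]}}

```text
t: 81.8
position: [0.5432, 0.0126, 0.097]
orientation: [0.084, 0.996, 0.001, -0.0]
ft_force: [0.5, -0.5, -0.2]
gripper_width: 0.81
finger_force: 0.0
```

{"op": "play_rows", "data": {"hand": [1, 1, 1, 1, 1], "travel": [[0, 0, -15], [0, 0, -30], [0, 0, -40], [0, 0, -20], [0, 0, 0]], "twist": [[0, 0, 0], [0, 0, 0], [0, 0, 0], [0, 0, 0], [0, 0, 0]]}}

```text
t: 82.22
position: [0.5478, 0.0118, 0.2084]
orientation: [0.084, 0.996, 0.0, 0.006]
ft_force: [0.9, -0.4, 0.4]
gripper_width: 0.999
finger_force: 0.0
```

Run:
```python
from h import *
from rig import robot
d=robot.get_image("top"); cv2.imwrite("pics/t2.png",cv2.resize(d["image"][130:270,180:460,::-1],(800,400),interpolation=3))
w=cloud(d); p=w.reshape(-1,3); p=p[~np.isnan(p[:,0])]
F=p[(p[:,0]>.34)&(p[:,0]<.65)&(p[:,1]<-.26)&(p[:,1]>-.48)&(p[:,2]<.06)&(p[:,2]>.015)]; print("tray",rect(F))
plan([653,-38,190],80.3,1)
```

```text
tray (array([ 506.3, -365.8]), array([287.5, 171.4]), 2.5)
{"hand": [1, 1, 1, 1], "travel": [[-28.5, -8, 4], [-28.5, -7.5, 4], [-28, -8, 4], [-28.5, -8, 4]], "twist": [[0, 0.002, 0], [0, 0.002, 0], [0, 0.002, 0], [0, 0.002, 0]]}
```

View pics/t2.png

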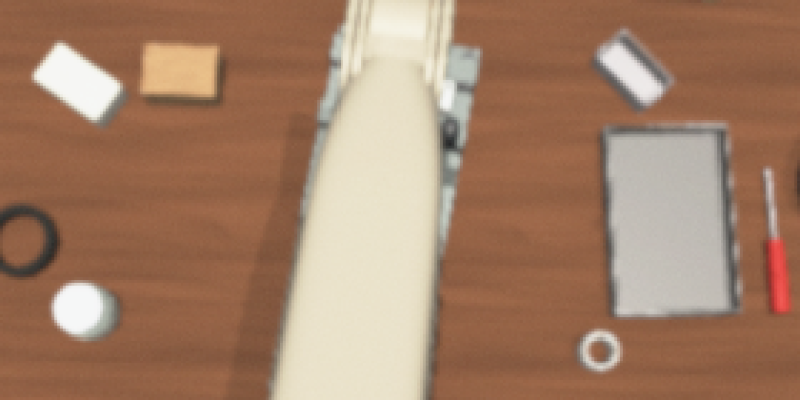

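{"op": "play_rows", "data": {"hand": [1, 1, 1, 1, 1], "travel": [[-28.5, -8, 5], [-28.5, -7.5, 5], [-28, -8, 5], [-28.5, -8, 5], [0, 0, 0]], "twist": [[0, 0.002, 0], [0, 0.002, 0], [0, 0.002, 0], [0, 0, 0], [0, 0, 0]]}}

```text
t: 82.68
position: [0.6535, -0.0402, 0.1786]
orientation: [0.085, 0.996, 0.0, -0.003]
ft_force: [0.9, 0.7, 0.1]
gripper_width: 0.999
finger_force: 0.0
```

{"op": "play_rows", "data": {"hand": [1, 1, 1, 1, 1], "travel": [[0, 0, 0], [0, 0, 20], [0, 0, 20], [0, 0, 0], [0, 0, 0]], "twist": [[0, 0, 0], [0, 0, 0], [0, 0, 0], [0, 0, 0], [0, 0, 0]]}}

```text
t: 83.1
position: [0.6478, -0.0371, 0.1408]
orientation: [0.084, 0.996, 0.001, -0.005]
ft_force: [-0.6, 0.3, 0.3]
gripper_width: 1.001
finger_force: 0.0
```

Run:
```python
from h import *
wrist_stub((.653,-.038),zmin=.105,r=.05); tops()
plan([653.8,-38.1,88],80.3,1)
```

```text
stub 654.0 -37.6 r 11.4 top [0.1244 0.1259] 1232
-69 block 484 64.85
-69 fixed 351 69.49
-69 mov 123 69.54
-28 block 487 64.47
-28 fixed 380 69.56
-28 mov 124 69.6
12 block 590 64.65
12 fixed 413 69.54
12 mov 127 69.46
63 block 315 64.67
63 fixed 42 69.6
63 mov 112 69.53
{"hand": [1, 1], "travel": [[-2, -0, 28], [-1.5, -0, 27.5]], "twist": [[0, -0.002, 0], [0, -0.002, 0]]}
```

{"op": "play_rows", "data": {"hand": [1, 1, 1, 1, 0], "travel": [[-3, 0, 26], [-1, 0, 26], [0, 0, 0], [0, 0, 0], [0, 0, 0]], "twist": [[0, -0.003, 0], [0, 0, 0], [0, 0, 0], [0, 0, 0], [0, 0, 0]], "grip_force": 90}}

```text
t: 83.62
position: [0.6555, -0.0386, 0.0927]
orientation: [0.084, 0.996, 0.0, 0.001]
ft_force: [0.0, -0.4, 1.1]
gripper_width: 0.882
finger_force: 0.0
```

{"op": "play_rows", "data": {"hand": [0, 0, 0, 0, 0], "travel": [[0, 0, 0], [0, 0, 0], [0, 0, 0], [0, 0, 0], [0, 0, 0]], "twist": [[0, 0, 0], [0, 0, 0], [0, 0, 0], [0, 0, 0], [0, 0, 0]]}}

```text
t: 84.03
position: [0.6552, -0.0382, 0.0918]
orientation: [0.084, 0.996, 0.001, 0.0]
ft_force: [-0.2, 1.5, 2.9]
gripper_width: 0.234
finger_force: 87.7
```

{"op": "play_rows", "data": {"hand": [0, 0, 0, 0, 0], "travel": [[0, 0, 0], [0, 0, 0], [0, 0, -5], [0, 0, -5], [0, 0, 0]], "twist": [[0, 0, 0], [0, 0, 0], [0, 0, 0], [0, 0, 0], [0, 0, 0]]}}

```text
t: 84.45
position: [0.654, -0.0387, 0.1005]
orientation: [0.084, 0.996, 0.0, -0.001]
ft_force: [0.7, -0.2, -5.4]
gripper_width: 0.231
finger_force: 88.0
```

{"op": "play_rows", "data": {"hand": [0, 0, 0, 0, 0], "travel": [[0, 0, -25], [0, 0, -30], [0, 0, -30], [0, 0, -15], [0, 0, 0]], "twist": [[0, 0, 0], [0, 0, 0], [0, 0, 0], [0, 0, 0], [0, 0, 0]]}}

```text
t: 84.87
position: [0.6573, -0.0393, 0.2052]
orientation: [0.084, 0.996, 0.0, 0.003]
ft_force: [1.7, -0.2, -4.7]
gripper_width: 0.235
finger_force: 88.6
```

Run:
```python
from h import *
plan([554,-364,195],80.3,0)
```

```text
{"hand": [0, 0, 0, 0, 0], "travel": [[4.5, -30.5, 1], [4, -31, 1], [4.5, -30.5, 0.5], [4, -30.5, 1], [4.5, -31, 1]], "twist": [[0, 0.001, 0], [0, 0.001, 0], [0, 0.001, 0], [0, 0.001, 0], [0, 0.001, 0]]}
{"hand": [0, 0, 0, 0, 0], "travel": [[4.5, -30.5, 1], [4, -31, 0.5], [4.5, -30.5, 1], [4, -30.5, 1], [4.5, -31, 1]], "twist": [[0, 0.001, 0], [0, 0.001, 0], [0, 0.001, 0], [0, 0.001, 0], [0, 0.001, 0]]}
{"hand": [0], "travel": [[4.5, -30.5, 1]], "twist": [[0, 0.001, 0]]}
```

{"op": "play_rows", "data": {"hand": [0, 0, 0, 0, 0], "travel": [[4.5, -30.5, 1], [4, -31, 1], [4.5, -30.5, 0.5], [4, -30.5, 1], [4.5, -31, 1]], "twist": [[0, 0.001, 0], [0, 0.001, 0], [0, 0.001, 0], [0, 0.001, 0], [0, 0.001, 0]]}}

```text
t: 85.28
position: [0.6056, -0.1869, 0.1933]
orientation: [0.084, 0.996, 0.001, -0.005]
ft_force: [0.5, 0.2, -4.1]
gripper_width: 0.233
finger_force: 89.1
```

{"op": "play_rows", "data": {"hand": [0, 0, 0, 0, 0], "travel": [[4.5, -30.5, 1], [4, -31, 0.5], [4.5, -30.5, 1], [4, -30.5, 1], [4.5, -31, 1]], "twist": [[0, 0.001, 0], [0, 0, 0], [0, 0, 0], [0, 0, 0], [0, 0, 0]]}}

```text
t: 85.7
position: [0.5586, -0.3345, 0.1887]
orientation: [0.084, 0.996, 0.002, -0.005]
ft_force: [-0.4, -1.3, -4.2]
gripper_width: 0.232
finger_force: 89.1
```

{"op": "play_rows", "data": {"hand": [0, 0, 0, 0, 0], "travel": [[4.5, -30.5, 1], [0, 0, 0], [0, 0, 0], [0, 0, 0], [0, 0, 0]], "twist": [[0, 0, 0], [0, 0, 0], [0, 0, 0], [0, 0, 0], [0, 0, 0]]}}

```text
t: 86.12
position: [0.5506, -0.3619, 0.1892]
orientation: [0.084, 0.996, 0.002, -0.005]
ft_force: [1.0, 0.1, -4.6]
gripper_width: 0.234
finger_force: 89.4
```

Run:
```python
from h import *
from rig import robot
s=robot.get_state(); print(s["gripper_width"],s["ft_force"])
d=robot.get_image("wrist"); w=cloud(d); p=w.reshape(-1,3); p=p[~np.isnan(p[:,0])]
F=p[(p[:,0]>.3)&(p[:,0]<.68)&(p[:,1]<-.24)&(p[:,1]>-.5)&(p[:,2]<.046)&(p[:,2]>.034)]; print("tray rim",len(F),rect(F),F.min(0),F.max(0))
cv2.imwrite("pics/w6.png",d["image"][...,::-1])
plan([554,-364,85],80.3,0)
```

```text
0.23351791554064702 [ 0.97858375  0.11192174 -4.60758879]
tray rim 3340 (array([ 522.2, -367.4]), array([320.2, 170.7]), 2.3) [ 0.36380951 -0.45887615  0.03400334] [ 0.67991006 -0.27834414  0.04572346]
{"hand": [0, 0, 0, 0], "travel": [[-1, -0.5, 26], [-1, -0.5, 26.5], [-1, -0.5, 26], [-1, -0, 26]], "twist": [[0.001, -0.002, 0], [0.001, -0.002, 0], [0.001, -0.002, 0], [0.001, -0.002, 0]]}
```

View pics/w6.png

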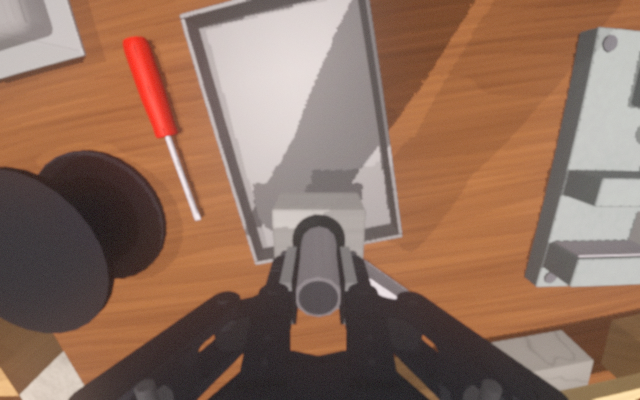

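{"op": "play_rows", "data": {"hand": [0, 0, 0, 0, 0], "travel": [[2, 0, 25], [2, 0, 28], [0, 0, 28], [0, 0, 18], [0, 0, 5]], "twist": [[0, -0.004, 0], [0, -0.004, 0], [0, 0, 0], [0, 0, 0], [0, 0, 0]]}}

```text
t: 86.58
position: [0.5446, -0.359, 0.0823]
orientation: [0.083, 0.997, 0.003, -0.003]
ft_force: [-1.7, 1.3, -4.1]
gripper_width: 0.231
finger_force: 89.7
```

{"op": "play_rows", "data": {"hand": [0, 0, 0, 0, 0], "travel": [[0, 0, 0], [0, 0, 0], [0, 0, 0], [0, 0, 3], [0, 0, 0]], "twist": [[0, 0, 0], [0, 0, 0], [0, 0, 0], [0, 0, 0], [0, 0, 0]]}}

```text
t: 87.0
position: [0.5479, -0.3632, 0.0851]
orientation: [0.084, 0.996, -0.0, 0.002]
ft_force: [-0.3, 0.2, -4.2]
gripper_width: 0.237
finger_force: 89.7
```

{"op": "play_rows", "data": {"hand": [0, 0, 0, 0, 0], "travel": [[0, 0, 5], [0, 0, 4], [0, 0, 2], [0, 0, 0], [0, 0, 0]], "twist": [[0, 0, 0], [0, 0, 0], [0, 0, 0], [0, 0, 0], [0, 0, 0]]}}

```text
t: 87.42
position: [0.5468, -0.3624, 0.0725]
orientation: [0.084, 0.996, 0.001, 0.0]
ft_force: [-1.0, -0.0, -4.4]
gripper_width: 0.234
finger_force: 89.7
```

{"op": "play_rows", "data": {"hand": [0, 0, 0, 0, 0], "travel": [[0, 0, 1], [0, 0, 1], [0, 0, 0], [0, 0, 0], [0, 0, 0]], "twist": [[0, 0, 0], [0, 0, 0], [0, 0, 0], [0, 0, 0], [0, 0, 0]]}}

```text
t: 87.83
position: [0.547, -0.3625, 0.0711]
orientation: [0.084, 0.996, 0.0, 0.001]
ft_force: [-0.7, 0.7, -1.0]
gripper_width: 0.229
finger_force: 89.8
```

{"op": "play_rows", "data": {"hand": [0, 0, 0, 0], "travel": [[0, 0, 1], [0, 0, 0], [0, 0, 0], [0, 0, 0]], "twist": [[0, 0, 0], [0, 0, 0], [0, 0, 0], [0, 0, 0]]}}

```text
t: 88.17
position: [0.5472, -0.3626, 0.0709]
orientation: [0.084, 0.996, 0.0, 0.001]
ft_force: [-2.3, 3.2, 5.8]
gripper_width: 0.236
finger_force: 90.7
```

{"op": "play_rows", "data": {"hand": [1, 1, 1, 1, 1], "travel": [[0, 0, -1], [0, 0, 0], [0, 0, 0], [0, 0, 0], [0, 0, -10]], "twist": [[0, 0, 0], [0, 0, 0], [0, 0, 0], [0, 0, 0], [0, 0, 0]]}}

```text
t: 88.58
position: [0.5457, -0.3616, 0.0787]
orientation: [0.084, 0.996, 0.002, -0.001]
ft_force: [-0.7, 0.5, -1.4]
gripper_width: 0.923
finger_force: 0.0
```

{"op": "play_rows", "data": {"hand": [1, 1, 1, 1, 1], "travel": [[0, 0, -25], [0, 0, -35], [0, 0, -35], [0, 0, -15], [0, 0, 0]], "twist": [[0, 0, 0], [0, 0, 0], [0, 0, 0], [0, 0, 0], [0, 0, 0]]}}

```text
t: 89.0
position: [0.5499, -0.3652, 0.1977]
orientation: [0.084, 0.996, -0.003, 0.005]
ft_force: [0.2, -0.3, 0.8]
gripper_width: 0.996
finger_force: 0.0
```

Run:
```python
from h import *
wrist_stub((.546,-.363),zmin=.085)
plan([668,50,190],80.3,1,step=36)
```

```text
stub 545.6 -362.6 r 11.1 top [0.1034 0.105 ] 584
{"hand": [1, 1, 1, 1, 1], "travel": [[-4, 35.5, 0.5], [-4, 36, 0], [-4, 35.5, 0.5], [-4, 36, 0.5], [-4, 35.5, 0]], "twist": [[-0, 0.001, 0], [-0, 0.001, 0], [-0, 0.001, 0], [-0, 0.001, 0], [-0, 0.001, 0]]}
{"hand": [1, 1, 1, 1, 1], "travel": [[-4, 35.5, 0.5], [-4, 36, 0.5], [-4, 35.5, 0], [-4, 35.5, 0.5], [-4, 36, 0]], "twist": [[-0, 0.001, 0], [-0, 0.001, 0], [-0, 0.001, 0], [-0, 0.001, 0], [-0, 0.001, 0]]}
{"hand": [1, 1], "travel": [[-4, 35.5, 0.5], [-4, 36, 0.5]], "twist": [[-0, 0.001, 0], [-0, 0.001, 0]]}
```

Medium stands in the tray (top at 104 mm). Now the large one.

{"op": "play_rows", "data": {"hand": [1, 1, 1, 1, 1], "travel": [[-4, 35.5, 0.5], [-4, 36, 0], [-4, 35.5, 0.5], [-4, 36, 0.5], [-4, 35.5, 0]], "twist": [[0, 0.001, 0], [0, 0.001, 0], [0, 0.001, 0], [0, 0.001, 0], [0, 0.001, 0]]}}

```text
t: 89.47
position: [0.5956, -0.1881, 0.1876]
orientation: [0.085, 0.996, 0.001, -0.003]
ft_force: [0.4, 0.4, -0.8]
gripper_width: 0.998
finger_force: 0.0
```

{"op": "play_rows", "data": {"hand": [1, 1, 1, 1, 1], "travel": [[-4, 35.5, 0.5], [-4, 36, 0.5], [-4, 35.5, 0], [-4, 35.5, 0.5], [-4, 36, 0]], "twist": [[0, 0.001, 0], [0, 0.001, 0], [0, 0.001, 0], [0, 0, 0], [0, 0, 0]]}}

```text
t: 89.88
position: [0.6453, -0.0156, 0.1862]
orientation: [0.084, 0.996, 0.001, -0.005]
ft_force: [-0.6, -0.1, 0.7]
gripper_width: 1.002
finger_force: 0.0
```

{"op": "play_rows", "data": {"hand": [1, 1, 1, 1, 1], "travel": [[-4, 35.5, 0.5], [-4, 36, 0.5], [0, 0, 0], [0, 0, 0], [0, 0, 0]], "twist": [[0, 0, 0], [0, 0, 0], [0, 0, 0], [0, 0, 0], [0, 0, 0]]}}

```text
t: 90.3
position: [0.6652, 0.0517, 0.1855]
orientation: [0.084, 0.996, 0.0, -0.005]
ft_force: [0.3, -0.0, 0.4]
gripper_width: 0.998
finger_force: 0.0
```

{"op": "play_rows", "data": {"hand": [1, 1, 1, 1, 1], "travel": [[0, 0, 0], [0, 0, 20], [0, 0, 20], [0, 0, 0], [0, 0, 0]], "twist": [[0, 0, 0], [0, 0, 0], [0, 0, 0], [0, 0, 0], [0, 0, 0]]}}

```text
t: 90.72
position: [0.6642, 0.0504, 0.1456]
orientation: [0.085, 0.996, 0.001, -0.005]
ft_force: [-0.2, 0.3, -0.3]
gripper_width: 1.0
finger_force: 0.0
```

Run:
```python
from h import *
wrist_stub((.668,.049),zmin=.105,r=.06); tops()
plan([668.8,49.3,90],80.3,1)
```

```text
stub 668.7 49.1 r 13.3 top [0.1245 0.126 ] 1551
-69 fixed 361 69.62
-69 mov 117 69.29
-28 fixed 362 69.56
-28 mov 124 69.58
12 block 560 64.6
12 fixed 430 69.52
12 mov 142 69.63
63 block 522 64.53
63 fixed 399 69.49
63 mov 132 69.54
{"hand": [1, 1], "travel": [[-1.5, -0.5, 29], [-1.5, -0.5, 29]], "twist": [[0.001, -0.003, -0], [0.001, -0.003, -0]]}
```

{"op": "play_rows", "data": {"hand": [1, 1, 1, 1, 0], "travel": [[-2, -0.5, 28], [-1.5, -0.5, 27], [0, 0, 0], [0, 0, 0], [0, 0, 0]], "twist": [[0, -0.003, 0], [0, -0.003, 0], [0, 0, 0], [0, 0, 0], [0, 0, 0]]}}

```text
t: 91.23
position: [0.6701, 0.0502, 0.0939]
orientation: [0.084, 0.996, 0.001, 0.001]
ft_force: [0.4, -0.2, -0.1]
gripper_width: 0.883
finger_force: 0.0
```

{"op": "play_rows", "data": {"hand": [0, 0, 0, 0, 0], "travel": [[0, 0, 0], [0, 0, 0], [0, 0, 0], [0, 0, 0], [0, 0, 0]], "twist": [[0, 0, 0], [0, 0, 0], [0, 0, 0], [0, 0, 0], [0, 0, 0]]}}

```text
t: 91.65
position: [0.6695, 0.05, 0.0933]
orientation: [0.084, 0.996, 0.0, 0.0]
ft_force: [-0.9, -0.3, 5.2]
gripper_width: 0.278
finger_force: 87.9
```

{"op": "play_rows", "data": {"hand": [0, 0, 0, 0, 0], "travel": [[0, 0, 0], [0, 0, 0], [0, 0, -5], [0, 0, -5], [0, 0, 0]], "twist": [[0, 0, 0], [0, 0, 0], [0, 0, 0], [0, 0, 0], [0, 0, 0]]}}

```text
t: 92.07
position: [0.6685, 0.0505, 0.1019]
orientation: [0.084, 0.996, 0.001, -0.001]
ft_force: [0.7, -0.3, -5.6]
gripper_width: 0.279
finger_force: 88.5
```

{"op": "play_rows", "data": {"hand": [0, 0, 0, 0, 0], "travel": [[0, 0, -25], [0, 0, -30], [0, 0, -30], [0, 0, -15], [0, 0, 0]], "twist": [[0, 0, 0], [0, 0, 0], [0, 0, 0], [0, 0, 0], [0, 0, 0]]}}

```text
t: 92.48
position: [0.6718, 0.0504, 0.2066]
orientation: [0.084, 0.996, 0.001, 0.004]
ft_force: [1.9, -0.7, -4.8]
gripper_width: 0.281
finger_force: 89.2
```

Run:
```python
from h import *
plan([442,-369,198],80.3,0)
```

```text
{"hand": [0, 0, 0, 0, 0], "travel": [[10.5, -30, 0.5], [10.5, -30.5, 0.5], [10, -30, 0.5], [10.5, -30, 0], [10.5, -30, 0.5]], "twist": [[0, 0, 0], [0, 0, 0], [0, 0, 0], [0, 0, 0], [0, 0, 0]]}
{"hand": [0, 0, 0, 0, 0], "travel": [[10.5, -30.5, 0.5], [10.5, -30, 0.5], [10.5, -30, 0.5], [10, -30, 0.5], [10.5, -30.5, 0.5]], "twist": [[0, 0, 0], [0, 0, 0], [0, 0, 0], [0, 0, 0], [0, 0, 0]]}
{"hand": [0, 0, 0, 0, 0], "travel": [[10.5, -30, 0], [10.5, -30, 0.5], [10.5, -30, 0.5], [10.5, -30.5, 0.5], [10, -30, 0.5]], "twist": [[0, 0, 0], [0, 0, 0], [0, 0, 0], [0, 0, 0], [0, 0, 0]]}
```

{"op": "play_rows", "data": {"hand": [0, 0, 0, 0, 0], "travel": [[10.5, -30, 0.5], [10.5, -30.5, 0.5], [10, -30, 0.5], [10.5, -30, 0], [10.5, -30, 0.5]], "twist": [[0, 0, 0], [0, 0, 0], [0, 0, 0], [0, 0, 0], [0, 0, 0]]}}

```text
t: 92.9
position: [0.59, -0.0899, 0.1971]
orientation: [0.084, 0.996, 0.001, -0.003]
ft_force: [0.8, 0.3, -4.4]
gripper_width: 0.282
finger_force: 89.6
```

{"op": "play_rows", "data": {"hand": [0, 0, 0, 0, 0], "travel": [[10.5, -30.5, 0.5], [10.5, -30, 0.5], [10.5, -30, 0.5], [10, -30, 0.5], [10.5, -30.5, 0.5]], "twist": [[0, 0, 0], [0, 0, 0], [0, 0, 0], [0, 0, 0], [0, 0, 0]]}}

```text
t: 93.32
position: [0.5135, -0.2297, 0.1947]
orientation: [0.084, 0.996, 0.001, -0.002]
ft_force: [0.7, 0.2, -4.0]
gripper_width: 0.281
finger_force: 89.6
```

{"op": "play_rows", "data": {"hand": [0, 0, 0, 0, 0], "travel": [[10.5, -30, 0], [10.5, -30, 0.5], [10.5, -30, 0.5], [10.5, -30.5, 0.5], [10, -30, 0.5]], "twist": [[0, 0, 0], [0, 0, 0], [0, 0, 0], [0, 0, 0], [0, 0, 0]]}}

```text
t: 93.73
position: [0.4371, -0.3691, 0.1926]
orientation: [0.084, 0.996, 0.002, -0.002]
ft_force: [0.2, -0.2, -4.1]
gripper_width: 0.28
finger_force: 89.6
```

{"op": "play_rows", "data": {"hand": [0, 0, 0, 0, 0], "travel": [[0, 0, 0], [0, 0, 0], [0, 0, 0], [0, 0, 0], [0, 0, 0]], "twist": [[0, 0, 0], [0, 0, 0], [0, 0, 0], [0, 0, 0], [0, 0, 0]]}}

```text
t: 94.15
position: [0.4394, -0.3678, 0.1944]
orientation: [0.084, 0.997, 0.001, -0.001]
ft_force: [-0.6, -0.8, -4.2]
gripper_width: 0.281
finger_force: 90.0
```

Run:
```python
from h import *
from rig import robot
d=robot.get_image("wrist"); cv2.imwrite("pics/w7.png",d["image"][...,::-1]); d2=robot.get_image("top")
for d in (d,d2):
    w=cloud(d); p=w.reshape(-1,3); p=p[~np.isnan(p[:,0])]
    s=p[(np.hypot(p[:,0]-.546,p[:,1]+.363)<.05)&(p[:,2]>.07)&(p[:,2]<.115)]; print("medium stub",len(s),np.median(s,0).round(3) if len(s) else 0)
plan([442,-369,88],80.3,0)
```

```text
medium stub 54 [ 0.551 -0.365  0.104]
medium stub 38 [ 0.545 -0.358  0.101]
{"hand": [0, 0, 0, 0], "travel": [[-0.5, -0, 26.5], [-1, -0.5, 27], [-0.5, 0, 26.5], [-0.5, -0, 27]], "twist": [[0, -0, 0.001], [0, -0, 0.001], [0, -0, 0.001], [0, -0, 0.001]]}
```

View pics/w7.png

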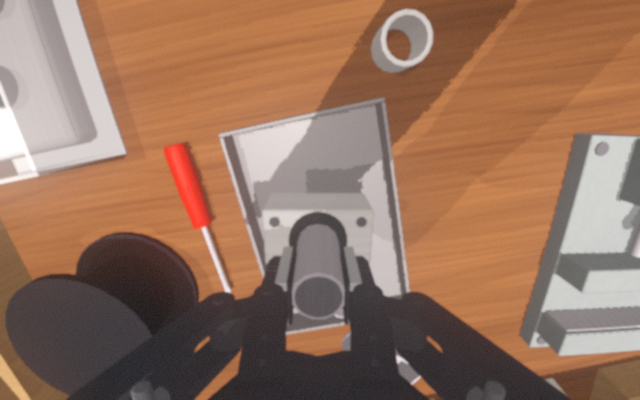

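Medium is standing and large is over the tray, block well within the walls. Lower it.

{"op": "play_rows", "data": {"hand": [0, 0, 0, 0, 0], "travel": [[-1, 0, 25], [-1, 0, 30], [0, 0, 30], [0, 0, 20], [0, 0, 0]], "twist": [[0, 0, 0], [0, 0, 0], [0, 0, 0], [0, 0, 0], [0, 0, 0]]}}

```text
t: 94.67
position: [0.4382, -0.3654, 0.0852]
orientation: [0.084, 0.996, 0.004, -0.004]
ft_force: [-1.8, 1.5, -3.9]
gripper_width: 0.278
finger_force: 90.0
```

{"op": "play_rows", "data": {"hand": [0, 0, 0, 0, 0], "travel": [[0, 0, 0], [0, 0, 0], [0, 0, 6], [0, 0, 5], [0, 0, 0]], "twist": [[0, 0, 0], [0, 0, 0], [0, 0, 0], [0, 0, 0], [0, 0, 0]]}}

```text
t: 95.08
position: [0.4412, -0.3694, 0.0793]
orientation: [0.084, 0.996, 0.0, -0.0]
ft_force: [-0.7, -0.0, -4.0]
gripper_width: 0.279
finger_force: 90.0
```

{"op": "play_rows", "data": {"hand": [0, 0, 0, 0, 0], "travel": [[0, 0, 0], [0, 0, 2], [0, 0, 1], [0, 0, 0], [0, 0, 0]], "twist": [[0, 0, 0], [0, 0, 0], [0, 0, 0], [0, 0, 0], [0, 0, 0]]}}

```text
t: 95.5
position: [0.4411, -0.3693, 0.0762]
orientation: [0.084, 0.996, 0.001, -0.001]
ft_force: [-1.0, -0.5, -3.9]
gripper_width: 0.281
finger_force: 90.0
```

{"op": "play_rows", "data": {"hand": [0, 0, 0, 0, 0], "travel": [[0, 0, 2], [0, 0, 1], [0, 0, 0.5], [0, 0, 0], [0, 0, 0]], "twist": [[0, 0, 0], [0, 0, 0], [0, 0, 0], [0, 0, 0], [0, 0, 0]]}}

```text
t: 95.92
position: [0.4414, -0.3696, 0.0731]
orientation: [0.084, 0.996, 0.0, -0.0]
ft_force: [-1.2, -0.5, -1.8]
gripper_width: 0.277
finger_force: 90.3
```

{"op": "play_rows", "data": {"hand": [0, 0, 0, 0, 0], "travel": [[0, 0, 1], [0, 0, 0], [0, 0, 0], [0, 0, 0], [0, 0, 0]], "twist": [[0, 0, 0], [0, 0, 0], [0, 0, 0], [0, 0, 0], [0, 0, 0]]}}

```text
t: 96.33
position: [0.4414, -0.3698, 0.0723]
orientation: [0.084, 0.996, 0.0, -0.0]
ft_force: [-1.5, -0.4, 3.7]
gripper_width: 0.279
finger_force: 91.1
```

On the floor; open, rise, retreat and check.

{"op": "play_rows", "data": {"hand": [1, 1, 1, 1, 1], "travel": [[0, 0, -0.5], [0, 0, 0], [0, 0, 0], [0, 0, 0], [0, 0, -10]], "twist": [[0, 0, 0], [0, 0, 0], [0, 0, 0], [0, 0, 0], [0, 0, 0]]}}

```text
t: 96.75
position: [0.4398, -0.3679, 0.0804]
orientation: [0.084, 0.996, 0.002, -0.002]
ft_force: [-0.8, -0.3, -0.5]
gripper_width: 0.957
finger_force: 0.0
```

{"op": "play_rows", "data": {"hand": [1, 1, 1, 1, 1], "travel": [[0, 0, -25], [0, 0, -35], [0, 0, -35], [0, 0, -30], [0, 30, -10]], "twist": [[0, 0, 0], [0, 0, 0], [0, 0, 0], [0, 0, 0], [0, 0, 0]]}}

```text
t: 97.17
position: [0.449, -0.346, 0.224]
orientation: [0.086, 0.996, -0.004, 0.004]
ft_force: [1.4, -0.4, -0.4]
gripper_width: 1.003
finger_force: 0.0
```

{"op": "play_rows", "data": {"hand": [1, 1, 1, 1, 1], "travel": [[0, 40, 0], [0, 40, 0], [0, 40, 0], [0, 40, 0], [0, 40, 0]], "twist": [[0, 0, 0], [0, 0, 0], [0, 0, 0], [0, 0, 0], [0, 0, 0]]}}

```text
t: 97.58
position: [0.4799, -0.1411, 0.2184]
orientation: [0.085, 0.996, 0.0, 0.0]
ft_force: [0.3, -0.4, -0.2]
gripper_width: 1.0
finger_force: 0.0
```

{"op": "play_rows", "data": {"hand": [1, 1, 1, 1, 1], "travel": [[0, 0, 0], [0, 0, 0], [0, 0, 0], [0, 0, 0], [0, 0, 0]], "twist": [[0, 0, 0], [0, 0, 0], [0, 0, 0], [0, 0, 0], [0, 0, 0]]}}

```text
t: 98.0
position: [0.4799, -0.1441, 0.2176]
orientation: [0.085, 0.996, 0.0, -0.0]
ft_force: [-0.5, 0.4, -0.1]
gripper_width: 0.999
finger_force: 0.0
```

Run:
```python
from h import *
from rig import robot
d=robot.get_image("scene"); cv2.imwrite("pics/s9.png",d["image"][...,::-1])
w=cloud(robot.get_image("top")); p=w.reshape(-1,3); p=p[~np.isnan(p[:,0])]
for c in((.546,-.363),(.441,-.370)):
    s=p[(np.hypot(p[:,0]-c[0],p[:,1]-c[1])<.04)&(p[:,2]>.085)&(p[:,2]<.12)]; print(len(s),np.median(s,0).round(3),s[:,2].max().round(3))
```

```text
33 [ 0.544 -0.359  0.1  ] 0.108
39 [ 0.44  -0.367  0.101] 0.109
```

View pics/s9.png

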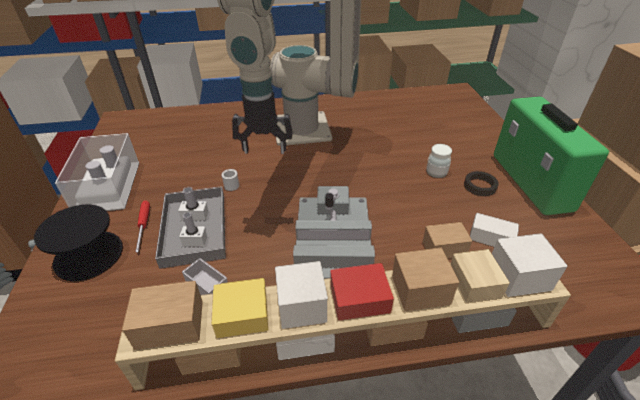

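Both blocks stand upright in the tray at pixels (192,207) and (190,232). The jaw is wound back, and nothing else on the bench appears to have moved.

```bash
python3 -c "
from rig import robot
print(robot.finish_job())"
```

```text
the job is handed in; nothing more can be done
None
```

The job is handed in: both blocks present, medium and large (no small one was found), were clamped and drawn in that order to about 14–15 N for over a second each (highest single reading 15.8 N). The jaw was then wound back almost a full turn and both blocks stand in the grey tray; two earlier draws on the medium block slipped, at about 7 N and 12 N, and I re-seated it and re-tightened the vise before the good draw.

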